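# Tip bearing balls from cups into a sunken washer tray and wind it down

## Task

Load the parts washer: pick up each handled steel cup that holds bearing balls, carry it over the raised walls and tip all its balls out into the sunken tray from close above the walls, without gripping any ball in the gripper. Once every ball is in, turn the crank three full turns clockwise (seen from above) until the tray is fully down, leaving the crank seated on its square shaft. By the end stand all three cups, the ones that were empty from the start too, upright with their feet on the rubber mat, and leave the other things on the bench where they are.

Things in the scene. Friction and masses are not known exactly. Their poses are not given: they have to be found in the camera images.
- washer: Stainless parts washer, fixed, 180 (its x) by 330 (its y) mm; origin under the middle of its footprint. Its -y half is a square well: opening 160 (x) by 150 (y) mm, centred at (0, -80) mm, walls 10 mm thick rising to 115 mm above the bench all round. Its +y half is a solid flat deck 75 mm high; the square shaft stands up from it at (0, +85) mm.
- well_top (a point): centre of the well's opening, level with the top of its walls (115 mm above the bench)
- tray_floor (a point): centre of the upper face of the flat tray that fills the well (156 x 146 mm); raised it lies 60 mm above the bench, 55 mm below the top of the walls; axes as the washer's
- tray (a joint): how far the tray has gone down, m: 0 raised (start), about 0.030 fully down; driven by the shaft only, 10 mm per turn
- shaft (a joint): turn of the upright shaft, rad, growing clockwise seen from above: 0 at the start (a stop), 18.85 after three turns, end stop at 19.2; stiff by about 0.1 N m and stays where it is left
- shaft_end (a point): centre of the top face of the 16 mm square shaft end, on the shaft's axis, 120 mm above the bench
- crank: dark steel crank, 0.33 kg, loose: its 34 mm square hub has an 18 mm square socket 28 mm deep, open below, slipped over the shaft end (it would lift off upwards). Origin at the blind end of the socket, which rests on the shaft end; z up. Its arm points to its own -x, a round counterweight to +x; at the start the arm points to the washer's +x; hub and arm end 10 mm above the origin.
- knob_grip (a point): middle of the crank's upright black knob, 55 mm from the shaft's axis; the knob is 18 mm in diameter and 42 mm tall (130 to 172 mm above the bench; this point at 153 mm) and spins freely on the arm
- cup1: Loose flared steel cup, 0.14 kg: 46 mm high, 52 mm outside diameter at the foot, 80 mm at the rim, wall 2.5 mm, inner floor 4 mm up. Origin at the centre of its underside, z up to the mouth. A straight level bar handle, 14 mm wide and 18 mm tall (27 to 45 mm above the underside), runs from the rim to 98 mm from the axis along its own -x. The wall flares 17 degrees, so balls roll out only when the cup is tilted some 85 degrees or more.
- cup2: Loose flared steel cup, 0.14 kg: 46 mm high, 52 mm outside diameter at the foot, 80 mm at the rim, wall 2.5 mm, inner floor 4 mm up. Origin at the centre of its underside, z up to the mouth. A straight level bar handle, 14 mm wide and 18 mm tall (27 to 45 mm above the underside), runs from the rim to 98 mm from the axis along its own -x. The wall flares 17 degrees, so balls roll out only when the cup is tilted some 85 degrees or more.
- cup3: Loose flared steel cup, 0.14 kg: 46 mm high, 52 mm outside diameter at the foot, 80 mm at the rim, wall 2.5 mm, inner floor 4 mm up. Origin at the centre of its underside, z up to the mouth. A straight level bar handle, 14 mm wide and 18 mm tall (27 to 45 mm above the underside), runs from the rim to 98 mm from the axis along its own -x. The wall flares 17 degrees, so balls roll out only when the cup is tilted some 85 degrees or more.
- ball1: loose steel bearing ball, 20 mm in diameter, 33 g; origin at its centre; if present it starts in cup1 (a cup starts with two, one or no balls)
- ball2: loose steel bearing ball, 20 mm in diameter, 33 g; origin at its centre; if present it starts in cup1 (a cup starts with two, one or no balls)
- ball3: loose steel bearing ball, 20 mm in diameter, 33 g; origin at its centre; if present it starts in cup2 (a cup starts with two, one or no balls)
- ball4: loose steel bearing ball, 20 mm in diameter, 33 g; origin at its centre; if present it starts in cup2 (a cup starts with two, one or no balls)
- ball5: loose steel bearing ball, 20 mm in diameter, 33 g; origin at its centre; if present it starts in cup3 (a cup starts with two, one or no balls)
- ball6: loose steel bearing ball, 20 mm in diameter, 33 g; origin at its centre; if present it starts in cup3 (a cup starts with two, one or no balls)
- mat: black rubber mat lying fixed on the bench, 160 (its x) by 400 (its y) mm, 3 mm thick; origin under its middle
- pulley: bystander: aluminium pulley, 54 mm across, 20 mm high, origin under its centre
- wrench: bystander: steel wrench lying on the bench behind the cups
- jar: bystander: jar 60 mm across, 70 mm high, origin under its centre
- guide: bystander: aluminium guide block 50 x 32 x 34 mm, origin under its centre
- driver: bystander: screwdriver lying on the bench
Things that resemble listed ones, but are neither listed nor needed, are in the scene too. What is shaped like the crank but orange is not meant.

How it is judged:
By the outcome, as a careful person would: the job done as asked, in the order asked, and still so for the second after the job is handed in, with the robot touching nothing.
Of ball1, ball2, ball3, ball4, ball5, ball6 only 3 to 6 are there at a start; the rules pass over those that are not, and their reading is None.
At some moment in a run one of cup1, cup2, cup3 may be knocked a few centimetres aside while the robot is not near it.
It also fails if it takes over 210 s, if anything falls off the work surface, if the arm or the gripper's body presses on something with over 40 N, if the wrist force passes 120 N, or if a joint passes its speed limit or range.

## Robot

A 6-joint arm with a two-finger parallel gripper is mounted at the origin on the work surface. World frame = base frame: x ahead of the robot, y to its left, z up, the work surface at z = 0. Lengths are in m, angles in rad, forces in N, time in s.
With the tool pointing down it reaches from about 0.225 to 0.875 m from the base axis. Payload 3.4 kg.
Tool frame: the origin (TCP) lies at the very end of the fingers, on their centre line; the grasp point (between the pads) lies 19 mm behind it; z points along the fingers, x is the direction in which the jaws open and shut, and the axes are right-handed (so a half turn about z gives the same grasp; the last joint's range is limited). The gripper opens to 85 mm and grips with 20 to 120 N. Pads are 22 mm wide; open, the fingers measure 114 mm over their backs; the gripper's body (76 mm by 85 mm) begins 54 mm behind the grasp point. The pads swing forward as they close: fully open they stand 13 mm farther back than shut.
Start: joints at [1.215, 0.276, 1.505, -0, 1.361, -0.121], TCP at [0.134, 0.559, 0.231] pointing down, gripper open.
Joint ranges: [-2.89, 2.89], [-0.75, 2.08], [0.22, 2.7], [-1.18, 4.32], [0.11, 2.71], [-2.7, 2.7]. Speed limits (rad/s): [2.57, 2.57, 3.14, 3.14, 3.14, 3.14].

## Interface

Orientations are given as a unit quaternion [w, x, y, z].
In Python, from rig import manip gives the robot as it stands.
- The arm moves only by the tool send_rows, never from a script. Its argument "increments" is a list of rows, each a list of 5 numbers: the opening, from 0 (shut) to 1 (fully open), then the shift along the tool's x, y, z in m, then the turn about the tool's z in rad. A call has 1 to 8 rows; each row shifts and turns the commanded pose from where the row before left it, along the tool's axes as they then stand; what a row does not reach is not made up. A row lasts 1/8 s, in which the tool goes at most 62.5 mm and 10.7 degrees, less where a joint would pass 70% of its speed; a pose out of reach is approached as far as the arm can. A call is refused whole if a number of a shift passes 0.0625 or a number of a turn 0.188, either way. A call with a gripper value outside its range is refused whole. The fingers move at their own pace and stop on an object; "squeeze" is the grip in N (left out, the last holds). Time passes only in rows, so rows that do not move let the fingers close. It gives the time, the measured TCP pose, the force and the opening at its end, in the units of the state.
- manip.get_state(): the state, without advancing time (a new reading comes with each control period).
- manip.get_image(name): name is "scene" or "top" or "wrist"; returns the picture (420x560x3 uint8, red, green, blue); there is no depth.
- manip.calibration(name): a dict with "fx", "fy", "cx", "cy" (pixels), "camera_from_world" (4x4, takes a point from world to camera coordinates). Camera axes: x right, y up, looking along -z (the intrinsics and any distortion apply to the point x, -y, -z); pixel columns grow to the right and rows downward; lengths in m; the calibration is good to about 2 mm. The wrist camera is an equidistant fisheye: a pixel r from the principal point sees the ray r / f radians off the axis. A picture is of the moment at which its call begins: read the wrist's pose just before it. calibration takes no time and is no camera call; for the wrist camera it gives the pose at the moment of the call.
- manip.sign_off(): hands the job in, once; it reports no verdict.
The state is a dict: "clock": time; "qpos": joint angles; "qd": joint speeds; "effort": joint torques, N m; "position": TCP position; "ee_rot": TCP orientation; "contact_force": force on the tool from outside, world axes, zero at the start; "moment": the same for the moment, N m; "width": finger opening in m.
Only numpy, scipy, OpenCV 4.12 (cv2) and the standard library are available. Lean on these libraries where they do the work, as an engineer would, in place of code of your own. Each camera call takes 0.05 s, during which the arm holds its last target.

## Working session

There is one attempt and no reset: what is moved stays moved. The work goes in short steps, Python scripts to look and compute and a tool call to move; the robot and the scene stay as the last step left them, time stands still between calls to the robot, and variables do not carry over. Pictures are saved under pics/ and viewed, and the job is handed in when it is done.

Besides the shell and the picture viewer there is one more tool, called after "Request:" in YAML: its name, and indented under it one key for each argument. send_rows: Moves the arm, as the interface text tells. Its arguments: {"type":"object","properties":{"increments":{"type":"array","items":{"type":"array","items":{"type":"number"}}},"squeeze":{"type":"number"}},"required":["increments"]}

```bash
ls; mkdir -p pics
cat > h.py <<'E'
import numpy as np, cv2
from rig import manip
def snap(name,fn):
    im=manip.get_image(name); cv2.imwrite('pics/'+fn,cv2.cvtColor(im,cv2.COLOR_RGB2BGR)); return im
def K(c): return c['fx'],c['fy'],c['cx'],c['cy']
def proj(c,p):
    T=np.array(c['camera_from_world']); q=T[:3,:3]@np.array(p)+T[:3,3]
    fx,fy,cx,cy=K(c); return cx+fx*q[0]/-q[2], cy+fy*(-q[1])/-q[2]
def unproj(c,u,v,z):
    T=np.array(c['camera_from_world']); R=T[:3,:3]; o=-R.T@T[:3,3]
    fx,fy,cx,cy=K(c); d=R.T@np.array([(u-cx)/fx,-(v-cy)/fy,-1.])
    return o+d*(z-o[2])/d[2]
E
python3 - <<'E'
from h import *
s=manip.get_state(); print(s)
for n in ['scene','top','wrist']:
    snap(n,n+'0.png'); c=manip.calibration(n); print(n,c)
E
```

```text
pics
{'clock': 0.0, 'qpos': array([ 1.21502074e+00,  2.76616937e-01,  1.50615258e+00, -6.91793824e-06,
        1.36069995e+00, -1.21017497e-01]), 'qd': array([-0.00088831,  0.00148356, -0.00071781, -0.00092516,  0.00089437,
        0.00231514]), 'effort': array([-9.79957331e-04, -4.16763031e+01, -2.45806038e+01, -4.13791204e-04,
        1.09003804e-02, -2.63154959e-05]), 'position': array([0.13357851, 0.55871702, 0.23041946]), 'ee_rot': array([ 4.90980629e-04,  7.85049434e-01,  6.19432406e-01, -7.99722055e-04]), 'contact_force': array([ 0.44846814, -0.47682027, -0.28420376]), 'moment': array([ 0.03270685, -0.00736707,  0.0307478 ]), 'width': 0.08533518936251211}
scene {'fx': 403.81569081308015, 'fy': 403.81569081308015, 'cx': 278.79495551749835, 'cy': 213.8927273877124, 'camera_from_world': array([[-0.84016221,  0.54206298, -0.01718109,  0.48744844],
       [-0.44288731, -0.66747309,  0.59860714,  0.13363984],
       [ 0.31301486,  0.51053638,  0.80085848, -1.50705471],
       [ 0.        ,  0.        ,  0.        ,  1.        ]])}
top {'fx': 457.871624016922, 'fy': 457.871624016922, 'cx': 275.34715336262013, 'cy': 216.8004725546907, 'camera_from_world': array([[ 0.04462992, -0.99898232, -0.00651839, -0.05426219],
       [ 0.97601855,  0.04221055,  0.21355576, -0.54761321],
       [-0.21306329, -0.01589305,  0.97690913, -1.27725181],
       [ 0.        ,  0.        ,  0.        ,  1.        ]])}
wrist {'fx': 325.19226210127806, 'fy': 325.19226210127806, 'cx': 286.9428835912925, 'cy': 213.15515606130606, 'camera_from_world': array([[ 0.23315063,  0.97243964, -0.00138683, -0.57588311],
       [-0.92886455,  0.22228055, -0.29631405,  0.0388757 ],
       [-0.28783926,  0.07037398,  0.95508956, -0.37964369],
       [ 0.        ,  0.        ,  0.        ,  1.        ]])}
```

View pics/scene0.png

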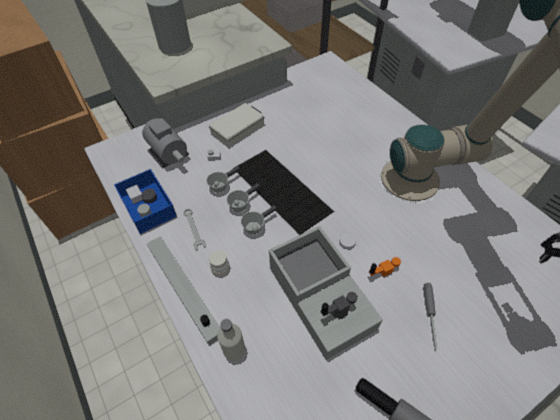

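View pics/top0.png

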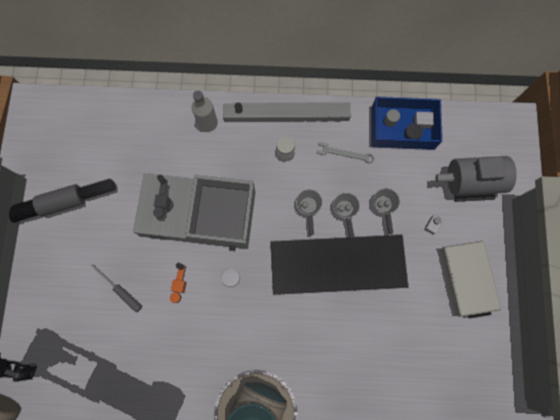

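View pics/wrist0.png

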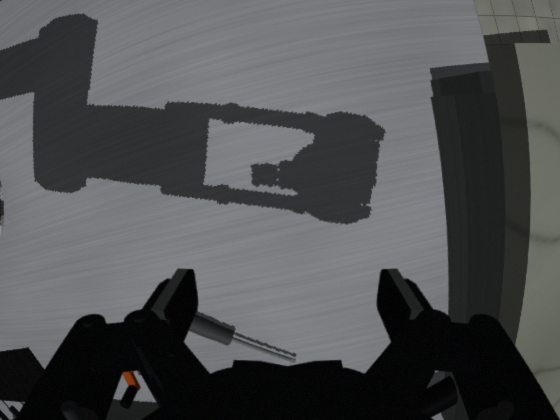

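Run:
```python
import cv2,numpy as np
im=cv2.imread('pics/top0.png')
cv2.imwrite('pics/a.png',cv2.resize(im[180:300,265:415],None,fx=5,fy=5,interpolation=cv2.INTER_CUBIC))
cv2.imwrite('pics/b.png',cv2.resize(im[165:255,125:265],None,fx=5.5,fy=5.5,interpolation=cv2.INTER_CUBIC))
```

```text
(no output)
```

View pics/a.png

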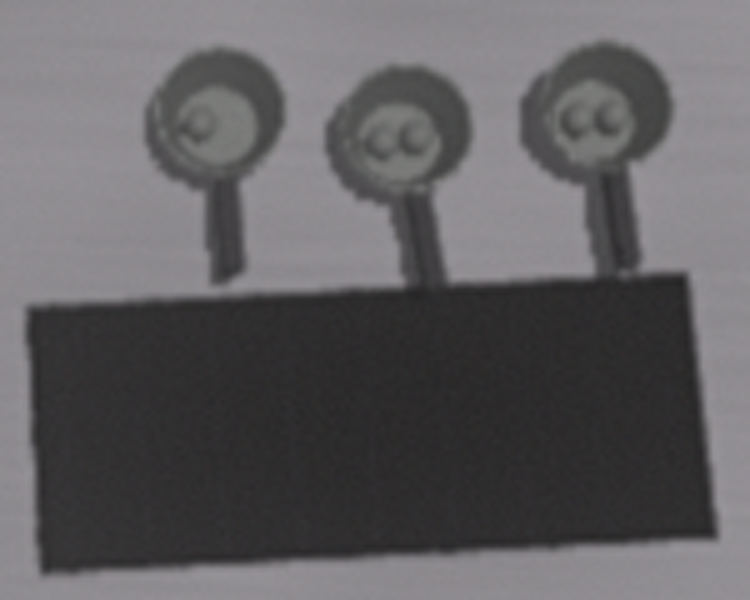

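View pics/b.png

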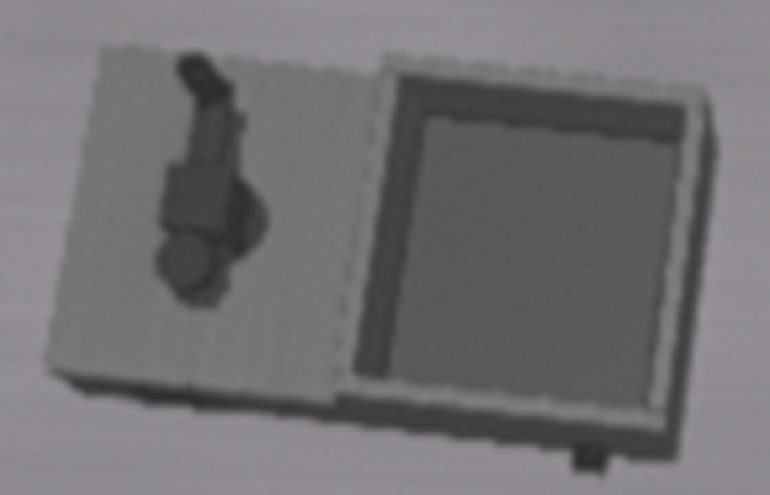

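```bash
cat > m.py <<'E'
from h import *
from scipy.optimize import minimize
def cupfit(c,rim,hend):
    p=unproj(c,*rim,0.046)[:2]; h=unproj(c,*hend,0.036)[:2]
    d=h-p; return p,h,np.linalg.norm(d),np.degrees(np.arctan2(d[1],d[0]))
def cuppts(p,a,z0=0):
    t=np.linspace(0,2*np.pi,40); L=[]
    L.append([[p[0]+.04*np.cos(x),p[1]+.04*np.sin(x),z0+.046] for x in t])
    L.append([[p[0]+.026*np.cos(x),p[1]+.026*np.sin(x),z0] for x in t])
    d=np.array([np.cos(a),np.sin(a)]);n=np.array([-d[1],d[0]])
    q=[p+.04*d+.007*n,p+.098*d+.007*n,p+.098*d-.007*n,p+.04*d-.007*n]
    L.append([[*x,z0+.045] for x in q]); return L
def draw(im,c,L,off,s,col):
    for l in L:
        pp=np.array([proj(c,x) for x in l]); pp=((pp-off+0.5)*s-0.5).round().astype(int)
        cv2.polylines(im,[pp.reshape(-1,1,2)],False,col,1)
def washer(o,a):
    R=np.array([[np.cos(a),-np.sin(a)],[np.sin(a),np.cos(a)]]); o=np.array(o)
    f=lambda pts,z:[[*(o+R@np.array(p)),z] for p in pts+pts[:1]]
    return [f([(-.09,-.165),(.09,-.165),(.09,.005),(-.09,.005)],.115),f([(-.08,-.155),(.08,-.155),(.08,-.005),(-.08,-.005)],.115),
            f([(-.09,-.165),(.09,-.165),(.09,.165),(-.09,.165)],.075),f([(-.078,-.153),(.078,-.153),(.078,-.007),(-.078,-.007)],.06),
            f([(-.008,.077),(.008,.077),(.008,.093),(-.008,.093)],.13),f([(.046,.076),(.064,.076),(.064,.094),(.046,.094)],.172)]
def mat(o,a):
    R=np.array([[np.cos(a),-np.sin(a)],[np.sin(a),np.cos(a)]]); o=np.array(o)
    P=[(-.08,-.2),(.08,-.2),(.08,.2),(-.08,.2),(-.08,-.2)]
    return [[[*(o+R@np.array(p)),.003] for p in P]]
E
python3 - <<'E'
from m import *
c=manip.calibration('top'); O=np.array([265,180]);
for r,h in [((217,118),(228,278)),((400,135),(427,285)),((597,113),(617,272))]:
    print(cupfit(c,np.array(r)/5+O,np.array(h)/5+O))
for q in [(28,308),(687,273),(717,537),(42,572)]:
    print('mat',unproj(c,*(np.array(q)/5+O),0.003))
O=np.array([125,165])
for q in [(387,55),(708,90),(662,425),(335,400)]:
    print('wall',unproj(c,*(np.array(q)/5.5+O),0.115))
for q in [(100,45),(45,370)]:
    print('deck',unproj(c,*(np.array(q)/5.5+O),0.075))
E
```

```text
(array([ 0.59655101, -0.12605531]), array([ 0.50240641, -0.13591968]), np.float64(0.09465997287989936), np.float64(-174.01843233912925))
(array([ 0.59084825, -0.23447815]), array([ 0.50331709, -0.25280897]), np.float64(0.08942998992900399), np.float64(-168.17202202800607))
(array([ 0.60928178, -0.35082195]), array([ 0.51592692, -0.36423608]), np.float64(0.09431367222936737), np.float64(-171.8231546093062))
mat [ 0.48477512 -0.01838514  0.003     ]
mat [ 0.52338428 -0.41406793  0.003     ]
mat [ 0.36641004 -0.42937356  0.003     ]
mat [ 0.32854151 -0.03393891  0.003     ]
wall [0.64935576 0.20239755 0.115     ]
wall [0.63758468 0.03492454 0.115     ]
wall [0.46176199 0.04842236 0.115     ]
wall [0.46729222 0.21371884 0.115     ]
deck [0.66069544 0.36494647 0.075     ]
deck [0.48299491 0.37481512 0.075     ]
```

Run:
```python
from m import *
c=manip.calibration('top')
im0=cv2.imread('pics/top0.png'); s=5
O=np.array([265,180]); im=cv2.resize(im0[180:300,265:415],None,fx=s,fy=s,interpolation=cv2.INTER_CUBIC)
for p,a in [((.5965,-.126),-174.0),((.5905,-.2345),-168.5),((.609,-.351),-172)]:
    draw(im,c,cuppts(np.array(p),np.radians(a)),O,s,(0,255,0))
draw(im,c,mat((.4258,-.2239),np.radians(5.6)),O,s,(0,0,255))
cv2.imwrite('pics/a1.png',im)
O=np.array([125,165]);s=5.5; im=cv2.resize(im0[165:255,125:265],None,fx=s,fy=s,interpolation=cv2.INTER_CUBIC)
draw(im,c,washer((.5606,.2057),np.radians(-3.9)),O,s,(0,255,0))
cv2.imwrite('pics/b1.png',im)
c=manip.calibration('scene');im=cv2.resize(cv2.imread('pics/scene0.png')[140:380,190:400],None,fx=2.5,fy=2.5,interpolation=cv2.INTER_CUBIC)
O=np.array([190,140]);s=2.5
draw(im,c,washer((.5606,.2057),np.radians(-3.9)),O,s,(0,255,0))
for p,a in [((.5965,-.126),-174.0),((.5905,-.2345),-168.5),((.609,-.351),-172)]:
    draw(im,c,cuppts(np.array(p),np.radians(a)),O,s,(0,255,0))
draw(im,c,mat((.4258,-.2239),np.radians(5.6)),O,s,(0,0,255))
cv2.imwrite('pics/c1.png',im)
```

```text
(no output)
```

View pics/a1.png

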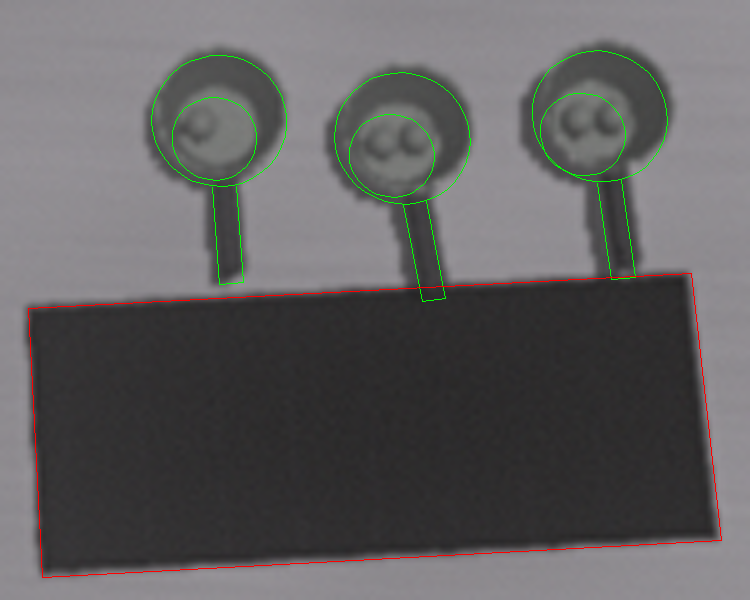

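View pics/b1.png

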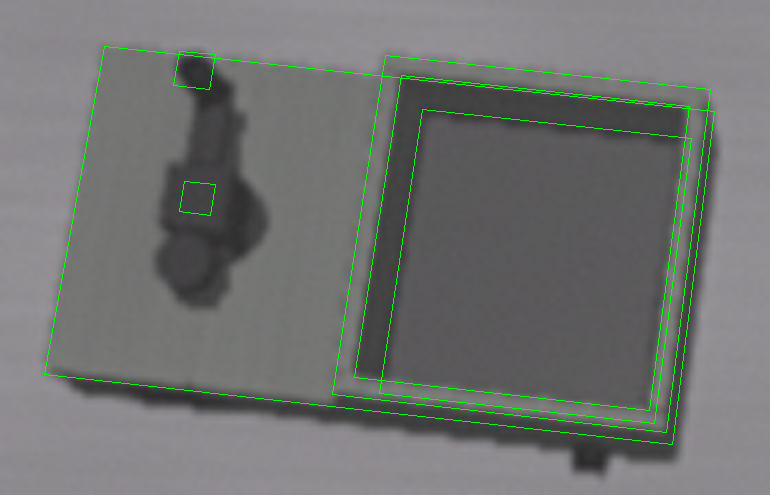

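View pics/c1.png

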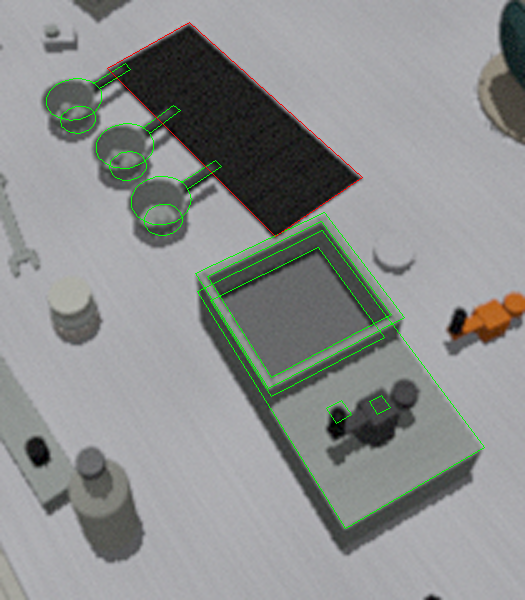

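Run:
```python
from m import *
c=manip.calibration('scene');s=8
im=cv2.resize(cv2.imread('pics/scene0.png')[165:240,200:290],None,fx=s,fy=s,interpolation=cv2.INTER_CUBIC)
O=np.array([200,165])
for p,a in [((.5965,-.126),-174.0),((.5905,-.2345),-168.5),((.609,-.351),-172)]:
    draw(im,c,cuppts(np.array(p),np.radians(a)),O,s,(0,255,0))
cv2.imwrite('pics/c2.png',im)
```

```text
(no output)
```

View pics/c2.png

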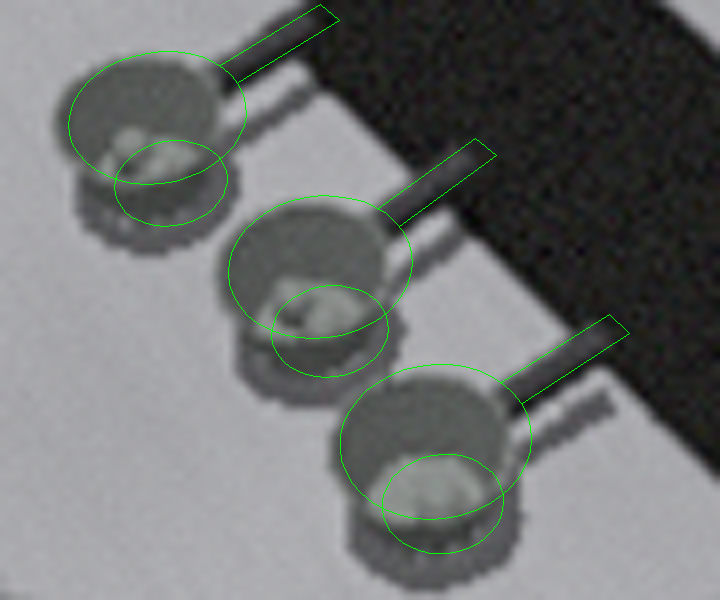

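```bash
cat > t.py <<'E'
from h import *
from scipy.spatial.transform import Rotation as Ro
def pose():
    s=manip.get_state(); w,x,y,z=s['ee_rot']; R=Ro.from_quat([x,y,z,w]).as_matrix()
    return s,np.array(s['position']),R,np.degrees(np.arctan2(R[1,0],R[0,0]))
def to(x,y,z,head=None):
    """prints turn needed, then xyz shift in tool axes after the turn"""
    s,p,R,h=pose()
    if head is None: head=h
    dt=(h-head+180)%360-180
    a=np.radians(head); X=np.array([np.cos(a),np.sin(a),0]);Y=np.array([np.sin(a),-np.cos(a),0]);Z=np.array([0,0,-1])
    d=np.array([x,y,z])-p
    print('pos',p.round(4),'head %.2f'%h,'turn %.3f'%np.radians(dt),'shift',np.round([d@X,d@Y,d@Z],4),'F',s['contact_force'].round(1),'w %.4f'%s['width'],'t %.2f'%s['clock'])
E
python3 - <<'E'
from t import *
to(.525,-.133,.23,96)
to(.45,-.133,.25,96)
print(manip.get_state()['qpos'])
E
```

```text
pos [0.1336 0.5588 0.2306] head 76.55 turn -0.339 shift [-7.290e-01  3.169e-01  6.000e-04] F [ 0.8 -0.1 -0.1] w 0.0851 t 0.15
pos [0.1336 0.5588 0.2306] head 76.55 turn -0.339 shift [-0.7211  0.2423 -0.0194] F [ 0.8 -0.1 -0.1] w 0.0851 t 0.15
[ 1.21500525e+00  2.76446063e-01  1.50582959e+00 -5.15111860e-06
  1.36072451e+00 -1.21070270e-01]
```

Request:
send_rows:
  increments:
    - [1, 0, 0, -0.01, -0.17]
    - [1, 0, 0, -0.01, -0.169]
    - [1, -0.03, 0.01, 0, 0]
    - [1, -0.045, 0.015, 0, 0]
    - [1, -0.045, 0.015, 0, 0]
    - [1, -0.045, 0.015, 0, 0]
    - [1, -0.045, 0.015, 0, 0]
    - [1, -0.045, 0.015, 0, 0]

```text
clock: 1.15
position: [0.2451, 0.313, 0.2512]
ee_rot: [0.0, 0.669, 0.743, 0.0]
contact_force: [1.0, -0.0, -0.3]
width: 0.0853
```

Request:
send_rows:
  increments:
    - [1, -0.045, 0.015, 0, 0]
    - [1, -0.045, 0.015, 0, 0]
    - [1, -0.045, 0.015, 0, 0]
    - [1, -0.045, 0.015, 0, 0]
    - [1, -0.045, 0.015, 0, 0]
    - [1, -0.045, 0.015, 0, 0]
    - [1, -0.045, 0.015, 0, 0]
    - [1, -0.045, 0.015, 0, 0]

```text
clock: 2.15
position: [0.4019, -0.0326, 0.2512]
ee_rot: [-0.0, 0.67, 0.743, 0.0]
contact_force: [1.6, 0.6, 0.5]
width: 0.0856
```

Run:
```python
from t import *
to(.45,-.133,.25,96)
```

```text
pos [ 0.4019 -0.0326  0.2512] head 95.94 turn -0.001 shift [-0.1049  0.0373  0.0012] F [1.6 0.6 0.5] w 0.0856 t 2.15
```

Request:
send_rows:
  increments:
    - [1, -0.035, 0.012, 0, 0]
    - [1, -0.035, 0.012, 0, 0]
    - [1, -0.035, 0.013, 0, 0]
    - [1, 0, 0, 0, 0]

```text
clock: 2.65
position: [0.4503, -0.1338, 0.2507]
ee_rot: [-0.0, 0.67, 0.742, -0.0]
contact_force: [-0.0, 0.5, -0.1]
width: 0.0853
```

Run:
```python
from t import *
to(.525,-.133,.23,96)
c=manip.calibration('wrist'); snap('wrist','w1.png'); np.save('w1.npy',c['camera_from_world'])
```

```text
pos [ 0.4503 -0.1338  0.2507] head 95.81 turn -0.003 shift [-0.007   0.0744  0.0207] F [-0.   0.5 -0.1] w 0.0853 t 2.65
```

View pics/w1.png

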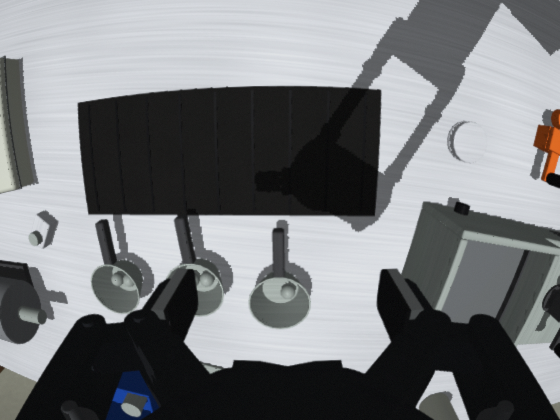

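```bash
cat >> h.py <<'E'
def wproj(c,p):
    T=np.array(c['camera_from_world']); q=T[:3,:3]@np.array(p)+T[:3,3]; x,y,z=q[0],-q[1],-q[2]
    r=np.hypot(x,y); th=np.arctan2(r,z); return c['cx']+c['fx']*th*x/r, c['cy']+c['fy']*th*y/r
def wunproj(c,u,v,zw):
    T=np.array(c['camera_from_world']); R=T[:3,:3]; o=-R.T@T[:3,3]
    a=np.array([(u-c['cx'])/c['fx'],(v-c['cy'])/c['fy']]); th=np.linalg.norm(a); a=a/th
    d=R.T@np.array([np.sin(th)*a[0],-np.sin(th)*a[1],-np.cos(th)]); return o+d*(zw-o[2])/d[2]
E
cat >> m.py <<'E'
def wdraw(im,c,L,off,s,col):
    for l in L:
        pp=np.array([wproj(c,x) for x in l]); pp=((pp-off+0.5)*s-0.5).round().astype(int)
        cv2.polylines(im,[pp.reshape(-1,1,2)],False,col,1)
E
python3 - <<'E'
from m import *
c=manip.calibration('wrist')
s=3;O=np.array([80,190]);im=cv2.resize(cv2.imread('pics/w1.png')[190:340,80:340],None,fx=s,fy=s,interpolation=cv2.INTER_CUBIC)
for p,a in [((.600,-.125),-174.0),((.5945,-.2335),-168.5),((.613,-.35),-172)]:
    wdraw(im,c,cuppts(np.array(p),np.radians(a)),O,s,(0,255,0))
wdraw(im,c,mat((.4258,-.2239),np.radians(5.6)),O,s,(0,0,255))
cv2.imwrite('pics/w1a.png',im)
E
```

```text
(no output)
```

View pics/w1a.png

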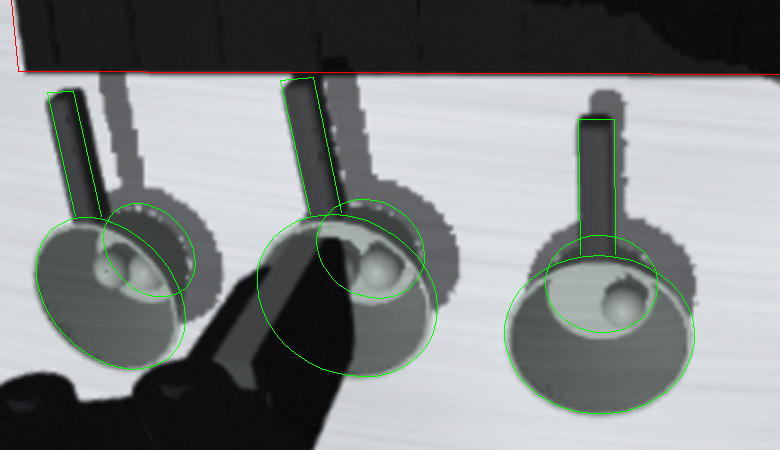

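Request:
send_rows:
  increments:
    - [1, -0.003, 0.036, 0.02, 0]
    - [1, -0.0037, 0.0354, 0.03, 0]
    - [1, 0, 0, 0.04, 0]
    - [1, 0, 0, 0.045, 0]
    - [1, 0, 0, 0.045, 0]
    - [1, 0, 0, 0.035, 0]
    - [1, 0, 0, 0.0197, 0]
    - [1, 0, 0, 0, 0]

```text
clock: 3.7
position: [0.5192, -0.1293, 0.0153]
ee_rot: [-0.002, 0.669, 0.743, -0.001]
contact_force: [-0.0, 0.8, 0.7]
width: 0.0852
```

Request:
send_rows:
  increments:
    - [0, 0, 0, 0, 0]
    - [0, 0, 0, 0, 0]
    - [0, 0, 0, 0, 0]
    - [0, 0, 0, 0, 0]
    - [0, 0, 0, 0, 0]
  squeeze: 70

```text
clock: 4.32
position: [0.5214, -0.131, 0.017]
ee_rot: [0.0, 0.669, 0.743, 0.0]
contact_force: [-0.8, -0.1, 2.8]
width: 0.0127
```

Request:
send_rows:
  increments:
    - [0, 0, 0, -0.005, 0]
    - [0, 0, 0, -0.01, 0]
    - [0, 0, 0, -0.02, 0]
    - [0, 0, 0, -0.02, 0]
    - [0, 0, 0, 0, 0]
    - [0, 0, 0, 0, 0]

```text
clock: 5.08
position: [0.5205, -0.1307, 0.0712]
ee_rot: [-0.001, 0.669, 0.743, -0.0]
contact_force: [-0.3, -0.4, -1.4]
width: 0.0131
```

Run:
```python
from t import *
to(.555,.126,.23,96); s=manip.get_state(); print(s['moment'])
im=snap('scene','s2.png'); cv2.imwrite('pics/s2a.png',cv2.resize(cv2.imread('pics/s2.png')[120:300,180:380],None,fx=3,fy=3,interpolation=cv2.INTER_CUBIC))
im=snap('wrist','w2.png')
```

```text
pos [ 0.5205 -0.1307  0.0712] head 95.97 turn -0.000 shift [ 0.2517  0.0612 -0.1588] F [-0.3 -0.4 -1.4] w 0.0131 t 5.08
[-0.07242948  0.16277605 -0.00041589]
```

View pics/s2a.png

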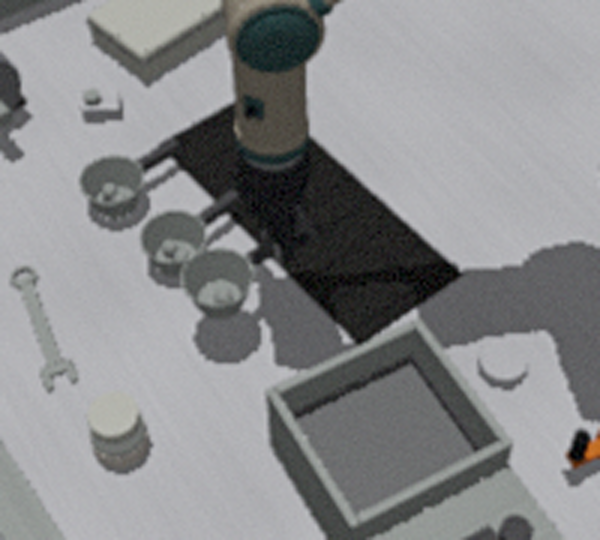

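View pics/w2.png

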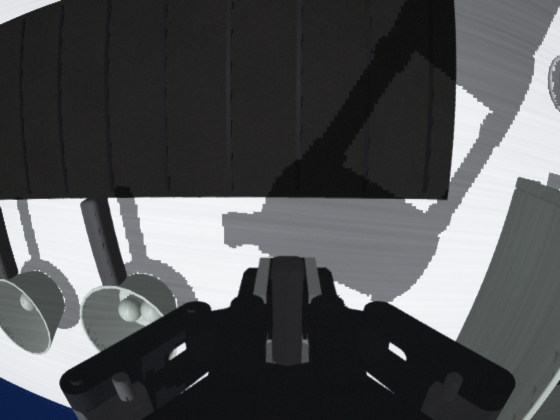

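Request:
send_rows:
  increments:
    - [0, 0, 0, -0.03, 0]
    - [0, 0, 0, -0.04, 0]
    - [0, 0, 0, -0.04, 0]
    - [0, 0, 0, -0.04, 0]
    - [0, 0.02, 0, -0.03, 0]
    - [0, 0.03, 0.005, 0, 0]
    - [0, 0.03, 0.005, 0, 0]
    - [0, 0.03, 0.005, 0, 0]

```text
clock: 6.18
position: [0.524, -0.019, 0.2506]
ee_rot: [-0.001, 0.669, 0.743, -0.0]
contact_force: [-0.1, 0.7, -2.7]
width: 0.013
```

Request:
send_rows:
  increments:
    - [0, 0.03, 0.005, 0, 0]
    - [0, 0.03, 0.005, 0, 0]
    - [0, 0.03, 0.005, 0, 0]
    - [0, 0.03, 0.005, 0, 0]
    - [0, 0.02, 0.01, 0, 0]
    - [0, 0, 0, 0, 0]
    - [0, 0, 0, 0, 0]

```text
clock: 7.05
position: [0.5398, 0.1217, 0.2511]
ee_rot: [-0.0, 0.669, 0.743, -0.001]
contact_force: [-0.3, 0.4, -2.4]
width: 0.0122
```

Run:
```python
from t import *
to(.54,.126,.25,96); s=manip.get_state(); print(s['moment'])
im=snap('scene','s3.png'); cv2.imwrite('pics/s3a.png',cv2.resize(cv2.imread('pics/s3.png')[120:360,180:400],None,fx=2.5,fy=2.5,interpolation=cv2.INTER_CUBIC))
```

```text
pos [0.5398 0.1217 0.2511] head 95.96 turn -0.001 shift [0.0042 0.0007 0.0011] F [-0.3  0.4 -2.4] w 0.0122 t 7.05
[ 0.00112894  0.1758062  -0.01586223]
```

View pics/s3a.png

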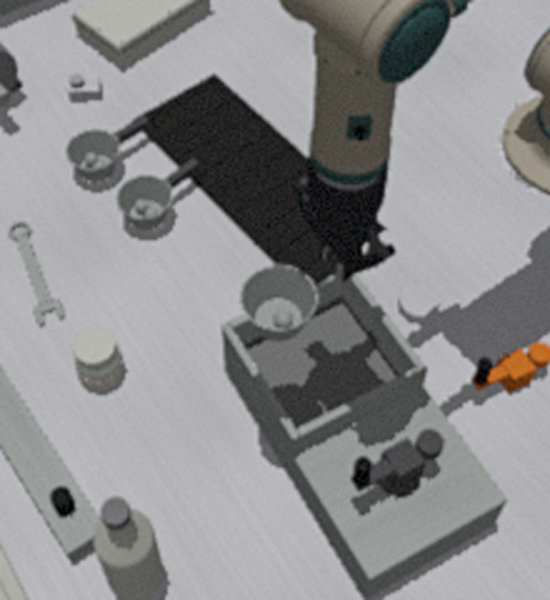

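Request:
send_rows:
  increments:
    - [0, 0, 0, 0, 0]
    - [0, 0, 0, 0, 0]
  squeeze: 45

```text
clock: 7.35
position: [0.5398, 0.1218, 0.2517]
ee_rot: [0.0, 0.67, 0.743, 0.0]
contact_force: [-0.2, -0.7, -1.6]
width: 0.0127
```

Request:
send_rows:
  increments:
    - [0, 0, 0, 0, 0]
    - [0, 0, 0, 0, 0]
  squeeze: 30

```text
clock: 7.6
position: [0.5398, 0.1223, 0.2517]
ee_rot: [0.0, 0.669, 0.743, 0.0]
contact_force: [-0.1, 0.1, -2.3]
width: 0.0127
```

Run:
```python
from t import *
to(.54,.126,.25,96); s=manip.get_state(); print(s['moment'])
im=snap('scene','s4.png'); cv2.imwrite('pics/s4a.png',cv2.resize(cv2.imread('pics/s4.png')[200:330,240:380],None,fx=4,fy=4,interpolation=cv2.INTER_CUBIC))
```

```text
pos [0.5398 0.1223 0.2517] head 95.96 turn -0.001 shift [0.0037 0.0006 0.0017] F [-0.1  0.1 -2.3] w 0.0127 t 7.60
[0.02715343 0.14201584 0.00764375]
```

View pics/s4a.png

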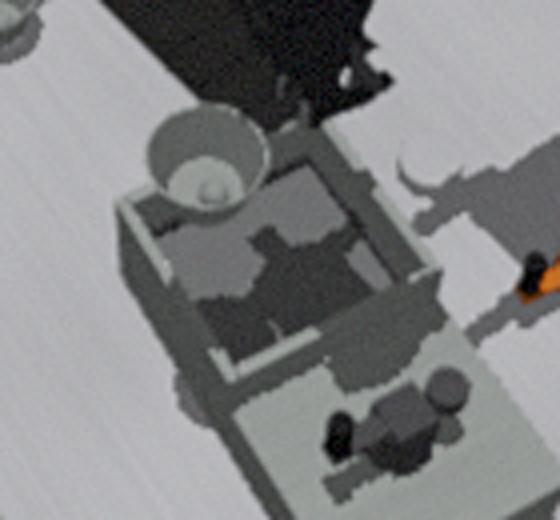

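Request:
send_rows:
  increments:
    - [0, 0, 0, 0, 0]
    - [0, 0, 0, 0, 0]
    - [0, 0, 0, 0, 0]
  squeeze: 20

```text
clock: 8.02
position: [0.5398, 0.1225, 0.2516]
ee_rot: [-0.0, 0.669, 0.743, 0.0]
contact_force: [0.2, -0.3, -2.0]
width: 0.0125
```

Run:
```python
from t import *
to(.54,.126,.25,96); s=manip.get_state(); print(s['moment'])
im=snap('scene','s4.png'); cv2.imwrite('pics/s4a.png',cv2.resize(cv2.imread('pics/s4.png')[200:330,240:380],None,fx=4,fy=4,interpolation=cv2.INTER_CUBIC))
```

```text
pos [0.5398 0.1225 0.2516] head 95.97 turn -0.000 shift [0.0035 0.0005 0.0016] F [ 0.2 -0.3 -2. ] w 0.0125 t 8.03
[ 0.01311271  0.13993591 -0.007419  ]
```

View pics/s4a.png

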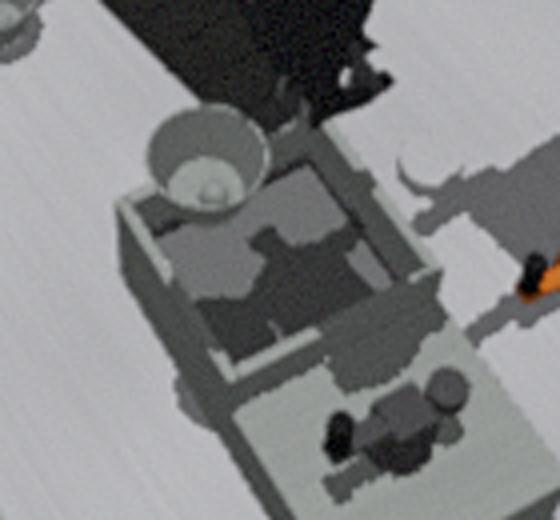

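Request:
send_rows:
  increments:
    - [0, 0, 0, -0.055, 0]
    - [0, 0, 0, -0.035, 0]
    - [0, 0, 0, -0.01, 0]
    - [0, 0, 0, 0, 0]
  squeeze: 20

```text
clock: 8.57
position: [0.5397, 0.1224, 0.3513]
ee_rot: [-0.0, 0.669, 0.743, -0.0]
contact_force: [0.0, 0.2, -2.5]
width: 0.0124
```

Run:
```python
from t import *
to(.54,.126,.25,96); s=manip.get_state(); print(s['moment'])
im=snap('scene','s4.png'); cv2.imwrite('pics/s4a.png',cv2.resize(cv2.imread('pics/s4.png')[180:310,240:380],None,fx=4,fy=4,interpolation=cv2.INTER_CUBIC))
```

```text
pos [0.5397 0.1224 0.3513] head 95.97 turn -0.001 shift [0.0035 0.0007 0.1013] F [ 0.   0.2 -2.5] w 0.0124 t 8.57
[ 0.06210741  0.14576805 -0.00387524]
```

View pics/s4a.png

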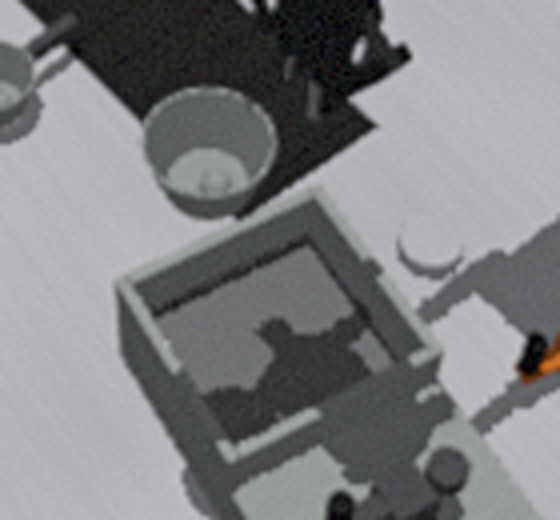

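Request:
send_rows:
  increments:
    - [0, 0, 0, 0, 0.17]
    - [0, 0, 0, 0.01, 0.174]
    - [0, 0, 0, 0.02, 0.174]
    - [0, 0, 0, 0.02, 0.174]
    - [0, 0, 0, 0.02, 0.174]
    - [0, 0, 0, 0.02, 0.174]
    - [0, 0, 0, 0.01, 0.174]
    - [0, 0, 0, 0, 0.174]
  squeeze: 60

```text
clock: 9.62
position: [0.5379, 0.1223, 0.2481]
ee_rot: [-0.0, 0.99, 0.14, -0.003]
contact_force: [0.4, -0.2, -1.9]
width: 0.013
```

Request:
send_rows:
  increments:
    - [0, 0, 0, 0, 0.174]
    - [0, 0, 0, 0, 0.181]
    - [0, 0, 0, 0, 0]
    - [0, 0, 0, 0, 0]

```text
clock: 10.12
position: [0.5393, 0.1224, 0.2505]
ee_rot: [-0.0, 0.999, -0.033, -0.001]
contact_force: [-0.3, -1.2, -2.2]
width: 0.0125
```

Run:
```python
from t import *
to(.43,-.03,.02,-3.9); s=manip.get_state(); print(s['moment'],s['qpos'])
```

```text
pos [0.5393 0.1224 0.2505] head -3.75 turn 0.003 shift [-0.0987  0.1595  0.2305] F [-0.3 -1.2 -2.2] w 0.0125 t 10.12
[ 0.157083   -0.03868733  0.02843965] [9.72543349e-02 2.33469869e-01 1.51627562e+00 2.31145448e-04
 1.39358259e+00 1.62694771e-01]
```

Request:
send_rows:
  increments:
    - [0, -0.01, 0.02, 0, 0]
    - [0, -0.025, 0.04, 0, 0]
    - [0, -0.025, 0.04, 0, 0]
    - [0, -0.025, 0.04, 0.03, 0]
    - [0, -0.0137, 0.0195, 0.04, 0]
    - [0, 0, 0, 0.045, 0]
    - [0, 0, 0, 0.045, 0]
    - [0, 0, 0, 0.035, 0]

```text
clock: 11.12
position: [0.4289, -0.0307, 0.0554]
ee_rot: [0.0, 0.999, -0.034, -0.001]
contact_force: [0.5, 0.1, -1.9]
width: 0.0131
```

Request:
send_rows:
  increments:
    - [0, 0, 0, 0.02, 0]
    - [0, 0, 0, 0.01, 0]
    - [0, 0, 0, 0.005, 0]
    - [0, 0, 0, 0, 0]

```text
clock: 11.62
position: [0.4308, -0.0302, 0.022]
ee_rot: [0.0, 0.999, -0.034, 0.0]
contact_force: [0.5, -0.8, -2.0]
width: 0.0132
```

Request:
send_rows:
  increments:
    - [0, 0, 0, 0.002, 0]
    - [0, 0, 0, 0.001, 0]
    - [0, 0, 0, 0, 0]

```text
clock: 12.0
position: [0.4314, -0.0299, 0.0197]
ee_rot: [0.0, 0.999, -0.034, 0.001]
contact_force: [-0.8, 1.0, 6.7]
width: 0.0128
```

Request:
send_rows:
  increments:
    - [0.4, 0, 0, 0, 0]
    - [0.4, 0, 0, 0, 0]
    - [0.4, 0, 0, 0, 0]
    - [0.4, 0, 0.012, 0, 0]
    - [0.4, 0, 0, 0, 0]
    - [0, 0, 0, 0, 0]
    - [0, 0, 0, 0, 0]
    - [0, 0, 0, 0, 0]

```text
clock: 13.0
position: [0.4297, -0.0421, 0.0186]
ee_rot: [0.0, 0.999, -0.034, -0.0]
contact_force: [-2.0, -1.7, 0.4]
width: 0.0132
```

Request:
send_rows:
  increments:
    - [0, 0, 0, 0, 0]
    - [0, 0, 0, 0, 0]
  squeeze: 60

```text
clock: 13.25
position: [0.4297, -0.042, 0.0186]
ee_rot: [0.0, 0.999, -0.034, 0.0]
contact_force: [-0.5, -0.9, 1.0]
width: 0.0129
```

Run:
```python
from t import *
to(.43,-.03,.02,-3.9); s=manip.get_state(); print(s['moment'])
c=manip.calibration('wrist');snap('wrist','w3.png');snap('top','t3.png')
```

```text
pos [ 0.4297 -0.042   0.0186] head -3.88 turn 0.000 shift [-0.0005 -0.012  -0.0014] F [-0.5 -0.9  1. ] w 0.0129 t 13.25
[-0.24780304  0.08908378 -0.00220327]
```

View pics/w3.png

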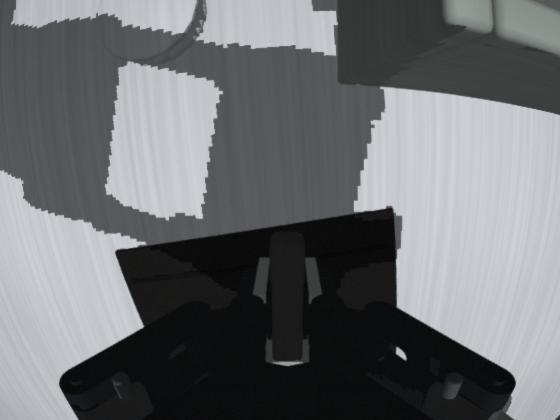

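Run:
```python
from t import *
to(.5376,.0159,.125,-3.9)
```

```text
pos [ 0.4297 -0.042   0.0186] head -3.89 turn 0.000 shift [ 0.1037 -0.0651 -0.1064] F [ 0.7 -1.7  0.4] w 0.0128 t 13.35
```

Request:
send_rows:
  increments:
    - [0, 0, 0, -0.01, 0]
    - [0, 0, 0, -0.03, 0]
    - [0, 0, 0, -0.04, 0]
    - [0, 0, 0, -0.04, 0]
    - [0, 0.01, -0.008, -0.04, 0]
    - [0, 0.03, -0.015, 0, 0]
    - [0, 0.03, -0.015, 0, 0]
    - [0, 0.025, -0.015, 0, 0]

```text
clock: 14.35
position: [0.5287, 0.0053, 0.179]
ee_rot: [-0.0, 0.999, -0.034, 0.0]
contact_force: [1.0, -0.1, -2.2]
width: 0.0131
```

Run:
```python
from t import *
to(.5376,.0159,.125,-3.9)
```

```text
pos [0.5287 0.0053 0.179 ] head -3.90 turn -0.000 shift [ 0.0081 -0.0111  0.054 ] F [ 1.  -0.1 -2.2] w 0.0131 t 14.35
```

Request:
send_rows:
  increments:
    - [0, 0.0075, -0.0105, 0, 0]
    - [0, 0, 0, 0.02, 0]
    - [0, 0, 0, 0.025, 0]
    - [0, 0, 0, 0.009, 0]
    - [0, 0, 0, 0, 0]

```text
clock: 14.98
position: [0.5354, 0.0145, 0.1243]
ee_rot: [-0.0, 0.999, -0.034, -0.001]
contact_force: [-0.6, -0.6, -2.0]
width: 0.0127
```

Run:
```python
from t import *
to(.5376,.0159,.125,-3.9)
c=manip.calibration('wrist');snap('wrist','w4.png');snap('scene','s5.png')
cv2.imwrite('pics/s5a.png',cv2.resize(cv2.imread('pics/s5.png')[180:310,220:360],None,fx=4,fy=4,interpolation=cv2.INTER_CUBIC))
```

```text
pos [0.5354 0.0145 0.1243] head -3.90 turn -0.000 shift [ 0.0021 -0.0015 -0.0007] F [-0.6 -0.6 -2. ] w 0.0127 t 14.97
```

View pics/w4.png

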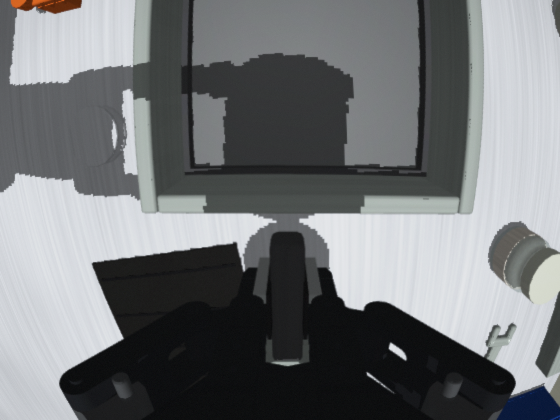

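View pics/s5a.png

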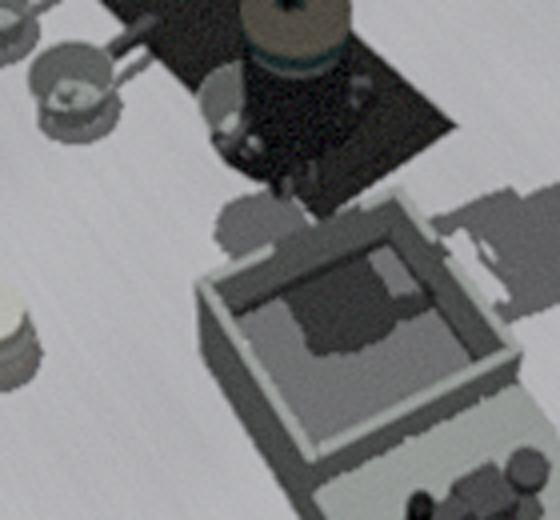

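Run:
```python
from t import *
c=manip.calibration('wrist'); s,p,R,h=pose()
Y=R[:,1]
g=p+np.array([0,0,.019])
for L in (20,26,32,38): print(L,wproj(c,g-Y*L/1000+[0,0,.009]))
print(wproj(c,[.5394,.0418,.115]))
print(wunproj(c,288,212,.115), wunproj(c,288,234,.152), wunproj(c,140,213,.115), wunproj(c,474,212,.115),g)
T=np.array(c['camera_from_world']);print(-T[:3,:3].T@T[:3,3])
```

```text
20 (np.float64(284.5442577273773), np.float64(265.8490162193357))
26 (np.float64(284.4914965474048), np.float64(251.9527955305264))
32 (np.float64(284.4399915669498), np.float64(237.5045004656611))
38 (np.float64(284.39020798166575), np.float64(222.5309214363467))
(np.float64(286.7083629225291), np.float64(217.27936146566267))
[0.5402228  0.04448369 0.115     ] [0.54024891 0.04705003 0.152     ] [0.462072   0.04936706 0.115     ] [0.64336311 0.0374406  0.115     ] [0.53666208 0.01434879 0.14444133]
[0.54278922 0.09141005 0.2681298 ]
```

Request:
send_rows:
  increments:
    - [0, 0, -0.007, 0, 0]
    - [0, 0, 0, 0.008, 0]
    - [0, 0, 0, 0.008, 0]
    - [0, 0, 0, 0.004, 0]
    - [0, 0, 0, 0.004, 0]
    - [0, 0, 0, 0, 0]
  squeeze: 20

```text
clock: 15.82
position: [0.5364, 0.0211, 0.1021]
ee_rot: [0.0, 0.999, -0.034, -0.0]
contact_force: [-4.1, -0.6, 9.3]
width: 0.0128
```

Run:
```python
from t import *
to(.5376,.0159,.125,-3.9);print(manip.get_state()['moment'])
c=manip.calibration('wrist');snap('wrist','w5.png')
```

```text
pos [0.5364 0.0211 0.1021] head -3.88 turn 0.000 shift [ 0.0015  0.0051 -0.0229] F [-4.1 -0.6  9.3] w 0.0128 t 15.82
[0.21799977 0.62084559 0.08195766]
```

View pics/w5.png

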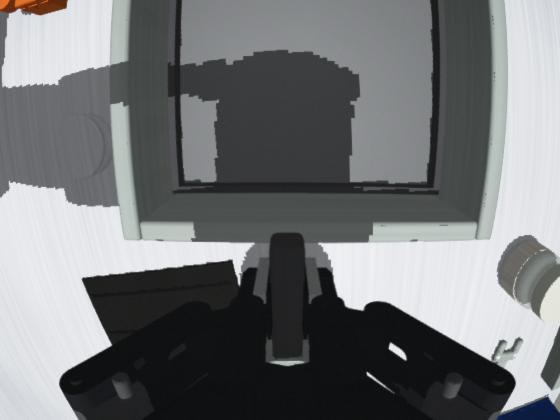

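Request:
send_rows:
  increments:
    - [0, 0, 0, 0.003, 0]
    - [0, 0, 0, 0.003, 0]
    - [0, 0, 0, 0, 0]

```text
clock: 16.25
position: [0.5371, 0.0204, 0.0973]
ee_rot: [0.001, 0.999, -0.034, 0.001]
contact_force: [-5.7, -2.4, 15.5]
width: 0.0132
```

Run:
```python
from t import *
to(.5376,.0159,.125,-3.9);print(manip.get_state()['moment'])
c=manip.calibration('wrist');snap('wrist','w5.png')
snap('scene','s5.png')
cv2.imwrite('pics/s5a.png',cv2.resize(cv2.imread('pics/s5.png')[180:310,220:360],None,fx=4,fy=4,interpolation=cv2.INTER_CUBIC))
```

```text
pos [0.5371 0.0204 0.0973] head -3.86 turn 0.001 shift [ 0.0008  0.0045 -0.0277] F [-5.7 -2.4 15.5] w 0.0132 t 16.25
[0.04064336 0.83042978 0.10055528]
```

View pics/w5.png

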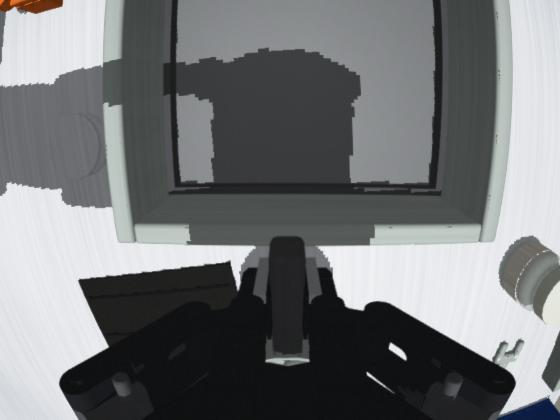

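View pics/s5a.png

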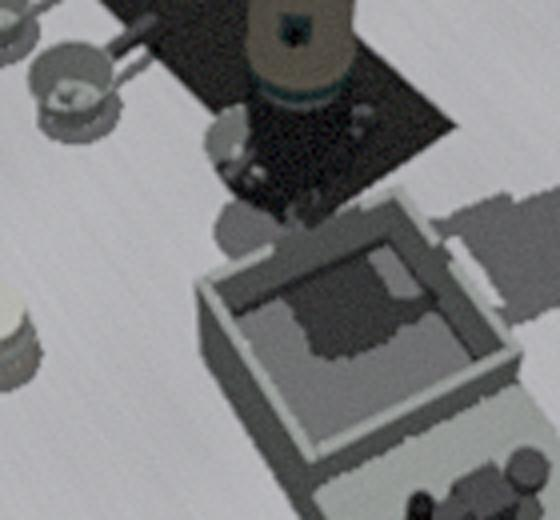

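Request:
send_rows:
  increments:
    - [0, 0, 0, 0.004, 0]
    - [0, 0, 0, 0.004, 0]
    - [0, 0, 0, 0.004, 0]
    - [0, 0, 0, 0, 0]

```text
clock: 16.85
position: [0.5416, 0.0179, 0.0866]
ee_rot: [0.003, 0.999, -0.033, 0.006]
contact_force: [-0.1, -8.7, 14.5]
width: 0.0131
```

Run:
```python
from t import *
to(.5376,.0159,.125,-3.9);print(manip.get_state()['moment'])
c=manip.calibration('wrist');snap('wrist','w5.png')
snap('scene','s5.png');snap('top','t5.png')
a=cv2.resize(cv2.imread('pics/s5.png')[180:310,220:360],None,fx=4,fy=4,interpolation=cv2.INTER_CUBIC)
cv2.imwrite('pics/s5a.png',a)
```

```text
pos [0.5416 0.0179 0.0866] head -3.82 turn 0.001 shift [-0.0039  0.0023 -0.0384] F [-0.1 -8.7 14.5] w 0.0131 t 16.85
[-0.94949532 -0.06414521  0.02297426]
```

View pics/w5.png

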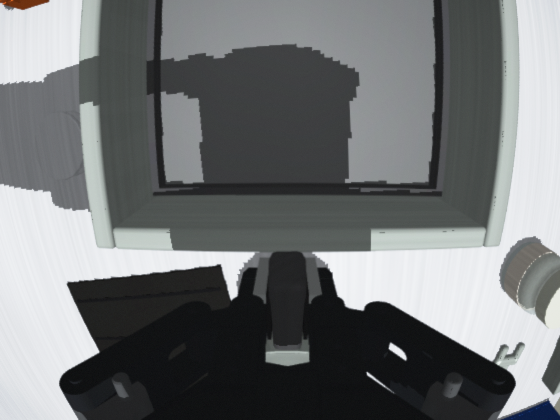

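View pics/s5a.png

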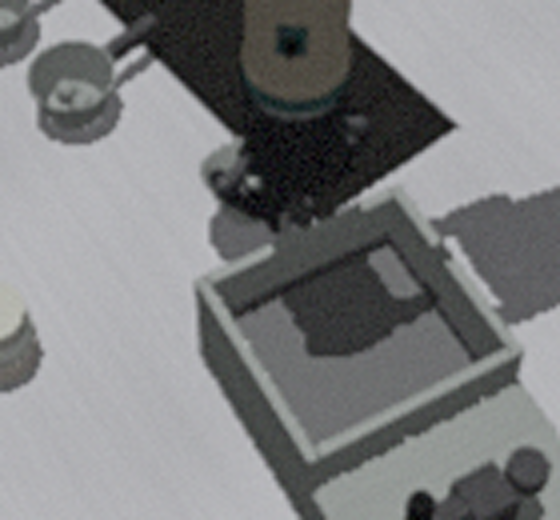

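Request:
send_rows:
  increments:
    - [0, 0, -0.002, 0.003, 0]
    - [0, 0, 0, 0.003, 0]
    - [0, 0, 0, 0, 0]

```text
clock: 17.38
position: [0.5406, 0.0186, 0.0782]
ee_rot: [0.004, 0.999, -0.033, 0.004]
contact_force: [3.1, -13.2, 0.1]
width: 0.0132
```

Run:
```python
from t import *
to(.5376,.0159,.125,-3.9)
```

```text
pos [0.5406 0.0186 0.0782] head -3.79 turn 0.002 shift [-0.0028  0.0029 -0.0468] F [  3.1 -13.2   0.1] w 0.0132 t 17.38
```

Request:
send_rows:
  increments:
    - [0, 0, 0.008, 0, 0]
    - [0, 0, 0.01, -0.01, 0]
    - [0, 0, 0, -0.03, 0]
    - [0, 0, 0, -0.04, 0]
    - [0, 0, 0, -0.04, 0]
    - [0, 0, 0, -0.01, 0]
    - [0, 0, 0, 0, 0]
  squeeze: 40

```text
clock: 18.25
position: [0.5354, 0.0054, 0.2065]
ee_rot: [-0.0, 0.999, -0.034, 0.0]
contact_force: [-0.8, -0.4, -2.9]
width: 0.0132
```

Run:
```python
from t import *
to(.5376,.0159,.125,-3.9);print(manip.get_state()['moment'])
c=manip.calibration('wrist');snap('wrist','w6.png')
snap('scene','s6.png')
cv2.imwrite('pics/s6a.png',cv2.resize(cv2.imread('pics/s6.png')[150:300,210:370],None,fx=4,fy=4,interpolation=cv2.INTER_CUBIC))
```

```text
pos [0.5354 0.0054 0.2065] head -3.90 turn 0.000 shift [ 0.0015 -0.0106  0.0815] F [-0.8 -0.4 -2.9] w 0.0132 t 18.25
[ 0.16139285 -0.01911339  0.0156697 ]
```

View pics/w6.png

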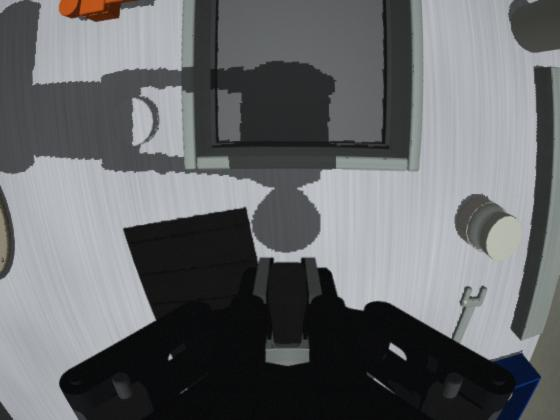

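View pics/s6a.png

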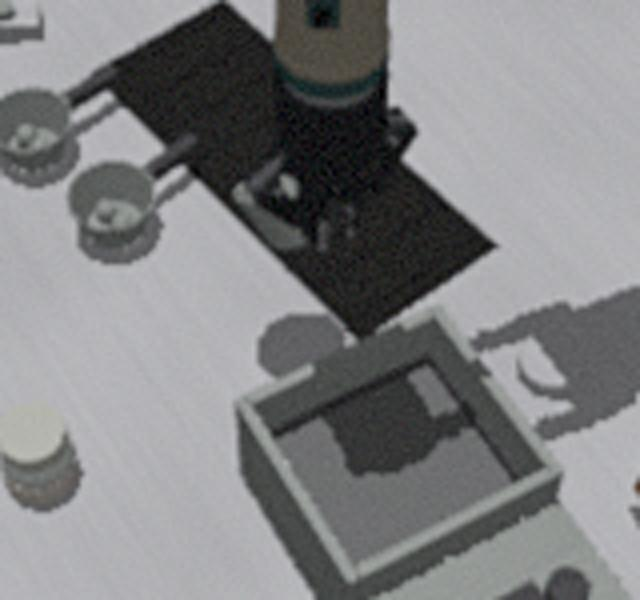

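Run:
```python
from t import *
to(.553,.152,.225,-3.9)
```

```text
pos [0.5344 0.0056 0.2048] head -3.90 turn 0.000 shift [ 0.0086 -0.1473 -0.0202] F [-0.8 -0.5 -2.6] w 0.0129 t 18.35
```

Request:
send_rows:
  increments:
    - [0, 0, 0, -0.018, 0]
    - [0, 0.001, -0.02, 0, 0]
    - [0, 0.001, -0.03, 0, 0]
    - [0, 0.002, -0.035, 0, 0]
    - [0, 0.002, -0.035, 0, 0]
    - [0, 0.001, -0.02, 0, 0]
    - [0, 0, -0.006, 0, 0]
    - [0, 0, 0, 0, 0]

```text
clock: 19.35
position: [0.5523, 0.1501, 0.2241]
ee_rot: [0.001, 0.999, -0.034, -0.001]
contact_force: [0.5, -0.3, -1.7]
width: 0.0133
```

Run:
```python
from t import *
to(.553,.152,.145,-3.9)
snap('scene','s6.png')
cv2.imwrite('pics/s6a.png',cv2.resize(cv2.imread('pics/s6.png')[180:330,230:390],None,fx=4,fy=4,interpolation=cv2.INTER_CUBIC))
```

```text
pos [0.5523 0.1501 0.2241] head -3.88 turn 0.000 shift [ 0.0006 -0.0019  0.0791] F [ 0.5 -0.3 -1.7] w 0.0133 t 19.35
```

View pics/s6a.png

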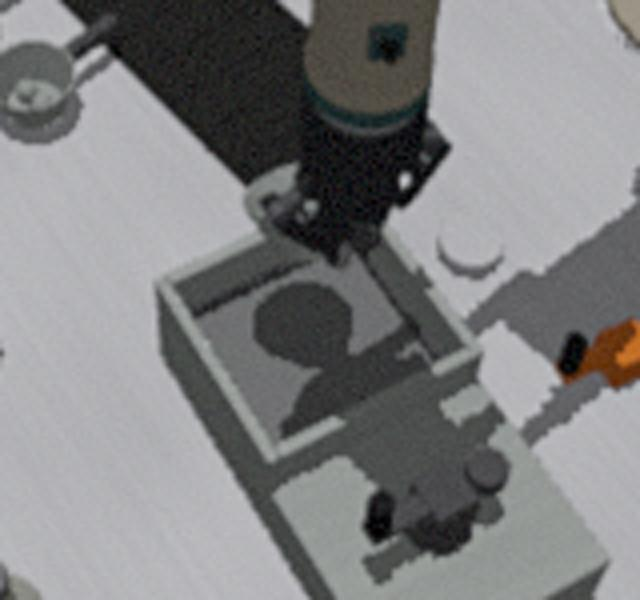

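Request:
send_rows:
  increments:
    - [0, 0, -0.005, 0.01, 0]
    - [0, 0, 0, 0.025, 0]
    - [0, 0, 0, 0.025, 0]
    - [0, 0, 0, 0.015, 0]
    - [0, 0, 0, 0, 0]

```text
clock: 20.02
position: [0.552, 0.1552, 0.1483]
ee_rot: [0.0, 0.999, -0.034, -0.001]
contact_force: [-0.3, 0.1, -1.8]
width: 0.0133
```

Request:
send_rows:
  increments:
    - [0, 0, 0.01, 0, 0]
    - [0, 0, 0.01, 0, 0]
    - [0, 0, 0, 0, 0]
  squeeze: 20

```text
clock: 20.4
position: [0.5545, 0.1376, 0.1536]
ee_rot: [-0.003, 0.999, -0.035, 0.004]
contact_force: [0.7, 6.6, 10.0]
width: 0.0136
```

Run:
```python
from t import *
to(.553,.152,.145,-3.9)
snap('scene','s6.png');snap('top','t6.png')
cv2.imwrite('pics/s6a.png',cv2.resize(cv2.imread('pics/s6.png')[180:330,230:390],None,fx=4,fy=4,interpolation=cv2.INTER_CUBIC))
```

```text
pos [0.5545 0.1376 0.1536] head -3.98 turn -0.001 shift [-0.0024 -0.0142  0.0086] F [ 0.7  6.6 10. ] w 0.0136 t 20.40
```

View pics/s6a.png

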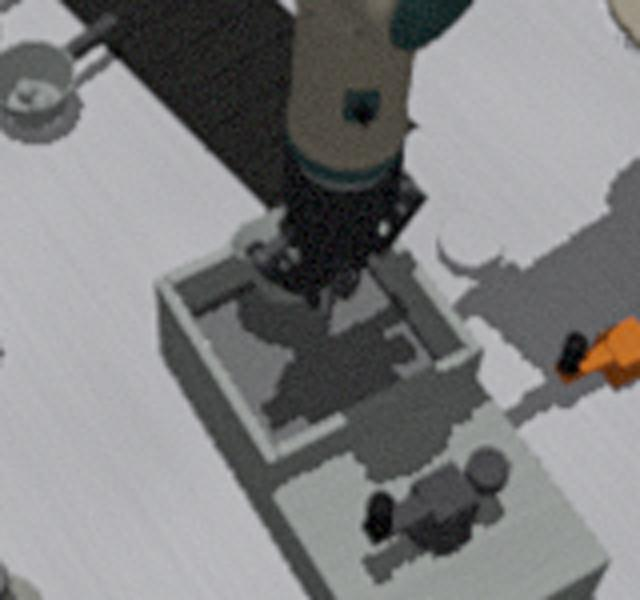

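Request:
send_rows:
  increments:
    - [0, 0, -0.01, -0.01, 0]
    - [0, 0, -0.014, 0, 0]
    - [0, 0, 0, 0.015, 0]
    - [0, 0, 0, 0.018, 0]
    - [0, 0, 0, 0, 0]

```text
clock: 21.12
position: [0.5509, 0.1591, 0.1237]
ee_rot: [0.001, 0.999, -0.034, -0.003]
contact_force: [-0.9, -0.8, -1.0]
width: 0.0131
```

Run:
```python
from t import *
to(.553,.154,.123,-3.9)
snap('scene','s6.png');snap('top','t6.png')
cv2.imwrite('pics/s6a.png',cv2.resize(cv2.imread('pics/s6.png')[180:330,230:390],None,fx=4,fy=4,interpolation=cv2.INTER_CUBIC))
```

```text
pos [0.5509 0.1591 0.1237] head -3.88 turn 0.000 shift [0.0024 0.0049 0.0007] F [-0.9 -0.8 -1. ] w 0.0131 t 21.12
```

View pics/s6a.png

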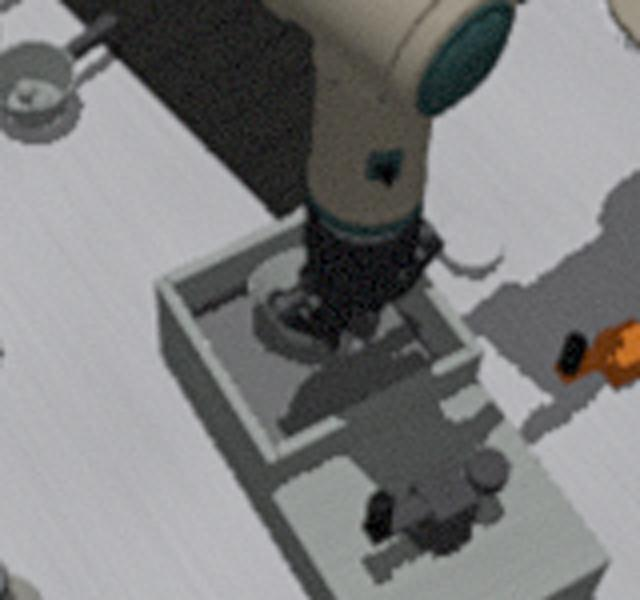

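Request:
send_rows:
  increments:
    - [0, 0, 0.008, 0, 0]
    - [0, 0, 0.004, -0.004, 0]
    - [0, 0, 0.004, -0.006, 0]
    - [0, 0, 0.004, -0.006, 0]
    - [0, 0, 0.004, -0.006, 0]
    - [0, 0, 0, 0, 0]
  squeeze: 20

```text
clock: 21.98
position: [0.5522, 0.1372, 0.1499]
ee_rot: [-0.002, 0.999, -0.035, 0.001]
contact_force: [-0.3, 6.6, -1.3]
width: 0.0132
```

Run:
```python
from t import *
to(.553,.154,.123,-3.9)
snap('scene','s6.png');snap('top','t6.png')
cv2.imwrite('pics/s6a.png',cv2.resize(cv2.imread('pics/s6.png')[180:330,230:390],None,fx=4,fy=4,interpolation=cv2.INTER_CUBIC))
```

```text
pos [0.5522 0.1372 0.1499] head -3.99 turn -0.001 shift [-0.0004 -0.0168  0.0269] F [-0.3  6.6 -1.3] w 0.0132 t 21.98
```

View pics/s6a.png

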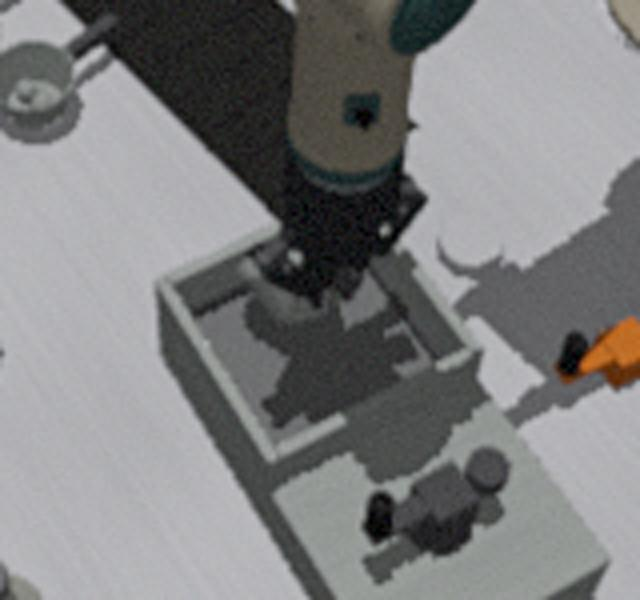

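Request:
send_rows:
  increments:
    - [0, 0, 0.005, -0.005, 0]
    - [0, 0, 0.005, -0.005, 0]
    - [0, 0, 0.005, -0.004, 0]
    - [0, 0, 0.005, -0.004, 0]
    - [0, 0, 0.005, -0.003, 0]
    - [0, 0, 0.005, -0.003, 0]
    - [0, 0, 0.005, -0.003, 0]
    - [0, 0, 0, 0, 0]

```text
clock: 23.08
position: [0.5497, 0.1024, 0.1766]
ee_rot: [-0.002, 0.999, -0.035, 0.001]
contact_force: [0.8, 5.7, -1.0]
width: 0.013
```

Run:
```python
from t import *
to(.553,.154,.123,-3.9)
snap('scene','s6.png');snap('top','t6.png')
cv2.imwrite('pics/s6a.png',cv2.resize(cv2.imread('pics/s6.png')[180:330,230:390],None,fx=4,fy=4,interpolation=cv2.INTER_CUBIC))
```

```text
pos [0.5497 0.1024 0.1766] head -3.98 turn -0.001 shift [-0.0002 -0.0517  0.0536] F [ 0.8  5.7 -1. ] w 0.0130 t 23.07
```

View pics/s6a.png

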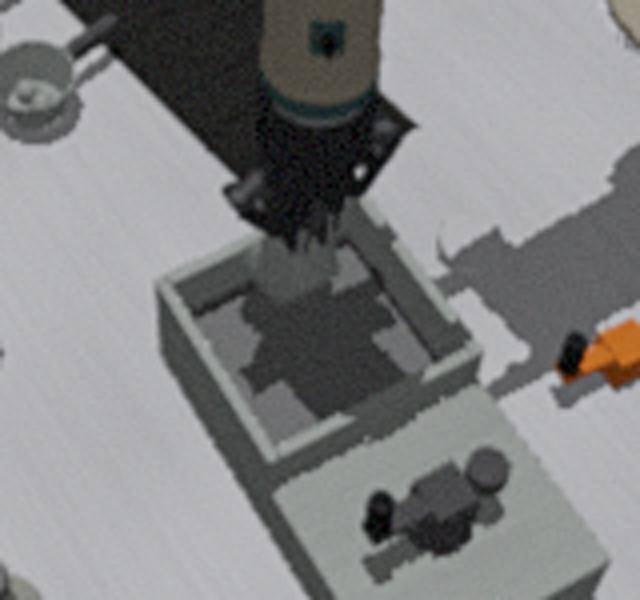

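Request:
send_rows:
  increments:
    - [0, 0, 0.006, -0.003, 0]
    - [0, 0, 0.006, -0.002, 0]
    - [0, 0, 0.006, -0.002, 0]
    - [0, 0, 0.006, -0.001, 0]
    - [0, 0, 0.006, 0, 0]
    - [0, 0, 0.006, 0, 0]
    - [0, 0, 0.006, 0, 0]
    - [0, 0, 0, 0, 0]

```text
clock: 24.18
position: [0.547, 0.0603, 0.185]
ee_rot: [-0.002, 0.999, -0.035, 0.001]
contact_force: [0.4, 5.6, 0.8]
width: 0.0131
```

Run:
```python
from t import *
to(.553,.154,.123,-3.9)
snap('scene','s6.png');snap('wrist','w6.png')
cv2.imwrite('pics/s6a.png',cv2.resize(cv2.imread('pics/s6.png')[180:330,230:390],None,fx=4,fy=4,interpolation=cv2.INTER_CUBIC))
```

```text
pos [0.547  0.0603 0.185 ] head -3.98 turn -0.001 shift [-0.0004 -0.0939  0.062 ] F [0.4 5.6 0.8] w 0.0131 t 24.18
```

View pics/s6a.png

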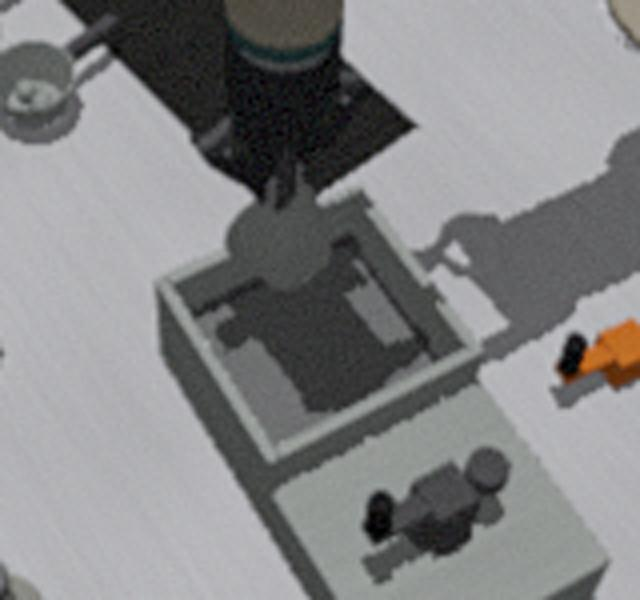

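View pics/w6.png

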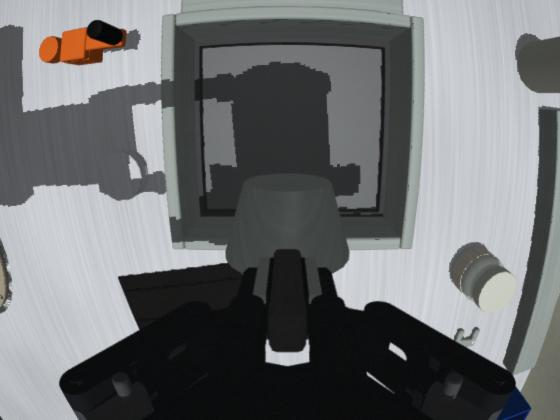

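Request:
send_rows:
  increments:
    - [0, 0, 0.004, 0, 0]
    - [0, 0, 0.004, 0, 0]
    - [0, 0, 0, 0, 0]
    - [0, 0, -0.008, 0, 0]
    - [0, 0, -0.01, 0, 0]
    - [0, 0, -0.015, 0, 0]
    - [0, 0, -0.015, 0, 0]
    - [0, 0, 0, 0, 0]

```text
clock: 25.28
position: [0.549, 0.1001, 0.1835]
ee_rot: [-0.0, 0.999, -0.033, -0.0]
contact_force: [-0.2, -0.4, -1.8]
width: 0.013
```

Run:
```python
from t import *
to(.553,.154,.123,-3.9)
snap('scene','s6.png');snap('wrist','w6.png')
cv2.imwrite('pics/s6a.png',cv2.resize(cv2.imread('pics/s6.png')[180:330,230:390],None,fx=4,fy=4,interpolation=cv2.INTER_CUBIC))
```

```text
pos [0.549  0.1001 0.1835] head -3.77 turn 0.002 shift [ 0.0003 -0.054   0.0605] F [-0.2 -0.4 -1.8] w 0.0130 t 25.27
```

View pics/s6a.png

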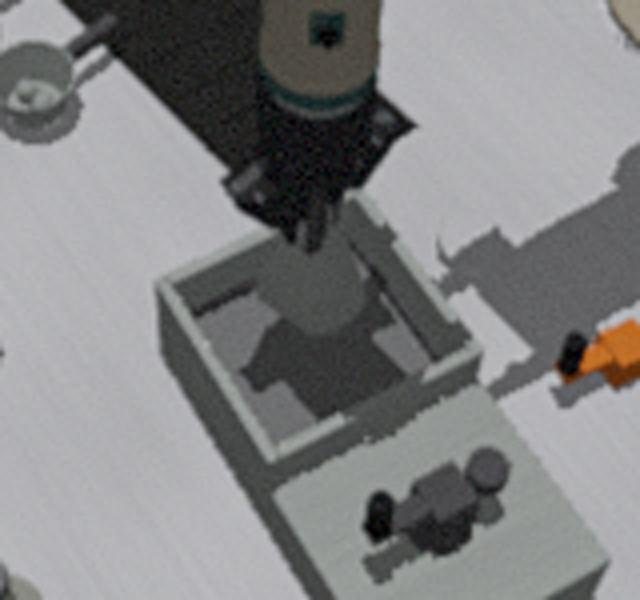

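View pics/w6.png

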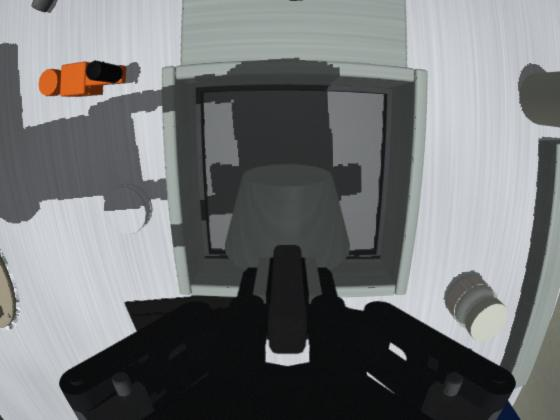

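Request:
send_rows:
  increments:
    - [0, 0, -0.01, 0, 0]
    - [0, 0, 0, 0, 0]
    - [0, 0, 0, -0.02, 0]
    - [0, 0, 0, -0.03, 0]
    - [0, 0, 0, -0.03, 0]
    - [0, 0, -0.02, -0.02, 0]
    - [0, 0, -0.03, 0, 0]
    - [0, 0, 0, 0, 0]

```text
clock: 26.38
position: [0.5531, 0.16, 0.2838]
ee_rot: [-0.0, 0.999, -0.033, 0.0]
contact_force: [0.1, -0.7, -2.6]
width: 0.0133
```

Run:
```python
from t import *
to(.553,.154,.123,-3.9)
snap('scene','s6.png');snap('wrist','w6.png')
cv2.imwrite('pics/s6a.png',cv2.resize(cv2.imread('pics/s6.png')[160:310,230:390],None,fx=4,fy=4,interpolation=cv2.INTER_CUBIC))
```

```text
pos [0.5531 0.16   0.2838] head -3.78 turn 0.002 shift [0.0003 0.006  0.1608] F [ 0.1 -0.7 -2.6] w 0.0133 t 26.38
```

View pics/s6a.png

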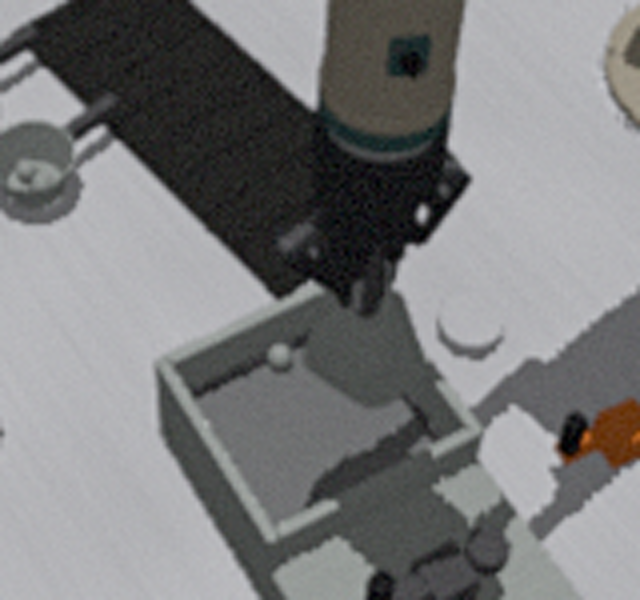

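View pics/w6.png

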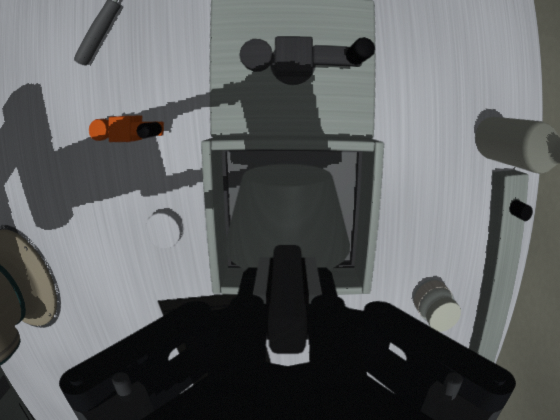

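Run:
```python
from t import *
to(.3956,-.414,.11,-3.9)
```

```text
pos [0.5529 0.1582 0.2833] head -3.87 turn 0.001 shift [-0.118   0.5816  0.1733] F [ 0.7 -0.4 -1.8] w 0.0127 t 26.48
```

Request:
send_rows:
  increments:
    - [0, -0.004, 0.02, 0, 0]
    - [0, -0.008, 0.04, 0, 0]
    - [0, -0.009, 0.045, 0, 0]
    - [0, -0.009, 0.045, 0, 0]
    - [0, -0.009, 0.045, 0, 0]
    - [0, -0.009, 0.045, 0, 0]
    - [0, -0.009, 0.045, 0, 0]
    - [0, -0.009, 0.045, 0, 0]
  squeeze: 50

```text
clock: 27.48
position: [0.4627, -0.1689, 0.2836]
ee_rot: [0.0, 0.999, -0.035, -0.0]
contact_force: [1.2, -1.0, -2.3]
width: 0.0132
```

Request:
send_rows:
  increments:
    - [0, -0.009, 0.045, 0, 0]
    - [0, -0.009, 0.045, 0, 0]
    - [0, -0.009, 0.045, 0, 0]
    - [0, -0.009, 0.04, 0.01, 0]
    - [0, -0.009, 0.04, 0.03, 0]
    - [0, -0.007, 0.035, 0.03, 0]
    - [0, 0, 0, 0.03, 0]
    - [0, 0, 0, 0.02, 0]

```text
clock: 28.48
position: [0.393, -0.4128, 0.1617]
ee_rot: [-0.001, 0.999, -0.035, -0.001]
contact_force: [-0.1, 0.2, -1.8]
width: 0.0131
```

Run:
```python
from t import *
to(.3956,-.414,.11,-3.9)
```

```text
pos [ 0.393  -0.4128  0.1617] head -4.05 turn -0.003 shift [0.0027 0.001  0.0517] F [-0.1  0.2 -1.8] w 0.0131 t 28.48
```

Request:
send_rows:
  increments:
    - [0, 0.002, 0, 0.025, 0]
    - [0, 0, 0, 0.025, 0]
    - [0, 0, 0, 0.01, 0]
    - [0, 0, 0, 0.004, 0]
    - [0, 0, 0, 0.003, 0]
    - [0, 0, 0, 0, 0]
  squeeze: 20

```text
clock: 29.22
position: [0.3981, -0.4125, 0.0971]
ee_rot: [0.0, 0.999, -0.034, 0.0]
contact_force: [-0.5, 0.5, -1.5]
width: 0.0133
```

Run:
```python
from t import *
to(.3956,-.414,.11,-3.9)
snap('wrist','w7.png');snap('scene','s7.png');snap('top','t7.png')
```

```text
pos [ 0.3981 -0.4125  0.0971] head -3.89 turn 0.000 shift [-0.0024  0.0017 -0.0129] F [-0.5  0.5 -1.5] w 0.0133 t 29.23
```

View pics/w7.png

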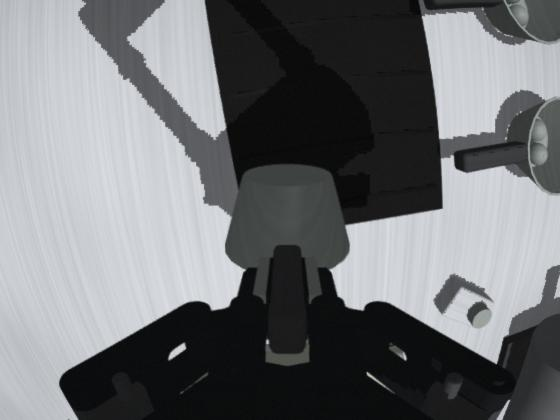

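View pics/s7.png

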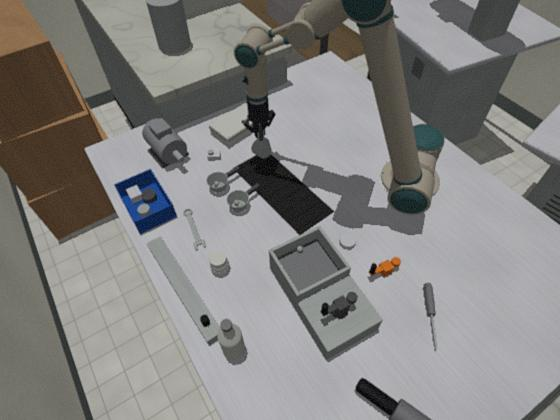

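Request:
send_rows:
  increments:
    - [0, 0, -0.015, 0, 0]
    - [0, 0, -0.015, 0, 0]
    - [0, 0, 0, 0.005, 0]
    - [0, 0, 0, 0.003, 0]
    - [0, 0, 0, 0.002, 0]
    - [0, 0, 0, 0, 0]
  squeeze: 20

```text
clock: 30.12
position: [0.4003, -0.3819, 0.0898]
ee_rot: [-0.0, 0.999, -0.034, 0.001]
contact_force: [-2.6, 6.5, 22.3]
width: 0.013
```

Request:
send_rows:
  increments:
    - [0, 0, -0.009, 0, 0]
    - [0, 0, -0.009, 0, 0]
    - [0, 0, -0.006, 0.002, 0]
    - [0, 0, -0.006, 0.002, 0]
    - [0, 0, 0, 0, 0]

```text
clock: 30.75
position: [0.4047, -0.3576, 0.088]
ee_rot: [0.006, 0.999, -0.033, 0.004]
contact_force: [-2.5, -1.9, 23.8]
width: 0.0132
```

Run:
```python
from t import *
to(.3956,-.414,.11,-3.9)
snap('wrist','w7.png')
```

```text
pos [ 0.4047 -0.3576  0.088 ] head -3.81 turn 0.002 shift [-0.0052  0.0569 -0.022 ] F [-2.5 -1.9 23.8] w 0.0132 t 30.75
```

View pics/w7.png

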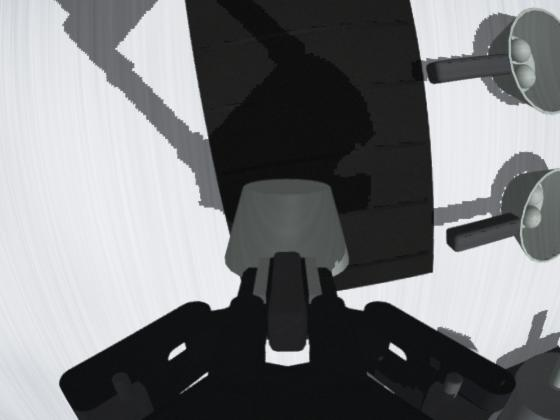

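Request:
send_rows:
  increments:
    - [0, 0, -0.008, 0.001, 0]
    - [0, 0, -0.008, 0.001, 0]
    - [0, 0, -0.008, 0, 0]
    - [0, 0, -0.008, 0, 0]
    - [0, 0, 0, 0, 0]

```text
clock: 31.42
position: [0.4067, -0.3241, 0.0831]
ee_rot: [0.004, 0.999, -0.033, 0.003]
contact_force: [-0.1, -1.8, 9.4]
width: 0.0133
```

Run:
```python
from t import *
to(.3956,-.414,.11,-3.9)
snap('wrist','w7.png')
```

```text
pos [ 0.4067 -0.3241  0.0831] head -3.83 turn 0.001 shift [-0.005   0.0905 -0.0269] F [-0.1 -1.8  9.4] w 0.0133 t 31.43
```

View pics/w7.png

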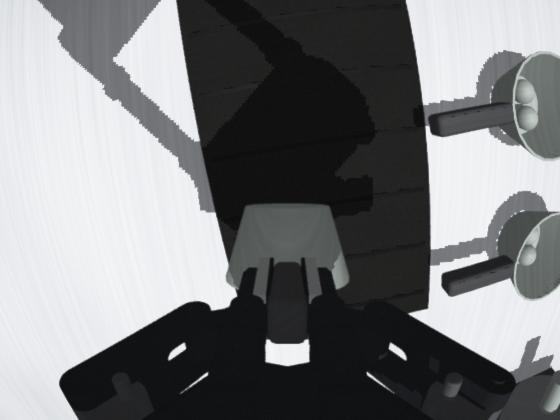

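Request:
send_rows:
  increments:
    - [0, 0, -0.01, 0.003, 0]
    - [0, 0, -0.01, 0.004, 0]
    - [0, 0, -0.011, 0.006, 0]
    - [0, 0, -0.011, 0.007, 0]
    - [0, 0, 0, 0, 0]

```text
clock: 32.1
position: [0.4101, -0.2798, 0.0666]
ee_rot: [0.002, 0.999, -0.034, 0.004]
contact_force: [-3.6, 9.2, 40.6]
width: 0.0132
```

Run:
```python
from t import *
to(.3956,-.414,.11,-3.9)
snap('wrist','w7.png')
```

```text
pos [ 0.4101 -0.2798  0.0666] head -3.90 turn 0.000 shift [-0.0053  0.1349 -0.0434] F [-3.6  9.2 40.6] w 0.0132 t 32.10
```

View pics/w7.png

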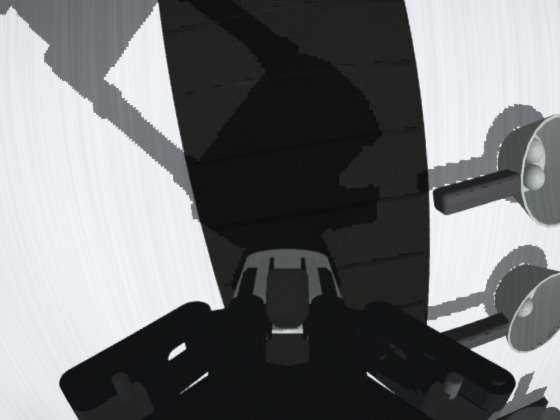

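Request:
send_rows:
  increments:
    - [0, 0, 0, -0.005, 0]
    - [0, 0, 0, 0, 0]

```text
clock: 32.4
position: [0.4083, -0.2793, 0.0676]
ee_rot: [0.001, 0.999, -0.034, 0.001]
contact_force: [-0.8, 3.1, 15.8]
width: 0.0132
```

Run:
```python
from t import *
to(.3956,-.414,.11,-3.9)
snap('scene','s7.png');snap('top','t7.png')
a=cv2.resize(cv2.imread('pics/s7.png')[120:240,220:330],None,fx=4,fy=4,interpolation=cv2.INTER_CUBIC)
b=cv2.resize(cv2.imread('pics/t7.png')[180:300,310:420],None,fx=4,fy=4,interpolation=cv2.INTER_CUBIC)
cv2.imwrite('pics/s7a.png',np.hstack([a,b])[:, :800])
```

```text
pos [ 0.4083 -0.2793  0.0676] head -3.90 turn -0.000 shift [-0.0035  0.1352 -0.0424] F [-0.8  3.1 15.8] w 0.0132 t 32.40
```

View pics/s7a.png

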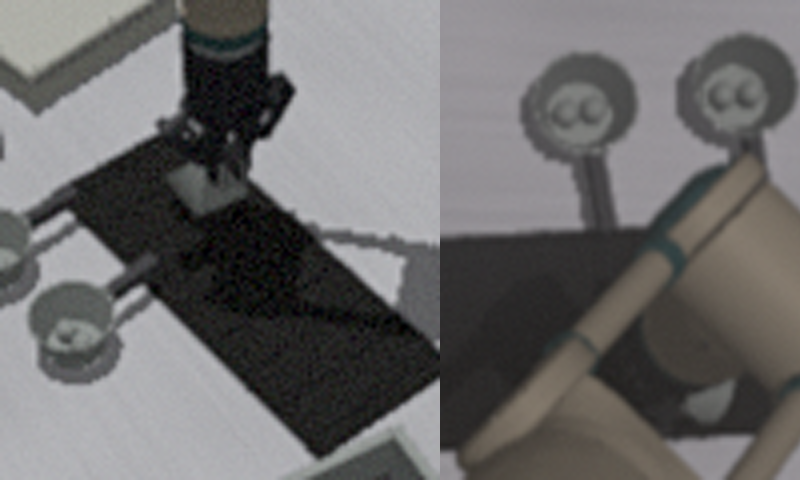

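Run:
```python
from t import *
snap('wrist','w8.png')
a=cv2.resize(cv2.imread('pics/w8.png')[220:400,190:390],None,fx=4,fy=3.3,interpolation=cv2.INTER_CUBIC)
a=np.clip(a.astype(float)*2.5,0,255).astype(np.uint8)
cv2.imwrite('pics/w8a.png',a)
```

```text
(no output)
```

View pics/w8a.png

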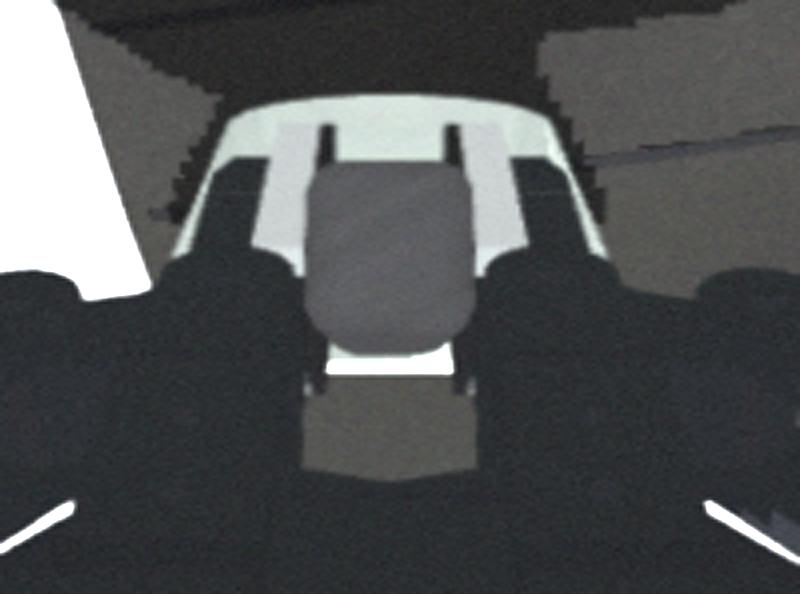

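Request:
send_rows:
  increments:
    - [0, 0, -0.006, 0.0, 0]
    - [0, 0, -0.006, 0.001, 0]
    - [0, 0, -0.006, 0.002, 0]
    - [0, 0, -0.006, 0.002, 0]
    - [0, 0, 0, 0, 0]

```text
clock: 33.17
position: [0.411, -0.2568, 0.062]
ee_rot: [0.002, 0.999, -0.034, 0.002]
contact_force: [0.3, -0.1, 9.6]
width: 0.0132
```

Run:
```python
from t import *
to(.3956,-.414,.11,-3.9)
snap('wrist','w8.png')
a=cv2.resize(cv2.imread('pics/w8.png')[220:400,190:390],None,fx=4,fy=3.3,interpolation=cv2.INTER_CUBIC)
a=np.clip(a.astype(float)*2.5,0,255).astype(np.uint8)
cv2.imwrite('pics/w8a.png',a)
```

```text
pos [ 0.411  -0.2568  0.062 ] head -3.85 turn 0.001 shift [-0.0046  0.1578 -0.048 ] F [ 0.3 -0.1  9.6] w 0.0132 t 33.17
```

View pics/w8a.png

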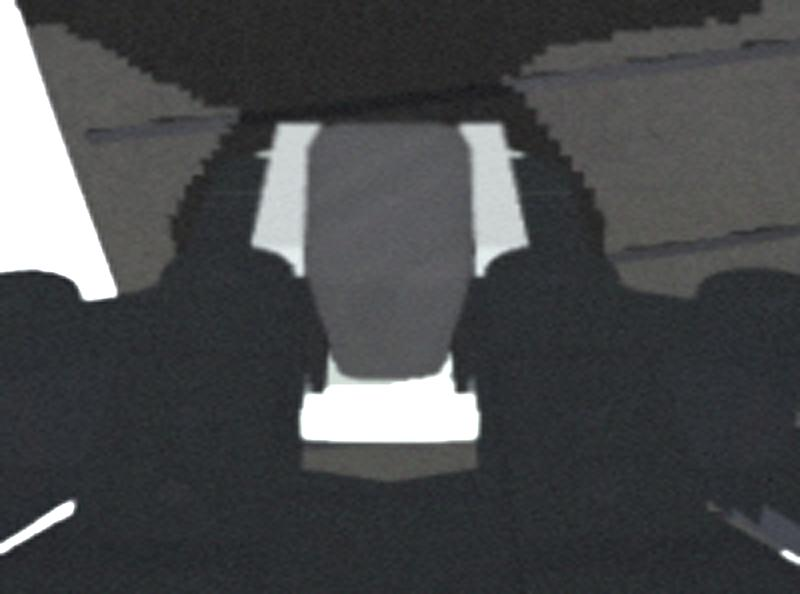

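Request:
send_rows:
  increments:
    - [0, 0, -0.006, 0.003, 0]
    - [0, 0, -0.006, 0.003, 0]
    - [0, 0, -0.005, 0.003, 0]
    - [0, 0, -0.005, 0.004, 0]
    - [0, 0, 0, 0, 0]

```text
clock: 33.85
position: [0.4125, -0.235, 0.0485]
ee_rot: [0.002, 0.999, -0.033, 0.002]
contact_force: [0.3, -1.7, 5.8]
width: 0.0131
```

Run:
```python
from t import *
to(.3956,-.414,.11,-3.9)
snap('wrist','w8.png')
a=cv2.resize(cv2.imread('pics/w8.png')[220:400,190:390],None,fx=4,fy=3.3,interpolation=cv2.INTER_CUBIC)
a=np.clip(a.astype(float)*2.5,0,255).astype(np.uint8)
cv2.imwrite('pics/w8a.png',a)
```

```text
pos [ 0.4125 -0.235   0.0485] head -3.83 turn 0.001 shift [-0.0047  0.1798 -0.0615] F [ 0.3 -1.7  5.8] w 0.0131 t 33.85
```

View pics/w8a.png

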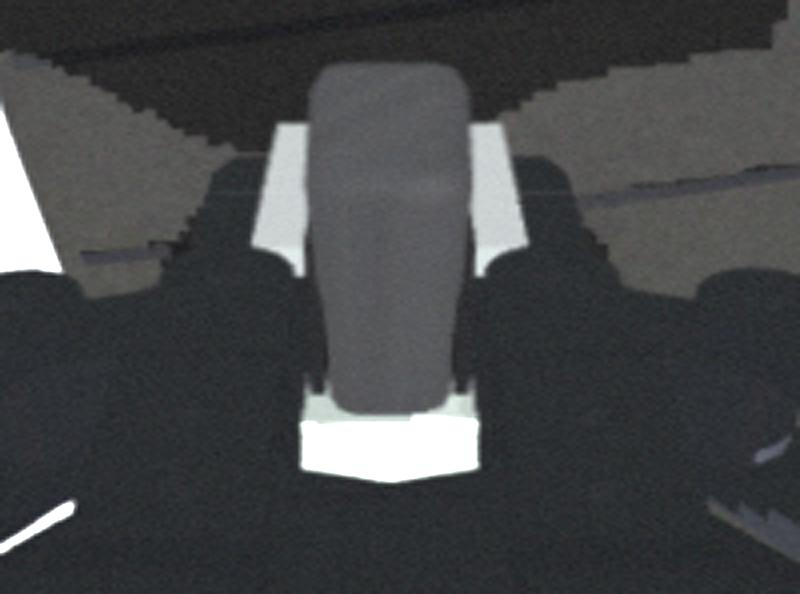

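Request:
send_rows:
  increments:
    - [0, 0, -0.006, 0.005, 0]
    - [0, 0, -0.006, 0.006, 0]
    - [0, 0, -0.005, 0.006, 0]
    - [0, 0, -0.003, 0.006, 0]
    - [0, 0, -0.001, 0.004, 0]
    - [0, 0, 0, 0, 0]

```text
clock: 34.65
position: [0.4137, -0.2128, 0.0213]
ee_rot: [0.001, 0.999, -0.034, 0.002]
contact_force: [1.4, 2.7, 6.8]
width: 0.013
```

Run:
```python
from t import *
to(.3956,-.414,.11,-3.9)
snap('wrist','w8.png')
a=cv2.resize(cv2.imread('pics/w8.png')[220:400,190:390],None,fx=4,fy=3.3,interpolation=cv2.INTER_CUBIC)
a=np.clip(a.astype(float)*2.5,0,255).astype(np.uint8)
cv2.imwrite('pics/w8a.png',a)
snap('scene','s8.png')
a=cv2.resize(cv2.imread('pics/s8.png')[120:240,220:330],None,fx=4,fy=4,interpolation=cv2.INTER_CUBIC)
cv2.imwrite('pics/s8a.png',a)
```

```text
pos [ 0.4137 -0.2128  0.0213] head -3.88 turn 0.000 shift [-0.0044  0.202  -0.0887] F [1.4 2.7 6.8] w 0.0130 t 34.65
```

View pics/w8a.png

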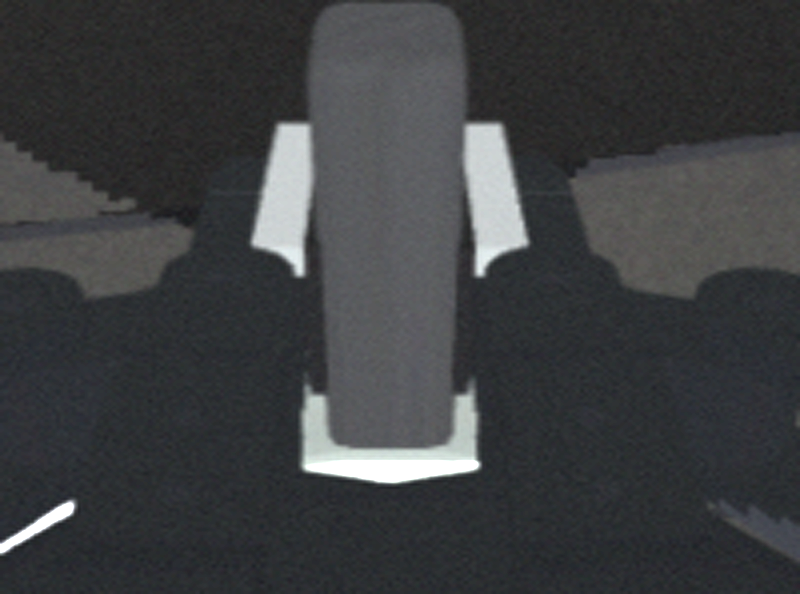

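View pics/s8a.png

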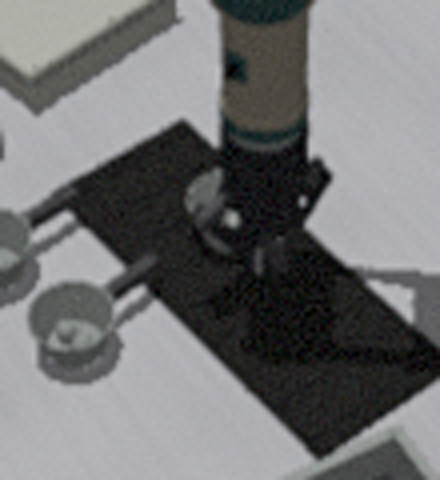

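Request:
send_rows:
  increments:
    - [0, 0, -0.001, 0.003, 0]
    - [0, 0, 0, 0, 0]
    - [0.35, 0, 0, 0, 0]
    - [0.35, 0, 0, 0, 0]
    - [0.35, 0, 0, 0, 0]
    - [0.35, 0, 0, -0.02, 0]
    - [0.35, 0, 0, -0.04, 0]
    - [0.35, 0, 0, -0.06, 0]

```text
clock: 35.75
position: [0.4103, -0.2098, 0.1372]
ee_rot: [-0.001, 0.999, -0.034, -0.002]
contact_force: [1.3, -1.3, 0.3]
width: 0.03
```

Request:
send_rows:
  increments:
    - [1, 0, -0.03, -0.06, 0]
    - [1, 0, -0.05, -0.06, 0]
    - [1, 0, -0.05, -0.02, 0]
    - [1, 0, 0, 0, 0]

```text
clock: 36.25
position: [0.4202, -0.0907, 0.2632]
ee_rot: [0.0, 0.999, -0.032, 0.002]
contact_force: [-0.3, 0.1, -0.9]
width: 0.0855
```

Run:
```python
from m import *
from t import *
to(.3956,-.414,.11,-3.9)
c=manip.calibration('wrist')
snap('wrist','w9.png');snap('scene','s9.png');snap('top','t9.png')
im=cv2.imread('pics/w9.png')
for p,a in [((.600,-.125),-174.0),((.5945,-.2335),-168.5),((.613,-.35),-172)]:
    wdraw(im,c,cuppts(np.array(p),np.radians(a)),np.zeros(2),1,(0,255,0))
cv2.imwrite('pics/w9a.png',im)
```

```text
pos [ 0.4202 -0.0907  0.2632] head -3.64 turn 0.004 shift [-0.0026  0.3242  0.1532] F [-0.3  0.1 -0.9] w 0.0855 t 36.25
```

View pics/w9a.png

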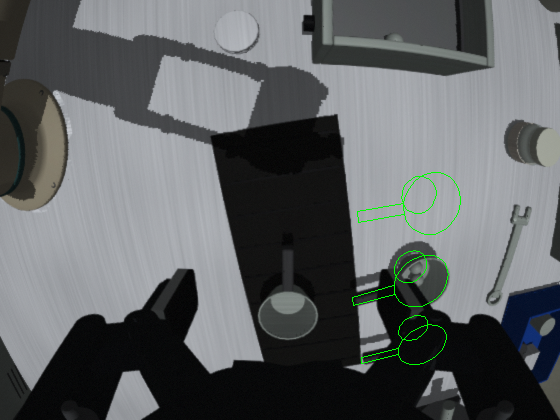

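View pics/s9.png

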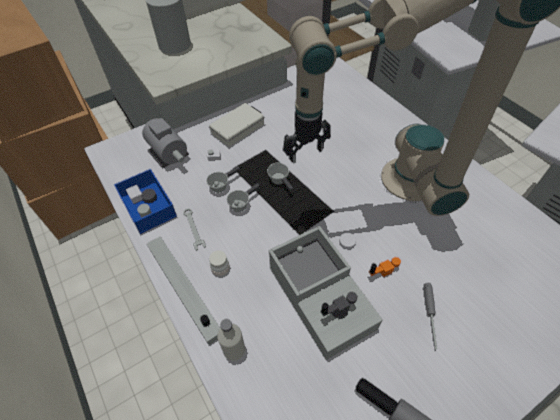

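View pics/t9.png

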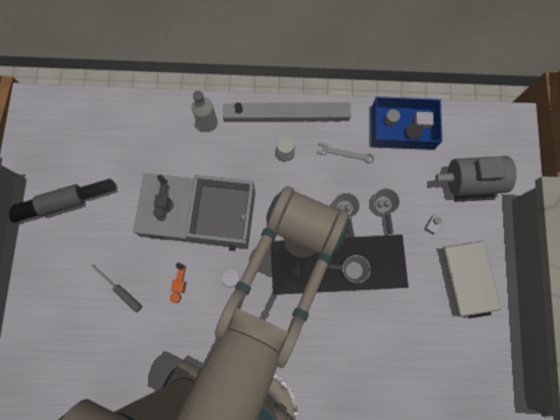

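Request:
send_rows:
  increments:
    - [1, 0, 0, 0, -0.18]
    - [1, 0, 0, 0, -0.184]
    - [1, 0, 0, 0, -0.184]
    - [1, 0, 0, 0, -0.184]
    - [1, 0, 0, 0, -0.184]
    - [1, 0, 0, 0, -0.184]
    - [1, 0, 0, 0, -0.184]
    - [1, 0, 0, 0, -0.184]

```text
clock: 37.4
position: [0.4191, -0.0943, 0.26]
ee_rot: [-0.001, 0.764, 0.646, -0.001]
contact_force: [0.7, 0.8, 1.0]
width: 0.0856
```

Request:
send_rows:
  increments:
    - [1, 0, 0, 0, -0.184]
    - [1, 0, 0, 0, -0.184]
    - [1, -0.03, 0.005, 0, 0]
    - [1, -0.045, 0.005, 0, 0]
    - [1, -0.045, 0, 0, 0]
    - [1, -0.035, 0, 0, 0]
    - [1, 0, 0, 0, 0]

```text
clock: 38.28
position: [0.4594, -0.2467, 0.2594]
ee_rot: [-0.001, 0.636, 0.772, -0.001]
contact_force: [0.4, -0.8, -0.9]
width: 0.0857
```

Run:
```python
from m import *
from t import *
to(.5298,-.2467,.017,101.5)
c=manip.calibration('wrist')
snap('wrist','w10.png')
im=cv2.imread('pics/w10.png')
for p,a in [((.5945,-.2335),-168.5),((.613,-.35),-172)]:
    wdraw(im,c,cuppts(np.array(p),np.radians(a)),np.zeros(2),1,(0,255,0))
cv2.imwrite('pics/w10a.png',im)
```

```text
pos [ 0.4594 -0.2467  0.2594] head 101.00 turn -0.009 shift [-0.0141  0.069   0.2424] F [ 0.4 -0.8 -0.9] w 0.0857 t 38.27
```

View pics/w10a.png

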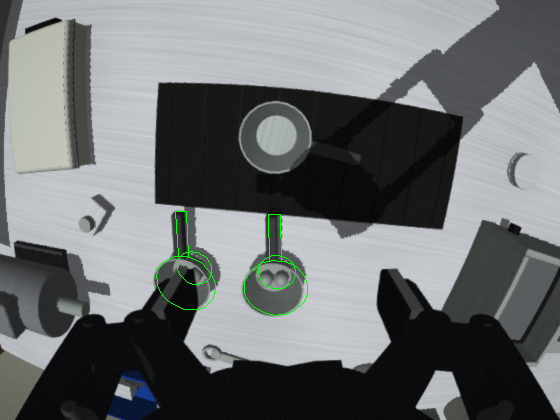

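Request:
send_rows:
  increments:
    - [1, -0.007, 0.035, 0.02, -0.009]
    - [1, -0.007, 0.034, 0.03, 0]
    - [1, 0, 0, 0.045, 0]
    - [1, 0, 0, 0.045, 0]
    - [1, 0, 0, 0.045, 0]
    - [1, 0, 0, 0.037, 0]
    - [1, 0, 0, 0.02, 0]
    - [1, 0, 0, 0, 0]

```text
clock: 39.33
position: [0.5281, -0.2414, 0.0175]
ee_rot: [-0.003, 0.631, 0.776, -0.0]
contact_force: [0.0, 0.2, -0.1]
width: 0.0854
```

Request:
send_rows:
  increments:
    - [0, 0, 0, 0, 0]
    - [0, 0, 0, 0, 0]
    - [0, 0, 0, 0, 0]
    - [0, 0, 0, 0, 0]
    - [0, 0, 0, 0, 0]
  squeeze: 60

```text
clock: 39.95
position: [0.5309, -0.2432, 0.0203]
ee_rot: [0.001, 0.631, 0.776, 0.0]
contact_force: [-0.1, -0.2, 4.4]
width: 0.0127
```

Run:
```python
from t import *
to(.5298,-.2467,.017,101.5)
```

```text
pos [ 0.5309 -0.2432  0.0203] head 101.81 turn 0.005 shift [-0.0032 -0.0018  0.0033] F [-0.1 -0.2  4.4] w 0.0127 t 39.95
```

Request:
send_rows:
  increments:
    - [0, 0, 0, -0.01, 0]
    - [0, 0, 0, -0.03, 0]
    - [0, 0, 0, -0.04, 0]
    - [0, 0, 0, -0.05, 0]
    - [0, 0, 0, -0.04, 0.08]
    - [0, 0, 0, -0.01, 0.17]
    - [0, 0, 0, 0, 0.184]
    - [0, 0, 0, 0, 0.184]

```text
clock: 40.95
position: [0.5295, -0.2423, 0.1994]
ee_rot: [-0.001, 0.838, 0.545, -0.0]
contact_force: [0.3, 0.8, -1.0]
width: 0.0128
```

Request:
send_rows:
  increments:
    - [0, 0, 0, 0, 0.184]
    - [0, 0, 0, 0, 0.184]
    - [0, 0, 0, 0, 0.184]
    - [0, 0, 0, 0, 0.184]
    - [0, 0, 0, 0, 0.184]
    - [0, 0, 0, 0, 0.184]
    - [0, 0, 0, 0, 0.123]
    - [0, 0, 0, 0, 0]

```text
clock: 41.95
position: [0.5297, -0.2424, 0.1991]
ee_rot: [-0.001, 0.999, -0.033, -0.001]
contact_force: [1.5, -0.1, -2.4]
width: 0.0129
```

Run:
```python
from t import *
to(.536,.0145,.125,-3.9)
snap('wrist','w11.png')
```

```text
pos [ 0.5297 -0.2424  0.1991] head -3.81 turn 0.002 shift [-0.0112 -0.2567  0.0741] F [ 1.5 -0.1 -2.4] w 0.0129 t 41.95
```

View pics/w11.png

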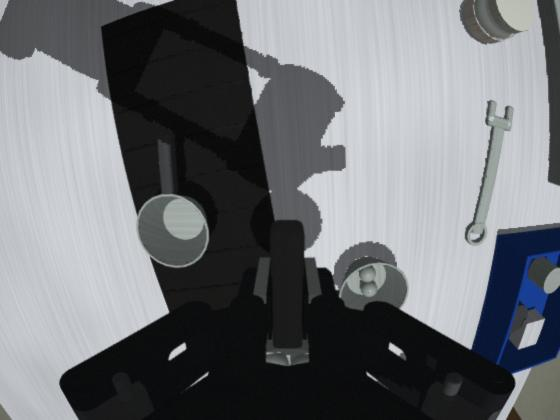

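Request:
send_rows:
  increments:
    - [0, -0.002, -0.025, 0, 0]
    - [0, -0.002, -0.045, 0, 0]
    - [0, -0.002, -0.045, 0, 0]
    - [0, -0.002, -0.045, 0, 0]
    - [0, -0.002, -0.045, 0, 0]
    - [0, -0.001, -0.035, 0.01, 0]
    - [0, 0, -0.019, 0.03, 0]
    - [0, 0, 0, 0.03, 0]

```text
clock: 43.0
position: [0.5363, 0.0193, 0.1292]
ee_rot: [-0.001, 0.999, -0.032, 0.0]
contact_force: [0.1, 0.4, -2.2]
width: 0.0127
```

Request:
send_rows:
  increments:
    - [0, 0, 0, 0.005, 0]
    - [0, 0, 0, 0, 0]

```text
clock: 43.25
position: [0.537, 0.0166, 0.1249]
ee_rot: [-0.0, 0.999, -0.034, 0.0]
contact_force: [-0.2, 0.4, -2.0]
width: 0.013
```

Run:
```python
from t import *
to(.536,.0165,.108,-3.9)
snap('wrist','w11.png')
c=manip.calibration('wrist');print(wunproj(c,288,212,.115))
```

```text
pos [0.537  0.0166 0.1249] head -3.86 turn 0.001 shift [-0.0009  0.0002  0.0169] F [-0.2  0.4 -2. ] w 0.0130 t 43.25
[0.54112709 0.04646667 0.115     ]
```

View pics/w11.png

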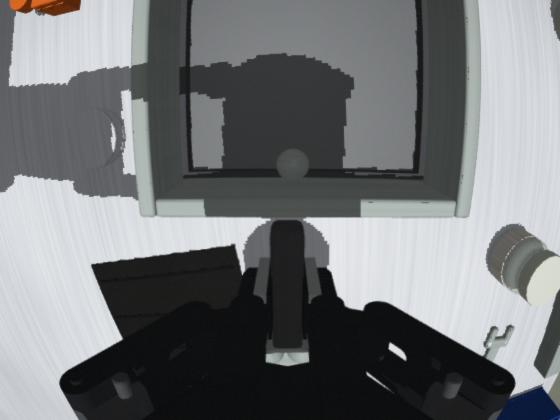

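Request:
send_rows:
  increments:
    - [0, 0, 0, 0.008, 0]
    - [0, 0, 0, 0.008, 0]
    - [0, 0, 0, 0.004, 0]
    - [0, 0, 0, 0.004, 0]
    - [0, 0, 0, 0.003, 0]
    - [0, 0, -0.001, 0.003, 0]
    - [0, 0, -0.001, 0.003, 0]
    - [0, 0, 0, 0, 0]
  squeeze: 20

```text
clock: 44.3
position: [0.5379, 0.015, 0.0943]
ee_rot: [0.003, 0.999, -0.033, 0.001]
contact_force: [-4.8, -8.8, 15.3]
width: 0.0132
```

Run:
```python
from t import *
to(.536,.0165,.08,-3.9)
snap('wrist','w11.png')
```

```text
pos [0.5379 0.015  0.0943] head -3.80 turn 0.002 shift [-0.002  -0.0014  0.0143] F [-4.8 -8.8 15.3] w 0.0132 t 44.30
```

View pics/w11.png

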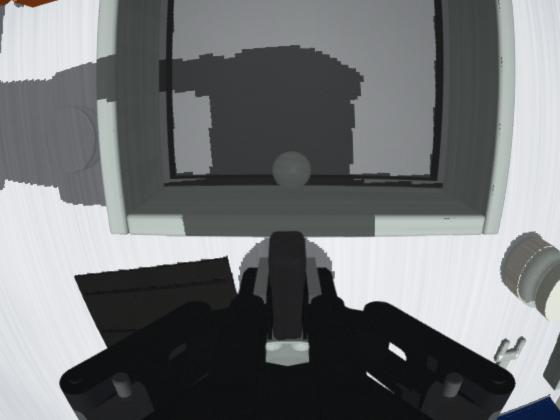

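Request:
send_rows:
  increments:
    - [0, 0, -0.002, 0.003, 0]
    - [0, 0, -0.002, 0.003, 0]
    - [0, 0, -0.001, 0.003, 0]
    - [0, 0, -0.001, 0.003, 0]
    - [0, 0, 0, 0, 0]

```text
clock: 44.98
position: [0.5413, 0.0181, 0.0844]
ee_rot: [0.005, 0.999, -0.033, 0.005]
contact_force: [-3.5, -17.2, 22.7]
width: 0.0127
```

Run:
```python
from t import *
to(.536,.0165,.08,-3.9)
snap('wrist','w11.png')
```

```text
pos [0.5413 0.0181 0.0844] head -3.72 turn 0.003 shift [-0.0052  0.002   0.0044] F [ -3.5 -17.2  22.7] w 0.0127 t 44.98
```

View pics/w11.png

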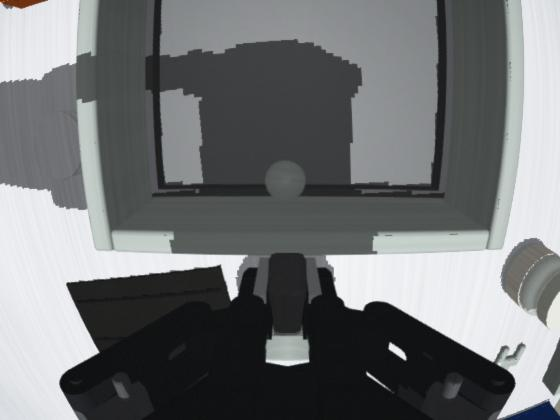

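Request:
send_rows:
  increments:
    - [0, 0, 0.01, 0, 0]
    - [0, 0, 0.005, -0.02, 0]
    - [0, 0, 0, -0.04, 0]
    - [0, 0, 0, -0.045, 0]
    - [0, 0, -0.02, -0.03, 0]
    - [0, 0.001, -0.04, 0, 0]
    - [0, 0.001, -0.045, 0, 0]
    - [0, 0.001, -0.035, 0, 0]
  squeeze: 40

```text
clock: 46.02
position: [0.5486, 0.1502, 0.2138]
ee_rot: [-0.0, 0.999, -0.034, -0.001]
contact_force: [1.0, -0.7, -2.5]
width: 0.0128
```

Run:
```python
from t import *
to(.552,.158,.127,-3.9)
snap('wrist','w11.png'); snap('scene','s11.png')
a=cv2.resize(cv2.imread('pics/s11.png')[180:330,230:390],None,fx=4,fy=4,interpolation=cv2.INTER_CUBIC)
cv2.imwrite('pics/s11a.png',a)
```

```text
pos [0.5486 0.1502 0.2138] head -3.89 turn 0.000 shift [ 0.0029 -0.008   0.0868] F [ 1.  -0.7 -2.5] w 0.0128 t 46.02
```

View pics/s11a.png

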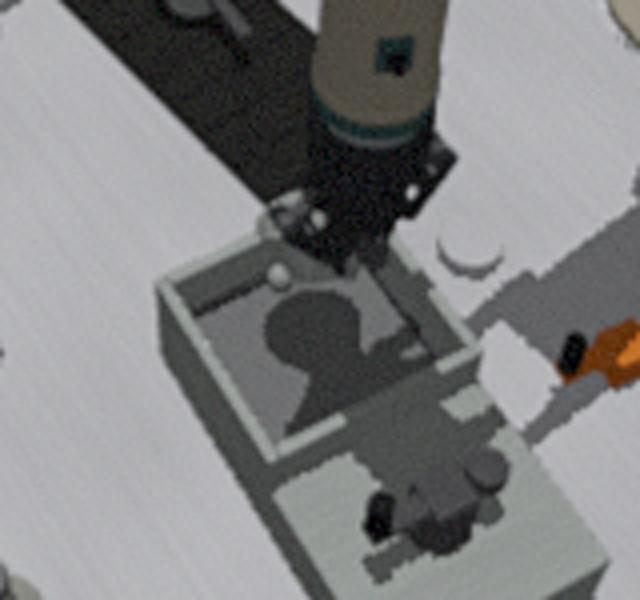

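Request:
send_rows:
  increments:
    - [0, 0.003, -0.008, 0.01, 0]
    - [0, 0, 0, 0.03, 0]
    - [0, 0, 0, 0.03, 0]
    - [0, 0, 0, 0.013, 0]
    - [0, 0, 0, 0, 0]

```text
clock: 46.75
position: [0.5519, 0.1559, 0.1304]
ee_rot: [0.0, 0.999, -0.034, -0.001]
contact_force: [-0.3, -0.2, -1.8]
width: 0.013
```

Run:
```python
from t import *
to(.552,.158,.127,-3.9)
snap('wrist','w11.png'); snap('scene','s11.png')
a=cv2.resize(cv2.imread('pics/s11.png')[180:330,230:390],None,fx=4,fy=4,interpolation=cv2.INTER_CUBIC)
cv2.imwrite('pics/s11a.png',a)
```

```text
pos [0.5519 0.1559 0.1304] head -3.95 turn -0.001 shift [-0.0001 -0.0021  0.0034] F [-0.3 -0.2 -1.8] w 0.0130 t 46.75
```

View pics/s11a.png

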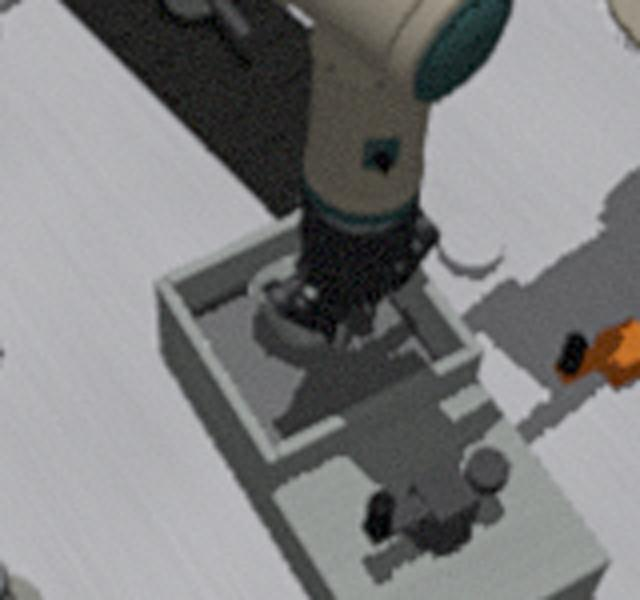

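Request:
send_rows:
  increments:
    - [0, 0, 0.01, 0, 0]
    - [0, 0, 0.005, -0.002, 0]
    - [0, 0, 0.004, -0.005, 0]
    - [0, 0, 0.004, -0.006, 0]
    - [0, 0, 0.004, -0.006, 0]
    - [0, 0, 0.004, -0.006, 0]
    - [0, 0, 0, 0, 0]
  squeeze: 20

```text
clock: 47.72
position: [0.5508, 0.1272, 0.1578]
ee_rot: [-0.002, 0.999, -0.035, 0.001]
contact_force: [-0.1, 5.7, -1.3]
width: 0.0128
```

Run:
```python
from t import *
to(.552,.158,.127,-3.9)
snap('wrist','w11.png'); snap('scene','s11.png')
a=cv2.resize(cv2.imread('pics/s11.png')[180:330,230:390],None,fx=4,fy=4,interpolation=cv2.INTER_CUBIC)
cv2.imwrite('pics/s11a.png',a)
```

```text
pos [0.5508 0.1272 0.1578] head -3.99 turn -0.002 shift [-0.0009 -0.0308  0.0308] F [-0.1  5.7 -1.3] w 0.0128 t 47.73
```

View pics/s11a.png

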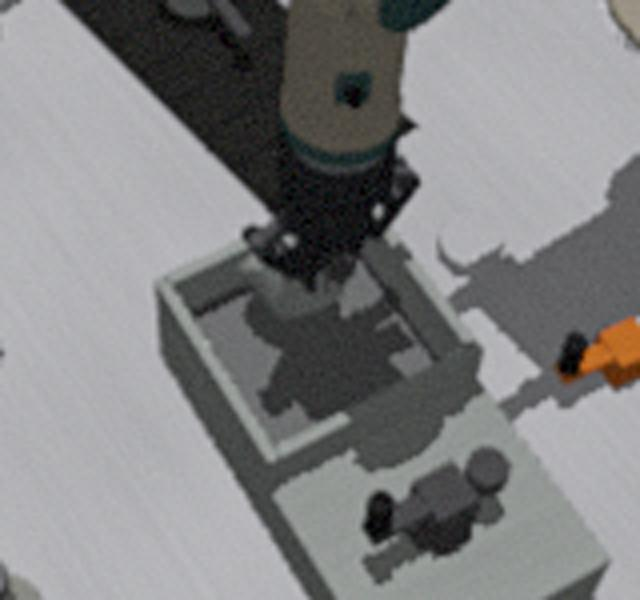

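Request:
send_rows:
  increments:
    - [0, 0, 0.005, -0.003, 0]
    - [0, 0, 0.005, -0.003, 0]
    - [0, 0, 0.005, -0.003, 0]
    - [0, 0, 0.005, -0.002, 0]
    - [0, 0, 0.005, -0.002, 0]
    - [0, 0, 0.006, -0.002, 0]
    - [0, 0, 0.006, -0.002, 0]
    - [0, 0, 0.006, -0.001, 0]

```text
clock: 48.82
position: [0.5482, 0.0853, 0.1761]
ee_rot: [-0.003, 0.999, -0.035, 0.001]
contact_force: [0.6, 10.2, -0.6]
width: 0.0129
```

Request:
send_rows:
  increments:
    - [0, 0, 0.006, -0.001, 0]
    - [0, 0, 0.006, -0.001, 0]
    - [0, 0, 0.006, 0, 0]
    - [0, 0, 0.005, 0, 0]
    - [0, 0, 0, 0, 0]

```text
clock: 49.45
position: [0.5466, 0.0613, 0.1779]
ee_rot: [-0.002, 0.999, -0.035, 0.001]
contact_force: [0.8, 5.2, 0.5]
width: 0.013
```

Run:
```python
from t import *
to(.552,.158,.127,-3.9)
snap('wrist','w11.png'); snap('scene','s11.png')
a=cv2.resize(cv2.imread('pics/s11.png')[180:330,230:390],None,fx=4,fy=4,interpolation=cv2.INTER_CUBIC)
cv2.imwrite('pics/s11a.png',a)
```

```text
pos [0.5466 0.0613 0.1779] head -3.97 turn -0.001 shift [-0.0012 -0.0969  0.0509] F [0.8 5.2 0.5] w 0.0130 t 49.45
```

View pics/s11a.png

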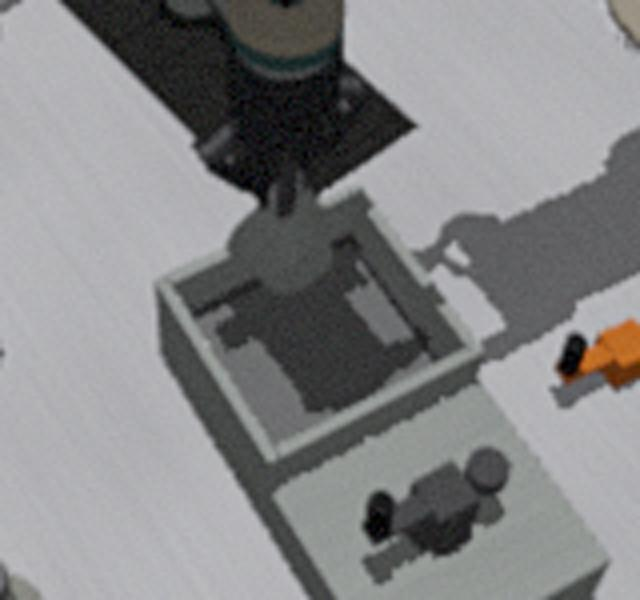

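View pics/w11.png

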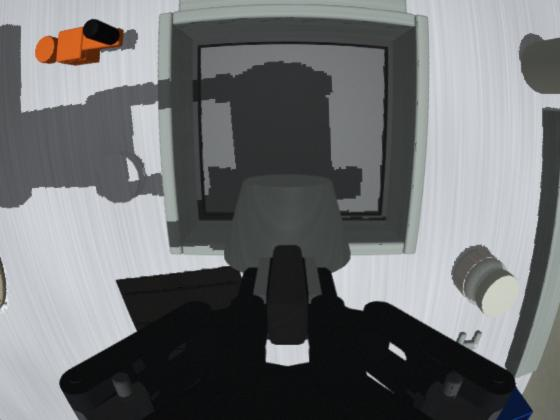

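Request:
send_rows:
  increments:
    - [0, 0, 0.005, 0, 0]
    - [0, 0, 0.005, 0, 0]
    - [0, 0, 0, 0, 0]
    - [0, 0, -0.01, 0, 0]
    - [0, 0, -0.012, 0, 0]
    - [0, 0, -0.012, 0, 0]
    - [0, 0, -0.012, 0, 0]
    - [0, 0, -0.012, 0, 0]

```text
clock: 50.55
position: [0.5492, 0.1085, 0.1765]
ee_rot: [0.0, 0.999, -0.034, -0.0]
contact_force: [0.6, -0.8, -2.0]
width: 0.0126
```

Request:
send_rows:
  increments:
    - [0, 0, 0, 0, 0]
    - [0, 0, 0, 0, 0]
    - [0, 0, 0, -0.02, 0]
    - [0, 0, 0, -0.04, 0]
    - [0, 0, 0, -0.04, 0]
    - [0, 0, -0.02, 0, 0]
    - [0, 0, -0.025, 0, 0]
    - [0, 0, 0, 0, 0]

```text
clock: 51.55
position: [0.5515, 0.154, 0.275]
ee_rot: [-0.0, 0.999, -0.033, -0.001]
contact_force: [0.1, 0.1, -1.8]
width: 0.0131
```

Run:
```python
from t import *
to(.552,.158,.127,-3.9)
snap('wrist','w11.png'); snap('scene','s11.png')
a=cv2.resize(cv2.imread('pics/s11.png')[160:310,230:390],None,fx=4,fy=4,interpolation=cv2.INTER_CUBIC)
cv2.imwrite('pics/s11a.png',a)
```

```text
pos [0.5515 0.154  0.275 ] head -3.79 turn 0.002 shift [ 0.0003 -0.004   0.148 ] F [ 0.1  0.1 -1.8] w 0.0131 t 51.55
```

View pics/s11a.png

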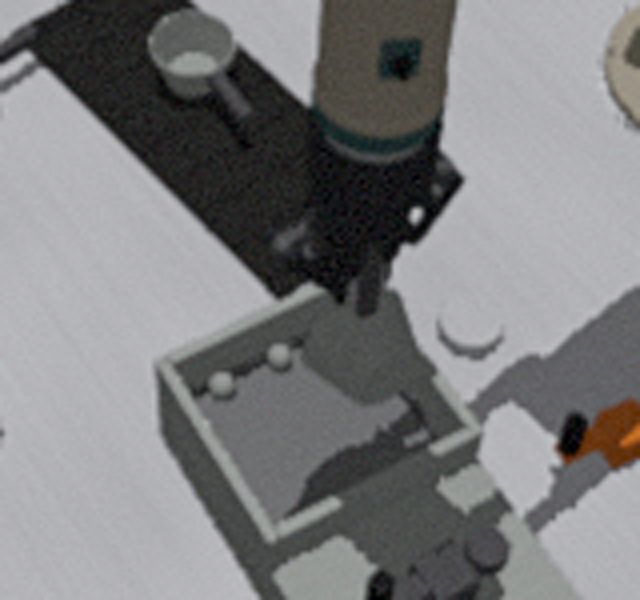

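Run:
```python
from t import *
to(.432,-.148,.10,-3.9)
```

```text
pos [0.5516 0.1524 0.2752] head -3.86 turn 0.001 shift [-0.0989  0.3079  0.1752] F [ 0.5  1.  -1.5] w 0.0127 t 51.65
```

Request:
send_rows:
  increments:
    - [0, -0.005, 0.02, 0, 0]
    - [0, -0.013, 0.04, 0, 0]
    - [0, -0.015, 0.045, 0, 0]
    - [0, -0.015, 0.045, 0, 0]
    - [0, -0.015, 0.045, 0.01, 0]
    - [0, -0.015, 0.045, 0.02, 0]
    - [0, -0.015, 0.045, 0.02, 0]
    - [0, -0.006, 0.022, 0.02, 0]
  squeeze: 40

```text
clock: 52.65
position: [0.4301, -0.1501, 0.206]
ee_rot: [0.001, 0.999, -0.036, -0.0]
contact_force: [0.5, 0.0, -0.8]
width: 0.0128
```

Run:
```python
from t import *
to(.432,-.148,.10,-3.9)
snap('wrist','w12.png'); snap('scene','s12.png')
a=cv2.resize(cv2.imread('pics/s12.png')[160:310,230:390],None,fx=4,fy=4,interpolation=cv2.INTER_CUBIC)
cv2.imwrite('pics/s12a.png',a)
```

```text
pos [ 0.4301 -0.1501  0.206 ] head -4.10 turn -0.003 shift [ 0.0018 -0.0022  0.106 ] F [ 0.5  0.  -0.8] w 0.0128 t 52.65
```

View pics/w12.png

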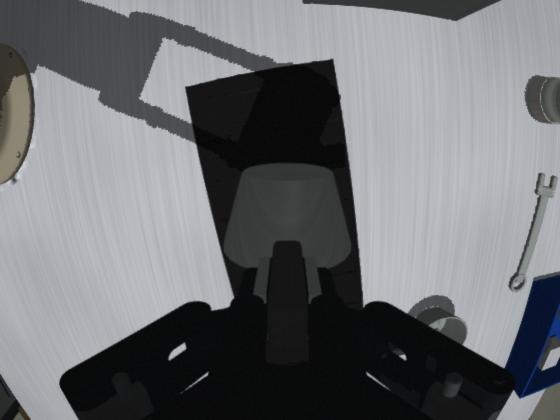

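View pics/s12a.png

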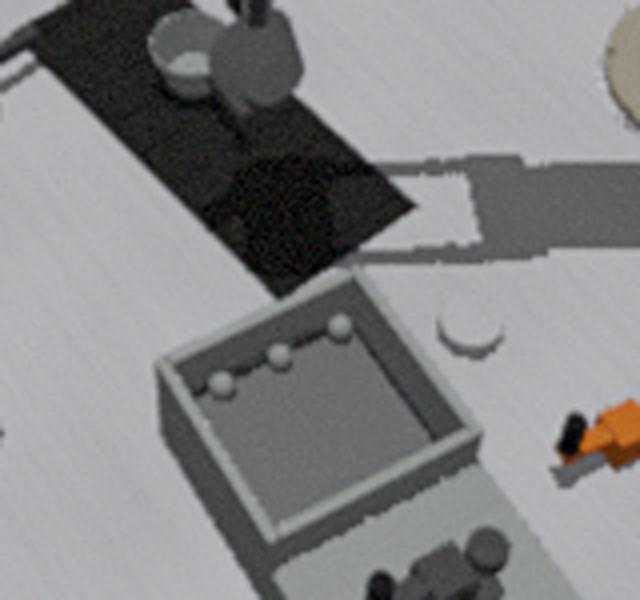

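Request:
send_rows:
  increments:
    - [0, 0.002, -0.003, 0.03, 0]
    - [0, 0, 0, 0.04, 0]
    - [0, 0, 0, 0.03, 0]
    - [0, 0, 0, 0.012, 0]
    - [0, 0, 0, 0.004, 0]
    - [0, 0, 0, 0, 0]
  squeeze: 20

```text
clock: 53.5
position: [0.4355, -0.1445, 0.0914]
ee_rot: [0.0, 0.999, -0.034, 0.001]
contact_force: [0.3, 1.2, -1.9]
width: 0.0129
```

Run:
```python
from t import *
to(.432,-.148,.084,-3.9)
```

```text
pos [ 0.4355 -0.1445  0.0914] head -3.89 turn 0.000 shift [-0.0033  0.0037  0.0074] F [ 0.3  1.2 -1.9] w 0.0129 t 53.50
```

Request:
send_rows:
  increments:
    - [0, 0, 0, 0.005, 0]
    - [0, 0, -0.005, 0.004, 0]
    - [0, 0, -0.007, 0.001, 0]
    - [0, 0, -0.007, 0.002, 0]
    - [0, 0, -0.006, 0.002, 0]
    - [0, 0, -0.007, 0.001, 0]
    - [0, 0, 0, 0, 0]

```text
clock: 54.38
position: [0.4383, -0.1128, 0.0782]
ee_rot: [0.001, 0.999, -0.034, 0.002]
contact_force: [-2.6, 1.0, 15.7]
width: 0.0128
```

Run:
```python
from t import *
to(.432,-.148,.084,-3.9)
snap('wrist','w12.png')
```

```text
pos [ 0.4383 -0.1128  0.0782] head -3.84 turn 0.001 shift [-0.0039  0.0355 -0.0058] F [-2.6  1.  15.7] w 0.0128 t 54.38
```

View pics/w12.png

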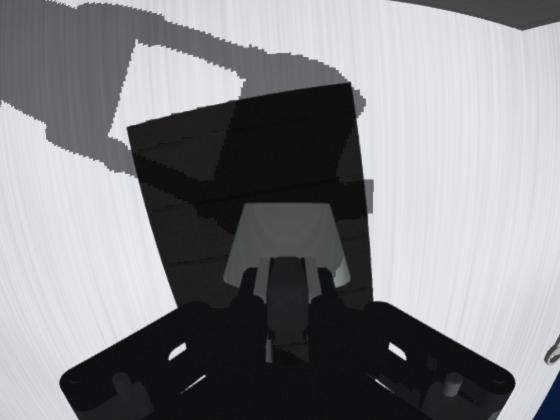

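Request:
send_rows:
  increments:
    - [0, 0, -0.007, 0, 0]
    - [0, 0, -0.007, 0.001, 0]
    - [0, 0, -0.007, 0.002, 0]
    - [0, 0, -0.007, 0.002, 0]
    - [0, 0, 0, 0, 0]

```text
clock: 55.05
position: [0.4426, -0.087, 0.0758]
ee_rot: [0.003, 0.999, -0.033, 0.005]
contact_force: [-5.8, -3.0, 34.1]
width: 0.0129
```

Run:
```python
from t import *
to(.432,-.148,.084,-3.9)
snap('wrist','w12.png')
a=cv2.resize(cv2.imread('pics/w12.png')[180:400,190:390],None,fx=3,fy=2.7,interpolation=cv2.INTER_CUBIC)
a=np.clip(a.astype(float)*2.5,0,255).astype(np.uint8)
cv2.imwrite('pics/w12a.png',a)
```

```text
pos [ 0.4426 -0.087   0.0758] head -3.75 turn 0.003 shift [-0.0064  0.0615 -0.0082] F [-5.8 -3.  34.1] w 0.0129 t 55.05
```

View pics/w12a.png

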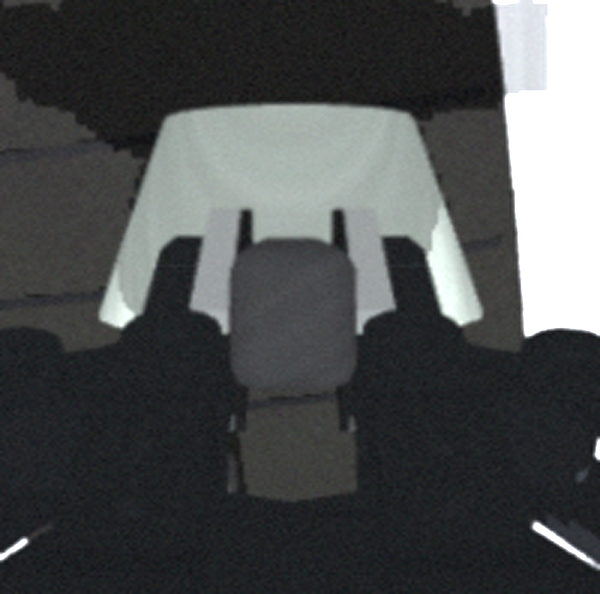

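Run:
```python
from t import *
to(.55,.02,.175,-3.9)
```

```text
pos [ 0.4426 -0.0871  0.0758] head -3.75 turn 0.003 shift [ 0.0999 -0.1141 -0.0992] F [-4.7 -3.5 33.3] w 0.0131 t 55.10
```

Request:
send_rows:
  increments:
    - [0, 0, 0, -0.02, 0]
    - [0, 0, 0, -0.04, 0]
    - [0, 0, 0, -0.041, 0]
    - [0, 0.025, -0.02, 0, 0]
    - [0, 0.035, -0.04, 0, 0]
    - [0, 0.035, -0.03, 0, 0]
    - [0, 0.005, -0.009, 0, 0]
    - [0, 0, 0, 0, 0]
  squeeze: 25

```text
clock: 56.1
position: [0.5449, 0.0081, 0.1712]
ee_rot: [0.0, 0.999, -0.033, -0.001]
contact_force: [-0.8, -0.2, -1.6]
width: 0.0127
```

Run:
```python
from t import *
to(.55,.02,.175,-3.9)
snap('wrist','w12.png'); snap('scene','s12.png')
a=cv2.resize(cv2.imread('pics/s12.png')[160:310,230:390],None,fx=4,fy=4,interpolation=cv2.INTER_CUBIC)
cv2.imwrite('pics/s12a.png',a)
```

```text
pos [0.5449 0.0081 0.1712] head -3.82 turn 0.001 shift [ 0.0043 -0.0122 -0.0038] F [-0.8 -0.2 -1.6] w 0.0127 t 56.10
```

View pics/w12.png

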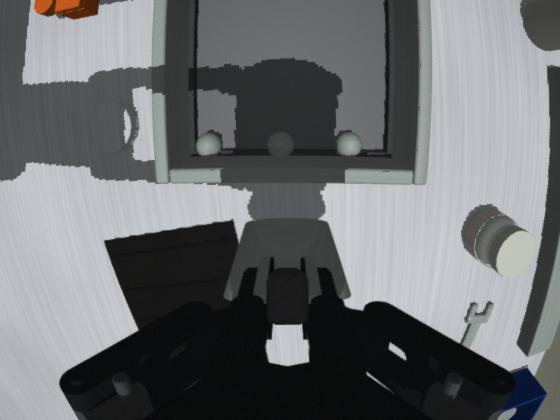

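View pics/s12a.png

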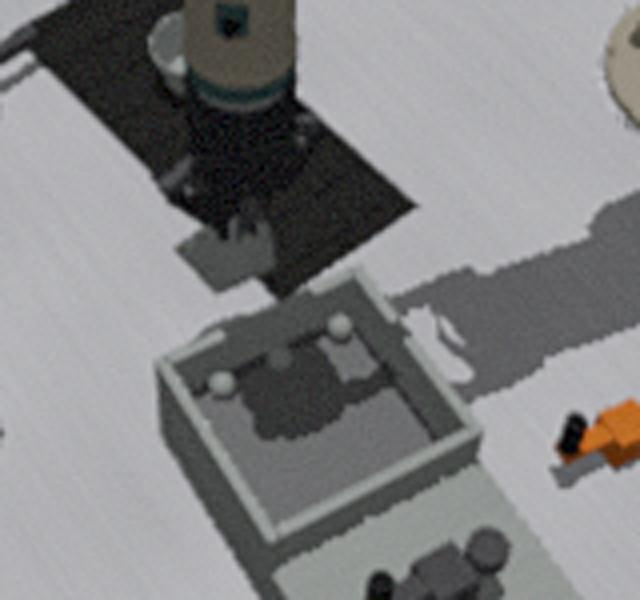

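Request:
send_rows:
  increments:
    - [0, 0, -0.015, 0, 0]
    - [0, 0, -0.015, 0, 0]
    - [0, 0, -0.007, 0.001, 0]
    - [0, 0, -0.007, 0.001, 0]
    - [0, 0, -0.007, 0.001, 0]
    - [0, 0, -0.006, 0.002, 0]
    - [0, 0, 0, 0, 0]
  squeeze: 20

```text
clock: 57.08
position: [0.5487, 0.0633, 0.1682]
ee_rot: [0.002, 0.999, -0.033, 0.0]
contact_force: [-3.6, -4.8, 7.2]
width: 0.0126
```

Run:
```python
from t import *
to(.55,.02,.175,-3.9)
snap('wrist','w12.png'); snap('scene','s12.png')
a=cv2.resize(cv2.imread('pics/s12.png')[160:310,230:390],None,fx=4,fy=4,interpolation=cv2.INTER_CUBIC)
cv2.imwrite('pics/s12a.png',a)
```

```text
pos [0.5487 0.0633 0.1682] head -3.81 turn 0.002 shift [ 0.0043  0.0431 -0.0068] F [-3.6 -4.8  7.2] w 0.0126 t 57.08
```

View pics/w12.png

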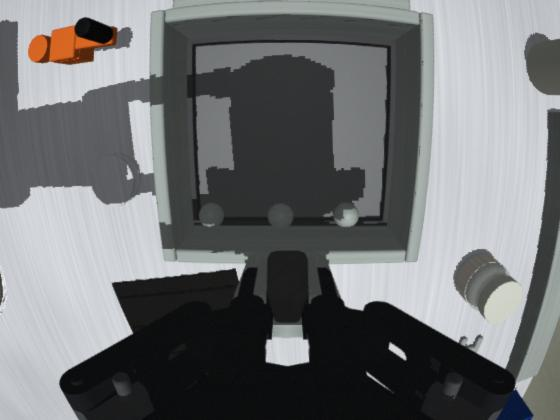

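View pics/s12a.png

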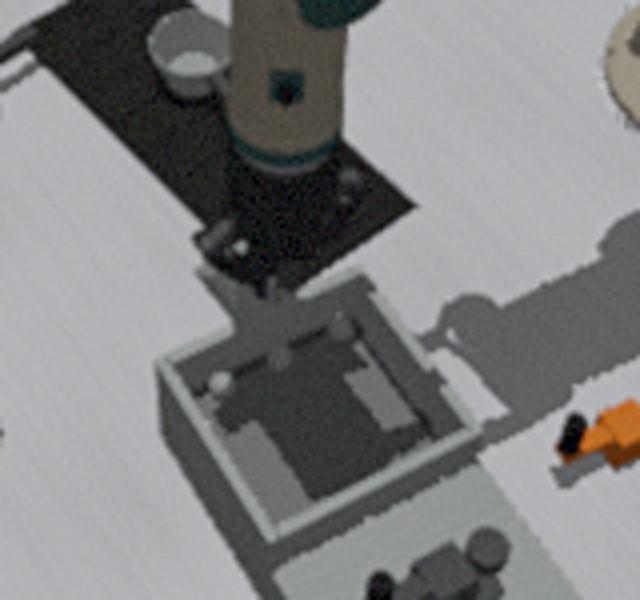

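Request:
send_rows:
  increments:
    - [0, 0, -0.006, 0.002, 0]
    - [0, 0, -0.006, 0.003, 0]
    - [0, 0, -0.006, 0.003, 0]
    - [0, 0, -0.005, 0.003, 0]
    - [0, 0, -0.005, 0.004, 0]
    - [0, 0, -0.005, 0.004, 0]
    - [0, 0, -0.004, 0.004, 0]
    - [0, 0, 0, 0, 0]

```text
clock: 58.18
position: [0.5513, 0.1004, 0.1449]
ee_rot: [0.002, 0.999, -0.033, 0.0]
contact_force: [-2.6, -4.4, 5.5]
width: 0.0129
```

Run:
```python
from t import *
to(.55,.02,.175,-3.9)
snap('wrist','w12.png'); snap('scene','s12.png')
a=cv2.resize(cv2.imread('pics/s12.png')[160:310,230:390],None,fx=4,fy=4,interpolation=cv2.INTER_CUBIC)
cv2.imwrite('pics/s12a.png',a)
```

```text
pos [0.5513 0.1004 0.1449] head -3.82 turn 0.001 shift [ 0.0042  0.0803 -0.0301] F [-2.6 -4.4  5.5] w 0.0129 t 58.17
```

View pics/w12.png

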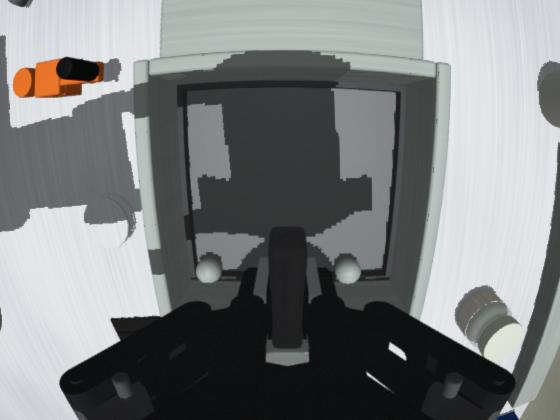

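View pics/s12a.png

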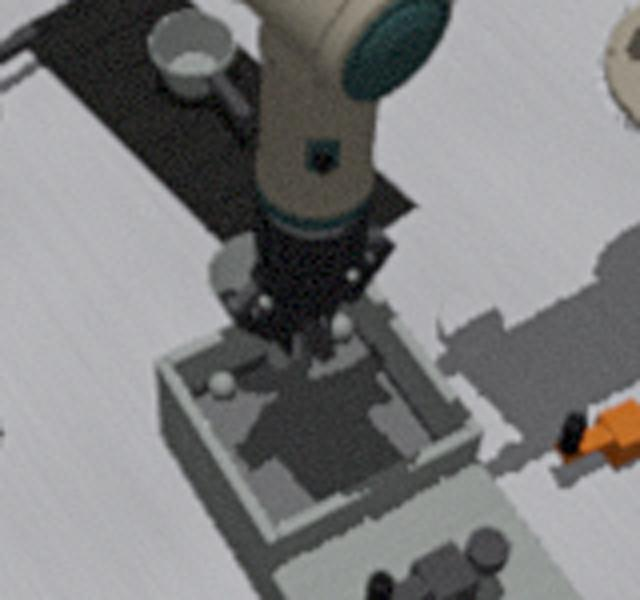

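Request:
send_rows:
  increments:
    - [0, 0, -0.005, 0.005, 0]
    - [0, 0, -0.003, 0.004, 0]
    - [0, 0, 0, 0, 0]
    - [0, 0, 0, -0.02, 0]
    - [0, 0, 0, -0.04, 0]
    - [0, 0, 0, -0.02, 0]
    - [0, 0, 0, 0, 0]

```text
clock: 59.15
position: [0.5532, 0.1103, 0.2163]
ee_rot: [-0.001, 0.999, -0.034, 0.002]
contact_force: [-0.2, 0.3, -1.7]
width: 0.0126
```

Run:
```python
from t import *
to(.404,-.045,.05,-3.9)
snap('wrist','w12.png'); snap('scene','s12.png')
a=cv2.resize(cv2.imread('pics/s12.png')[160:310,230:390],None,fx=4,fy=4,interpolation=cv2.INTER_CUBIC)
cv2.imwrite('pics/s12a.png',a)
```

```text
pos [0.5532 0.1103 0.2163] head -3.87 turn 0.000 shift [-0.1383  0.1651  0.1663] F [-0.2  0.3 -1.7] w 0.0126 t 59.15
```

View pics/w12.png

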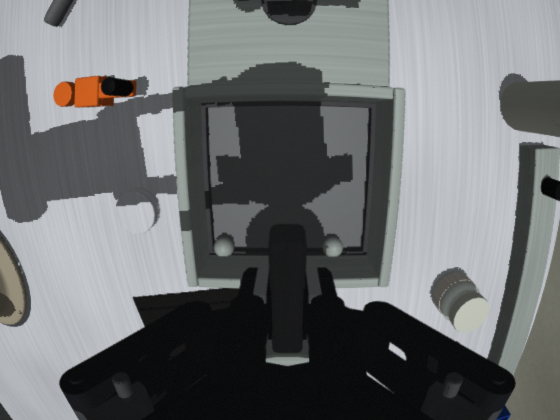

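View pics/s12a.png

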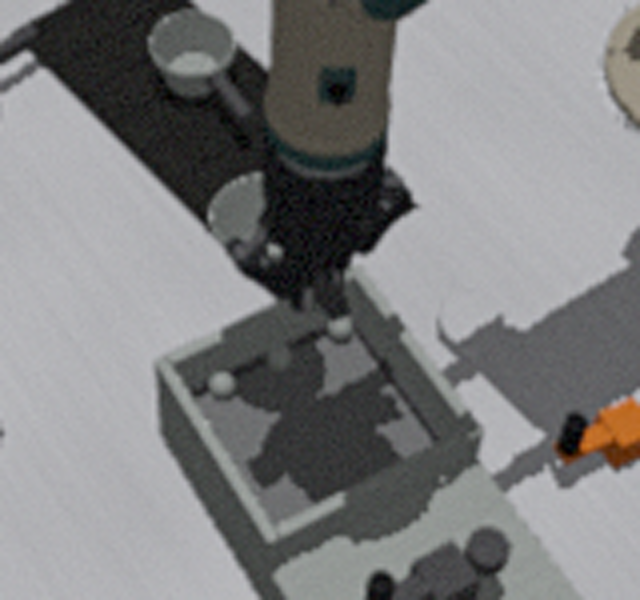

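Request:
send_rows:
  increments:
    - [0, -0.015, 0.02, 0, 0]
    - [0, -0.035, 0.04, 0, 0]
    - [0, -0.035, 0.04, 0.01, 0]
    - [0, -0.033, 0.04, 0.03, 0]
    - [0, -0.02, 0.025, 0.04, 0]
    - [0, 0, 0, 0.04, 0]
    - [0, 0, 0, 0.035, 0]
    - [0, 0, 0, 0.02, 0]
  squeeze: 20

```text
clock: 60.25
position: [0.4009, -0.0451, 0.0369]
ee_rot: [-0.001, 0.999, -0.034, -0.003]
contact_force: [0.5, 0.1, -1.9]
width: 0.0124
```

Request:
send_rows:
  increments:
    - [0, 0, 0, 0.01, 0]
    - [0, 0, 0, 0.005, 0]
    - [0, 0, 0, 0, 0]

```text
clock: 60.62
position: [0.4027, -0.045, 0.0247]
ee_rot: [-0.001, 0.999, -0.034, -0.001]
contact_force: [-1.7, 2.5, 4.9]
width: 0.0129
```

Request:
send_rows:
  increments:
    - [0, 0, 0, 0.003, 0]
    - [0, 0, 0, 0, 0]
    - [0.35, 0, 0, 0, 0]
    - [0.35, 0, 0, 0, 0]
    - [0.35, 0, 0, 0, 0]
    - [0.35, 0, 0, -0.02, 0]
    - [0.35, 0, 0, -0.05, 0]
    - [0.35, 0, 0, -0.06, 0]

```text
clock: 61.62
position: [0.4025, -0.0456, 0.1521]
ee_rot: [-0.0, 0.999, -0.034, -0.001]
contact_force: [0.9, -1.0, 0.1]
width: 0.0302
```

Request:
send_rows:
  increments:
    - [1, 0, -0.01, -0.06, -0.17]
    - [1, 0, 0, -0.04, -0.184]
    - [1, 0, 0, 0, -0.184]
    - [1, 0, 0, 0, -0.184]
    - [1, 0, 0, 0, -0.184]
    - [1, 0, 0, 0, -0.184]
    - [1, 0, 0, 0, -0.184]
    - [1, 0, 0, 0, -0.184]

```text
clock: 62.62
position: [0.4039, -0.0359, 0.2513]
ee_rot: [-0.0, 0.766, 0.643, -0.0]
contact_force: [0.1, -0.2, 0.5]
width: 0.0855
```

Request:
send_rows:
  increments:
    - [1, -0.03, 0, 0, -0.184]
    - [1, -0.05, 0, 0, -0.1]
    - [1, -0.05, 0, 0, 0]
    - [1, -0.05, 0, 0, 0]
    - [1, -0.05, 0, 0, 0]
    - [1, -0.03, 0, 0, 0]
    - [1, 0, 0, 0, 0]

```text
clock: 63.5
position: [0.4174, -0.2964, 0.2507]
ee_rot: [-0.0, 0.671, 0.742, -0.0]
contact_force: [-0.6, 0.1, -0.2]
width: 0.0854
```

Run:
```python
from m import *
from t import *
p=np.array([.613,-.35]); a=np.radians(-172); g=p+.062*np.array([np.cos(a),np.sin(a)])
to(g[0],g[1],.017,98)
c=manip.calibration('wrist')
snap('wrist','w13.png');snap('scene','s13.png')
im=cv2.imread('pics/w13.png')
wdraw(im,c,cuppts(np.array(p),a),np.zeros(2),1,(0,255,0))
cv2.imwrite('pics/w13a.png',im)
```

```text
pos [ 0.4174 -0.2964  0.2507] head 95.75 turn -0.039 shift [-0.0803  0.1243  0.2337] F [-0.6  0.1 -0.2] w 0.0854 t 63.50
```

View pics/w13a.png

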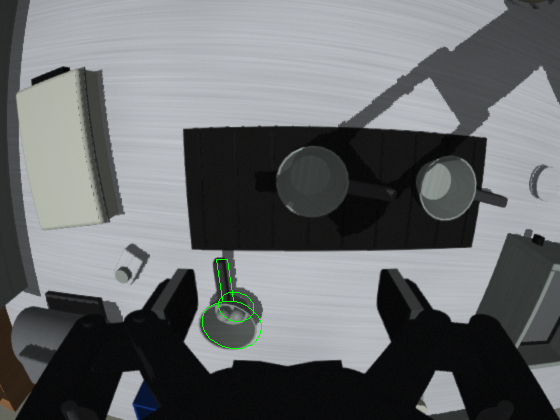

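View pics/s13.png

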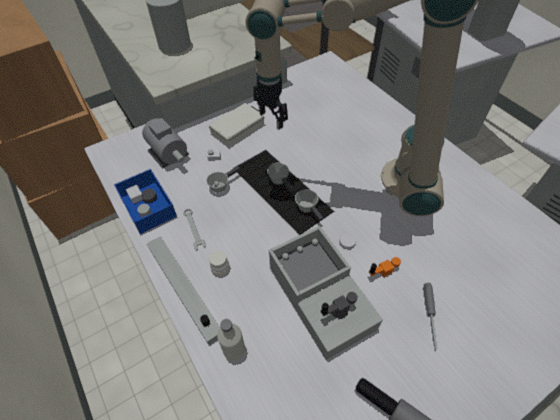

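Request:
send_rows:
  increments:
    - [1, 0, 0, 0, -0.039]
    - [1, -0.03, 0.03, 0, 0]
    - [1, -0.03, 0.04, 0.02, 0]
    - [1, -0.02, 0.04, 0.03, 0]
    - [1, 0, 0.014, 0.045, 0]
    - [1, 0, 0, 0.045, 0]
    - [1, 0, 0, 0.045, 0]
    - [1, 0, 0, 0.03, 0]

```text
clock: 64.6
position: [0.5506, -0.3531, 0.0345]
ee_rot: [-0.002, 0.654, 0.756, 0.0]
contact_force: [-0.2, -0.7, 0.5]
width: 0.0853
```

Request:
send_rows:
  increments:
    - [1, 0, 0, 0.018, 0]
    - [1, 0, 0, 0, 0]

```text
clock: 64.85
position: [0.551, -0.3546, 0.0177]
ee_rot: [-0.001, 0.655, 0.756, 0.0]
contact_force: [-0.3, 0.1, -0.0]
width: 0.0854
```

Run:
```python
from m import *
from t import *
p=np.array([.613,-.35]); a=np.radians(-172); g=p+.062*np.array([np.cos(a),np.sin(a)])
to(g[0],g[1],.017,98)
```

```text
pos [ 0.551  -0.3546  0.0177] head 98.20 turn 0.003 shift [-0.004   0.      0.0007] F [-0.3  0.1 -0. ] w 0.0854 t 64.85
```

Close, lift, and turn.

Request:
send_rows:
  increments:
    - [0, -0.004, 0, 0, 0]
    - [0, 0, 0, 0, 0]
    - [0, 0, 0, 0, 0]
    - [0, 0, 0, 0, 0]
    - [0, 0, 0, 0, 0]
    - [0, 0, 0, -0.01, 0]
    - [0, 0, 0, -0.03, 0]
    - [0, 0, 0, -0.04, 0]
  squeeze: 60

```text
clock: 65.85
position: [0.5507, -0.3587, 0.0977]
ee_rot: [-0.003, 0.655, 0.756, -0.0]
contact_force: [0.5, -0.6, -2.4]
width: 0.0126
```

Request:
send_rows:
  increments:
    - [0, 0, 0, -0.05, 0]
    - [0, 0, 0, -0.04, 0]
    - [0, 0, 0, -0.01, 0.1]
    - [0, 0, 0, 0, 0.184]
    - [0, 0, 0, 0, 0.184]
    - [0, 0, 0, 0, 0.184]
    - [0, 0, 0, 0, 0.184]
    - [0, 0, 0, 0, 0.184]

```text
clock: 66.85
position: [0.5514, -0.3591, 0.198]
ee_rot: [-0.001, 0.942, 0.337, -0.0]
contact_force: [-0.3, 0.1, -2.2]
width: 0.0129
```

Request:
send_rows:
  increments:
    - [0, 0, 0, 0, 0.184]
    - [0, 0, 0, 0, 0.184]
    - [0, 0, 0, 0, 0.184]
    - [0, 0, 0, 0, 0.184]
    - [0, 0, 0, 0, 0.027]
    - [0, 0, -0.02, 0, 0]
    - [0, 0, -0.04, 0, 0]
    - [0, 0, -0.045, 0, 0]

```text
clock: 67.85
position: [0.5591, -0.2529, 0.1983]
ee_rot: [-0.001, 0.999, -0.034, -0.0]
contact_force: [0.3, -0.1, -2.5]
width: 0.0133
```

Run:
```python
from t import *
to(.537,.0165,.125,-3.9)
```

```text
pos [ 0.5591 -0.2529  0.1983] head -3.94 turn -0.001 shift [-0.0404 -0.2673  0.0733] F [ 0.3 -0.1 -2.5] w 0.0133 t 67.85
```

Request:
send_rows:
  increments:
    - [0, -0.007, -0.045, 0, 0]
    - [0, -0.007, -0.045, 0, 0]
    - [0, -0.007, -0.045, 0, 0]
    - [0, -0.007, -0.045, 0, 0]
    - [0, -0.007, -0.045, 0.01, 0]
    - [0, -0.005, -0.035, 0.03, 0]
    - [0, 0, -0.007, 0.03, 0]
    - [0, 0, 0, 0, 0]

```text
clock: 68.85
position: [0.5353, 0.0159, 0.1267]
ee_rot: [-0.001, 0.999, -0.033, -0.003]
contact_force: [0.1, 0.3, -1.7]
width: 0.013
```

Run:
```python
from t import *
to(.537,.0165,.125,-3.9)
snap('wrist','w14.png')
```

```text
pos [0.5353 0.0159 0.1267] head -3.81 turn 0.002 shift [ 0.0016 -0.0007  0.0017] F [ 0.1  0.3 -1.7] w 0.0130 t 68.85
```

View pics/w14.png

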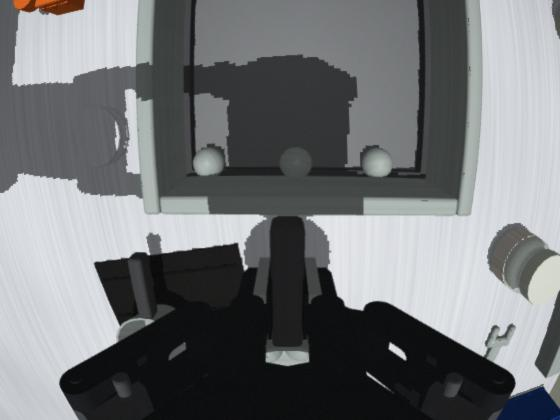

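Request:
send_rows:
  increments:
    - [0, 0, 0, 0.009, 0]
    - [0, 0, 0, 0.009, 0]
    - [0, 0, 0, 0.004, 0]
    - [0, 0, 0, 0.004, 0]
    - [0, 0, 0, 0.003, 0]
    - [0, 0, -0.001, 0.003, 0]
    - [0, 0, -0.002, 0.003, 0]
    - [0, 0, 0, 0, 0]
  squeeze: 20

```text
clock: 69.9
position: [0.5399, 0.013, 0.0964]
ee_rot: [0.003, 0.999, -0.034, 0.002]
contact_force: [-3.4, -10.5, 12.6]
width: 0.0129
```

Request:
send_rows:
  increments:
    - [0, 0, -0.002, 0.003, 0]
    - [0, 0, -0.002, 0.003, 0]
    - [0, 0, -0.001, 0.003, 0]
    - [0, 0, 0, 0.003, 0]
    - [0, 0, 0, 0, 0]

```text
clock: 70.53
position: [0.5427, 0.0173, 0.0858]
ee_rot: [0.004, 0.999, -0.034, 0.005]
contact_force: [-2.0, -12.0, 17.8]
width: 0.0128
```

Run:
```python
from t import *
to(.537,.0165,.08,-3.9)
snap('wrist','w14.png')
```

```text
pos [0.5427 0.0173 0.0858] head -3.93 turn -0.001 shift [-0.0056  0.0012  0.0058] F [ -2.  -12.   17.8] w 0.0128 t 70.53
```

View pics/w14.png

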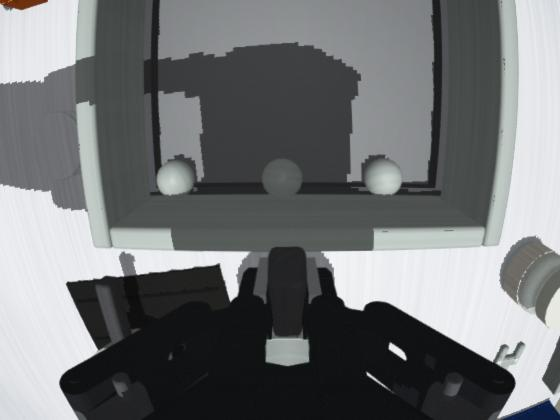

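Request:
send_rows:
  increments:
    - [0, 0, -0.001, 0.003, 0]
    - [0, 0, -0.001, 0.002, 0]
    - [0, 0, 0, 0, 0]

```text
clock: 70.95
position: [0.5442, 0.0179, 0.081]
ee_rot: [0.005, 0.999, -0.034, 0.006]
contact_force: [0.9, -16.8, 15.1]
width: 0.0131
```

Request:
send_rows:
  increments:
    - [0, 0, 0.01, 0, 0]
    - [0, 0, 0.007, -0.02, 0]
    - [0, 0, 0, -0.04, 0]
    - [0, 0, 0, -0.045, 0]
    - [0, 0, -0.02, -0.035, 0]
    - [0, 0.001, -0.04, 0, 0]
    - [0, 0.001, -0.045, 0, 0]
    - [0, 0.001, -0.04, 0, 0]
  squeeze: 40

```text
clock: 71.95
position: [0.5504, 0.1526, 0.2159]
ee_rot: [-0.0, 0.999, -0.035, -0.001]
contact_force: [0.0, -0.8, -1.3]
width: 0.0132
```

Run:
```python
from t import *
to(.552,.157,.130,-3.9)
snap('wrist','w14.png')
```

```text
pos [0.5504 0.1526 0.2159] head -4.03 turn -0.002 shift [ 0.0013 -0.0045  0.0859] F [ 0.  -0.8 -1.3] w 0.0132 t 71.95
```

View pics/w14.png

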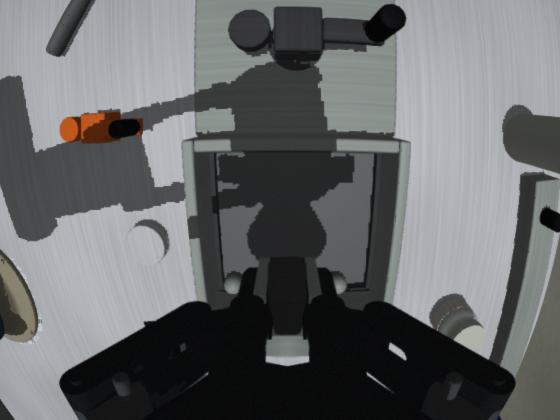

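Request:
send_rows:
  increments:
    - [0, 0.001, -0.004, 0.01, 0]
    - [0, 0, 0, 0.03, 0]
    - [0, 0, 0, 0.025, 0]
    - [0, 0, 0, 0.012, 0]
    - [0, 0, 0, 0, 0]

```text
clock: 72.62
position: [0.5514, 0.1545, 0.1384]
ee_rot: [0.0, 0.999, -0.035, -0.001]
contact_force: [-0.1, -0.3, -1.1]
width: 0.013
```

Request:
send_rows:
  increments:
    - [0, 0, 0.01, 0, 0]
    - [0, 0, 0.008, -0.002, 0]
    - [0, 0, 0.005, -0.004, 0]
    - [0, 0, 0.005, -0.005, 0]
    - [0, 0, 0.005, -0.005, 0]
    - [0, 0, 0, 0, 0]
  squeeze: 20

```text
clock: 73.38
position: [0.5511, 0.1252, 0.1579]
ee_rot: [-0.004, 0.999, -0.036, 0.002]
contact_force: [1.0, 7.8, 0.9]
width: 0.0129
```

Run:
```python
from t import *
to(.552,.157,.130,-3.9)
snap('scene','s14.png')
a=cv2.resize(cv2.imread('pics/s14.png')[180:330,230:390],None,fx=4,fy=4,interpolation=cv2.INTER_CUBIC)
cv2.imwrite('pics/s14a.png',a)
```

```text
pos [0.5511 0.1252 0.1579] head -4.13 turn -0.004 shift [-0.0013 -0.0318  0.0279] F [1.  7.8 0.9] w 0.0129 t 73.38
```

View pics/s14a.png

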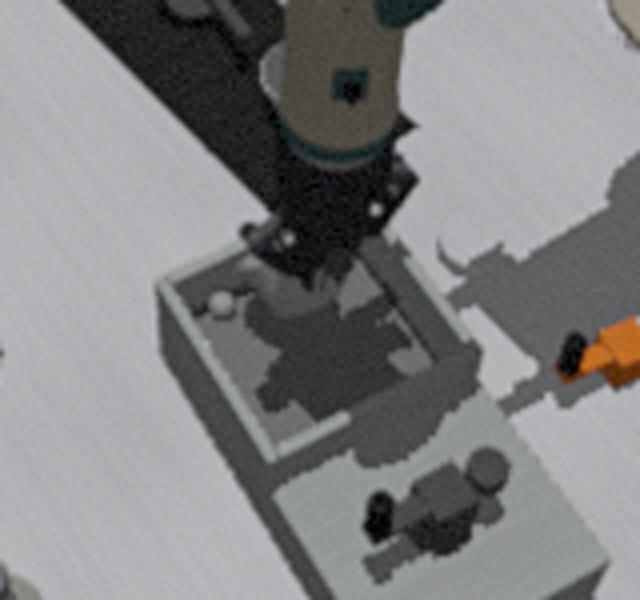

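Same as before; repeat the push.

Request:
send_rows:
  increments:
    - [0, 0, 0.005, -0.003, 0]
    - [0, 0, 0.005, -0.003, 0]
    - [0, 0, 0.005, -0.003, 0]
    - [0, 0, 0.005, -0.002, 0]
    - [0, 0, 0.005, -0.002, 0]
    - [0, 0, 0.006, -0.002, 0]
    - [0, 0, 0.006, -0.002, 0]
    - [0, 0, 0.006, -0.001, 0]

```text
clock: 74.42
position: [0.5479, 0.0821, 0.1756]
ee_rot: [-0.004, 0.999, -0.036, 0.002]
contact_force: [0.5, 9.7, -0.3]
width: 0.0128
```

Request:
send_rows:
  increments:
    - [0, 0, 0.006, -0.001, 0]
    - [0, 0, 0.006, -0.001, 0]
    - [0, 0, 0.006, 0, 0]
    - [0, 0, 0.005, 0, 0]
    - [0, 0, 0.005, 0, 0]
    - [0, 0, 0.004, 0, 0]
    - [0, 0, 0, 0, 0]

```text
clock: 75.3
position: [0.5455, 0.0498, 0.1774]
ee_rot: [-0.003, 0.999, -0.036, 0.002]
contact_force: [0.2, 7.1, -0.5]
width: 0.0128
```

Run:
```python
from t import *
to(.552,.158,.127,-3.9)
snap('wrist','w14.png'); snap('scene','s14.png')
a=cv2.resize(cv2.imread('pics/s14.png')[180:330,230:390],None,fx=4,fy=4,interpolation=cv2.INTER_CUBIC)
cv2.imwrite('pics/s14a.png',a)
```

```text
pos [0.5455 0.0498 0.1774] head -4.11 turn -0.004 shift [-0.0009 -0.1084  0.0504] F [ 0.2  7.1 -0.5] w 0.0128 t 75.30
```

View pics/w14.png

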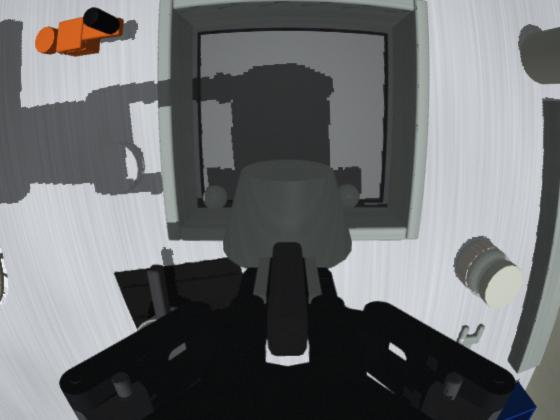

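Request:
send_rows:
  increments:
    - [0, 0, -0.008, 0, 0]
    - [0, 0, -0.012, 0, 0]
    - [0, 0, -0.012, 0, 0]
    - [0, 0, -0.012, 0, 0]
    - [0, 0, -0.012, 0, 0]
    - [0, 0, 0, 0, 0]
    - [0, 0, 0, 0, 0]
    - [0, 0, 0, -0.02, 0]

```text
clock: 76.4
position: [0.5471, 0.1029, 0.1942]
ee_rot: [0.0, 0.999, -0.035, -0.002]
contact_force: [0.4, 0.3, -1.2]
width: 0.0131
```

Request:
send_rows:
  increments:
    - [0, 0, 0, -0.04, 0]
    - [0, 0, 0, -0.04, 0]
    - [0, 0, 0.02, 0, 0]
    - [0, 0, 0.04, 0, 0]
    - [0, 0, 0.045, 0, 0]
    - [0, 0, 0.03, 0, 0]
    - [0, 0, 0, 0, 0]

```text
clock: 77.28
position: [0.5378, -0.0342, 0.274]
ee_rot: [0.0, 0.999, -0.037, -0.001]
contact_force: [0.1, 0.3, -2.6]
width: 0.0126
```

Run:
```python
from t import *
to(.55,.02,.172,-3.9)
snap('wrist','w14.png'); snap('scene','s14.png')
a=cv2.resize(cv2.imread('pics/s14.png')[160:310,230:390],None,fx=4,fy=4,interpolation=cv2.INTER_CUBIC)
cv2.imwrite('pics/s14a.png',a)
```

```text
pos [ 0.5378 -0.0342  0.274 ] head -4.26 turn -0.006 shift [ 0.0085 -0.0549  0.102 ] F [ 0.1  0.3 -2.6] w 0.0126 t 77.28
```

View pics/w14.png

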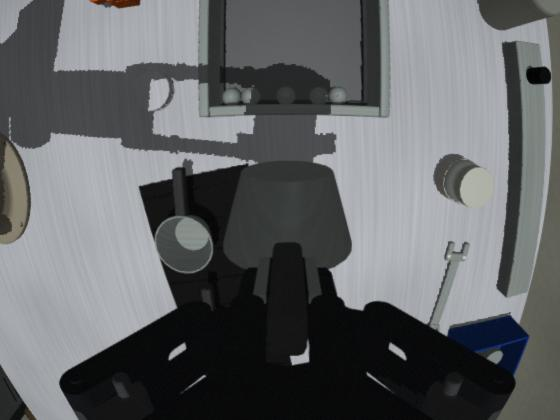

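View pics/s14a.png

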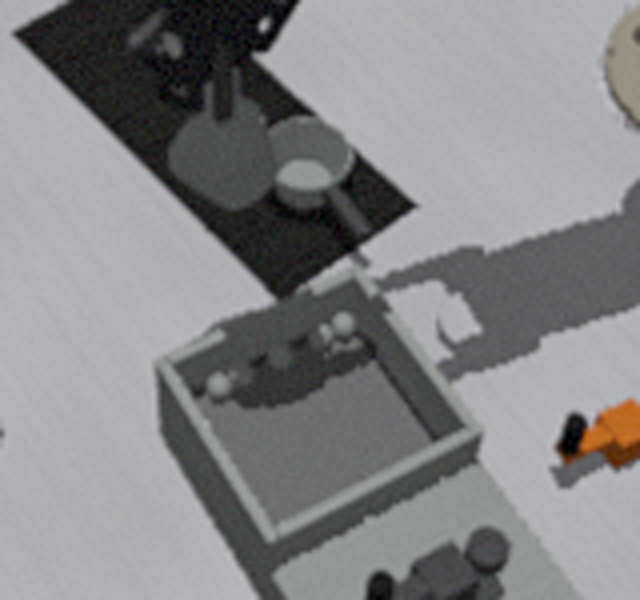

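Request:
send_rows:
  increments:
    - [0, 0.008, -0.01, 0.03, 0.006]
    - [0, 0, -0.01, 0.04, 0]
    - [0, 0, 0, 0.032, 0]
    - [0, 0, -0.01, 0, 0]
    - [0, 0, -0.01, 0, 0]
    - [0, 0, -0.008, 0, 0]
    - [0, 0, -0.008, -0.001, 0]
    - [0, 0, -0.008, -0.002, 0]
  squeeze: 20

```text
clock: 78.38
position: [0.5516, 0.0297, 0.1784]
ee_rot: [0.003, 0.999, -0.037, 0.0]
contact_force: [-2.1, -7.0, -2.8]
width: 0.0131
```

Run:
```python
from t import *
to(.55,.0423,.1765,-3.9)
snap('wrist','w14.png')
```

```text
pos [0.5516 0.0297 0.1784] head -4.25 turn -0.006 shift [-0.0025 -0.0125  0.0019] F [-2.1 -7.  -2.8] w 0.0131 t 78.38
```

View pics/w14.png

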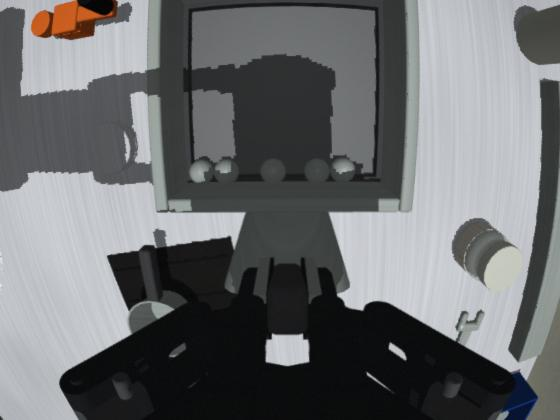

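Request:
send_rows:
  increments:
    - [0, 0, -0.008, 0, 0]
    - [0, 0, -0.008, 0.001, 0]
    - [0, 0, -0.008, 0.001, 0]
    - [0, 0, -0.008, 0.002, 0]
    - [0, 0, -0.007, 0.003, 0]
    - [0, 0, -0.007, 0.003, 0]
    - [0, 0, -0.007, 0.004, 0]
    - [0, 0, 0, 0, 0]

```text
clock: 79.42
position: [0.5564, 0.0846, 0.166]
ee_rot: [0.001, 0.999, -0.037, 0.002]
contact_force: [-3.2, -3.9, 6.9]
width: 0.0129
```

Run:
```python
from t import *
to(.55,.1047,.149,-3.9)
snap('wrist','w14.png')
```

```text
pos [0.5564 0.0846 0.166 ] head -4.25 turn -0.006 shift [-0.0078 -0.0196  0.017 ] F [-3.2 -3.9  6.9] w 0.0129 t 79.42
```

View pics/w14.png

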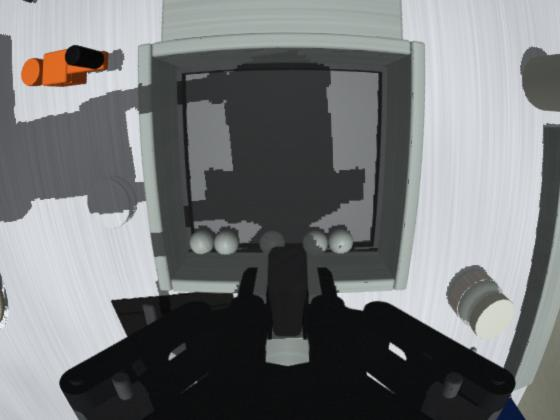

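Request:
send_rows:
  increments:
    - [0, 0, -0.006, 0.005, 0]
    - [0, 0, -0.006, 0.005, 0]
    - [0, 0, -0.006, 0.006, 0]
    - [0, 0, -0.005, 0.006, 0]
    - [0, 0, -0.004, 0.006, 0]
    - [0, 0, -0.002, 0.004, 0]
    - [0, 0, 0, 0, 0]

```text
clock: 80.35
position: [0.5592, 0.1148, 0.1341]
ee_rot: [-0.0, 0.999, -0.038, 0.002]
contact_force: [-2.4, 0.1, 7.3]
width: 0.0131
```

Run:
```python
from t import *
to(.55,.1165,.132,-3.9)
snap('wrist','w14.png')
```

```text
pos [0.5592 0.1148 0.1341] head -4.30 turn -0.007 shift [-0.0093 -0.0011  0.0021] F [-2.4  0.1  7.3] w 0.0131 t 80.35
```

View pics/w14.png

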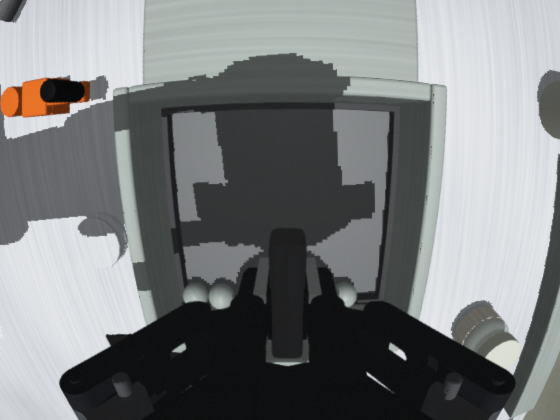

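Request:
send_rows:
  increments:
    - [0, 0, 0, -0.02, 0]
    - [0, 0, 0, -0.04, 0]
    - [0, 0, 0, -0.03, 0]
    - [0, 0, 0, 0, 0]

```text
clock: 80.9
position: [0.5604, 0.1151, 0.2248]
ee_rot: [-0.001, 0.999, -0.038, 0.004]
contact_force: [0.5, 0.6, -1.8]
width: 0.0131
```

Run:
```python
from t import *
c=manip.calibration('top'); print(unproj(c,356,268,.049))
for q in [(687,273),(717,537)]: print(unproj(c,q[0]/5+265,q[1]/5+180,.003))
to(.479,-.308,.05,-3.9)
```

```text
[ 0.41151998 -0.26773552  0.049     ]
[ 0.52338428 -0.41406793  0.003     ]
[ 0.36641004 -0.42937356  0.003     ]
pos [0.5604 0.1151 0.2248] head -4.31 turn -0.007 shift [-0.0524  0.4277  0.1748] F [ 0.5  0.6 -1.8] w 0.0131 t 80.90
```

Request:
send_rows:
  increments:
    - [0, -0.004, 0.025, 0, 0]
    - [0, -0.006, 0.045, 0, 0]
    - [0, -0.006, 0.05, 0, 0]
    - [0, -0.006, 0.05, 0, 0]
    - [0, -0.006, 0.05, 0, 0]
    - [0, -0.006, 0.05, 0, 0]
    - [0, -0.006, 0.05, 0, 0]
    - [0, -0.006, 0.05, 0, 0]

```text
clock: 81.9
position: [0.4835, -0.2523, 0.2195]
ee_rot: [-0.001, 0.999, -0.038, -0.0]
contact_force: [1.5, -0.3, -2.1]
width: 0.0127
```

Request:
send_rows:
  increments:
    - [0, -0.006, 0.04, 0.01, 0]
    - [0, -0.001, 0.018, 0.03, 0]
    - [0, 0, 0, 0.04, 0]
    - [0, 0, 0, 0.04, 0]
    - [0, 0, 0, 0.035, 0]
    - [0, 0, 0, 0.015, 0]
    - [0, 0, 0, 0, 0]

```text
clock: 82.78
position: [0.4723, -0.3082, 0.0494]
ee_rot: [-0.001, 0.999, -0.038, -0.001]
contact_force: [0.5, 0.4, -2.4]
width: 0.0127
```

Run:
```python
from t import *
to(.479,-.308,.024,-3.9)
snap('wrist','w15.png')
```

```text
pos [ 0.4723 -0.3082  0.0494] head -4.34 turn -0.008 shift [ 0.0067 -0.0006  0.0254] F [ 0.5  0.4 -2.4] w 0.0127 t 82.78
```

View pics/w15.png

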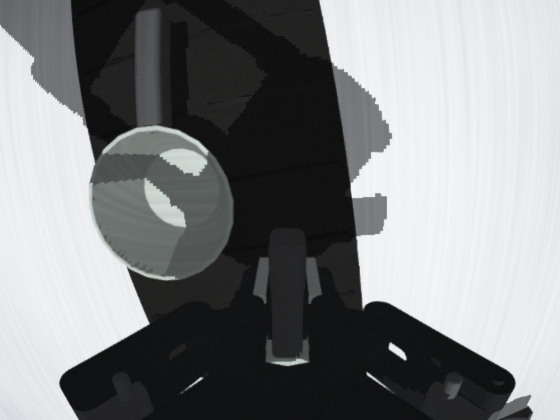

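Request:
send_rows:
  increments:
    - [0, 0.006, 0, 0.01, 0]
    - [0, 0, 0, 0.008, 0]
    - [0, 0, 0, 0.005, 0]
    - [0, 0, 0, 0.003, 0]
    - [0, 0, 0, 0, 0]

```text
clock: 83.45
position: [0.4786, -0.3093, 0.0247]
ee_rot: [-0.0, 0.999, -0.038, -0.0]
contact_force: [-1.2, 0.9, 0.9]
width: 0.0131
```

Request:
send_rows:
  increments:
    - [0, 0, 0, 0.003, 0]
    - [0, 0, 0, 0.001, 0]
    - [0.33, 0, 0, 0, 0]
    - [0.33, 0, 0, 0, 0]
    - [0.33, 0, 0, 0, 0]
    - [0.33, 0, 0, -0.02, 0]
    - [0.33, 0, 0, -0.05, 0]
    - [0.33, 0, 0, -0.06, 0]

```text
clock: 84.45
position: [0.4779, -0.3091, 0.1505]
ee_rot: [-0.001, 0.999, -0.038, -0.001]
contact_force: [0.8, 0.8, -0.2]
width: 0.0278
```

Request:
send_rows:
  increments:
    - [1, 0, 0, -0.05, 0]
    - [1, 0, -0.03, -0.03, 0]
    - [1, 0, -0.05, 0, 0]
    - [1, 0.005, -0.05, 0, 0]
    - [1, 0.01, -0.05, 0, 0]
    - [1, 0.01, -0.05, 0, 0]
    - [1, 0.01, -0.05, 0, 0]
    - [1, 0, 0, 0, 0]

```text
clock: 85.45
position: [0.5353, -0.0298, 0.2303]
ee_rot: [-0.001, 0.999, -0.036, 0.0]
contact_force: [-0.3, -2.0, 0.6]
width: 0.0852
```

Run:
```python
from t import *
to(.56,.05,.25,-3.9)
snap('wrist','w16.png');snap('scene','s16.png');snap('top','t16.png')
a=cv2.resize(cv2.imread('pics/s16.png')[130:380,180:400],None,fx=2.6,fy=2.4,interpolation=cv2.INTER_CUBIC)
cv2.imwrite('pics/s16a.png',a)
```

```text
pos [ 0.5353 -0.0298  0.2303] head -4.08 turn -0.003 shift [ 0.0192 -0.0813 -0.0197] F [-0.3 -2.   0.6] w 0.0852 t 85.45
```

View pics/w16.png

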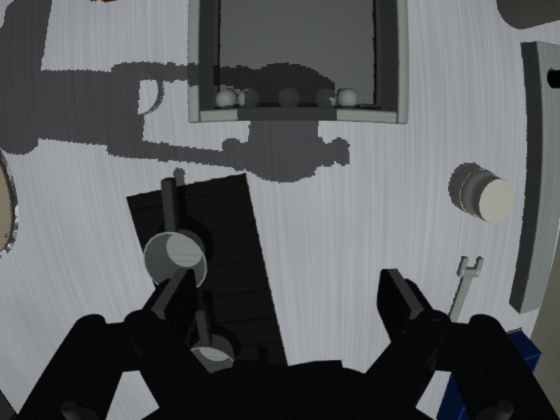

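View pics/s16a.png

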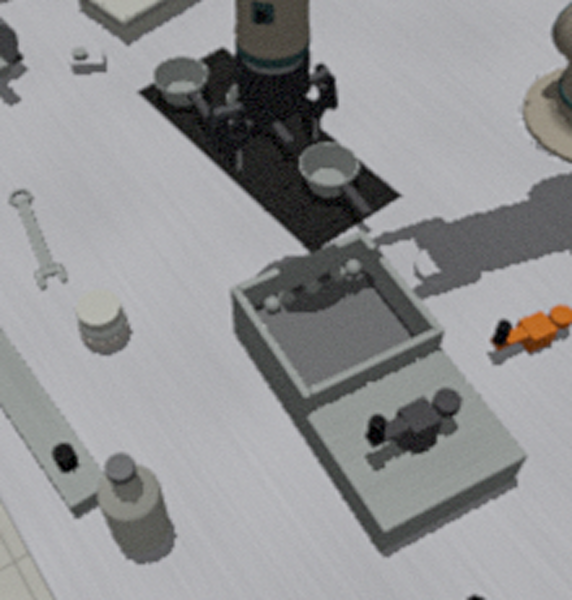

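Request:
send_rows:
  increments:
    - [1, 0.01, -0.03, -0.01, 0]
    - [1, 0.01, -0.05, -0.01, 0]
    - [1, 0, -0.05, 0, 0]
    - [1, 0, -0.05, 0, 0]
    - [1, 0, 0, 0, 0]

```text
clock: 86.22
position: [0.5686, 0.1465, 0.2502]
ee_rot: [-0.0, 0.999, -0.037, -0.0]
contact_force: [1.2, 0.2, -1.0]
width: 0.0851
```

Run:
```python
from m import *
from t import *
to(.56,.16,.25,-3.9)
c=manip.calibration('wrist')
import pickle; pickle.dump(c,open('w17.pkl','wb'))
snap('wrist','w17.png')
im=cv2.imread('pics/w17.png')
wdraw(im,c,washer((.562,.2075),np.radians(-3.9)),np.zeros(2),1,(0,255,0))
cv2.imwrite('pics/w17a.png',im)
a=cv2.resize(im[0:150,180:420],None,fx=3.3,fy=3.3,interpolation=cv2.INTER_CUBIC);cv2.imwrite('pics/w17b.png',a)
```

```text
pos [0.5686 0.1465 0.2502] head -4.24 turn -0.006 shift [-0.0095 -0.0128  0.0002] F [ 1.2  0.2 -1. ] w 0.0851 t 86.22
```

View pics/w17a.png

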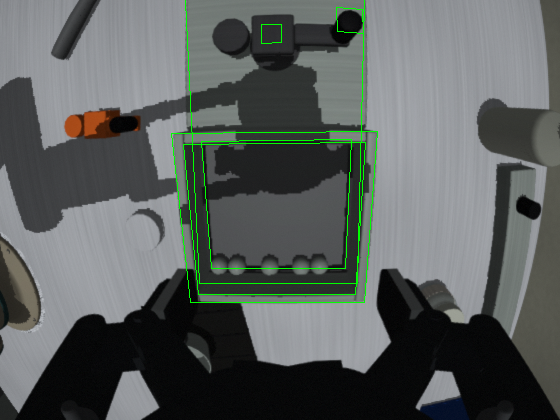

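View pics/w17b.png

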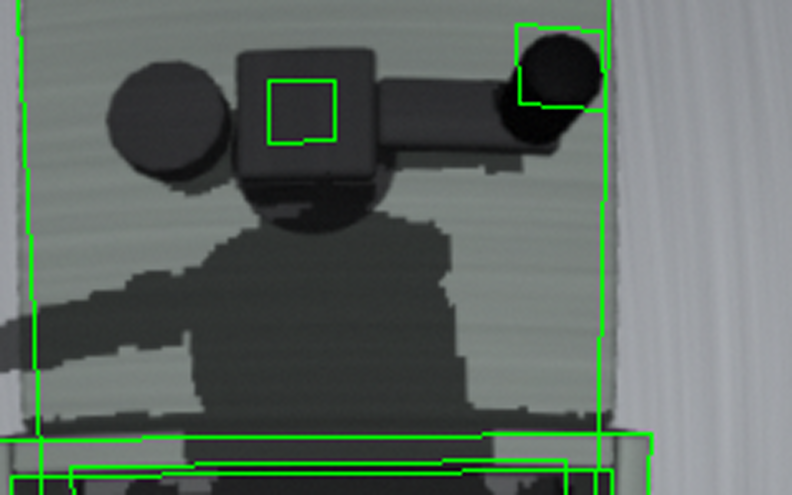

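Run:
```python
from m import *
import pickle
c=pickle.load(open('w17.pkl','rb'))
h=wunproj(c,272.7,34.5,.130); k=wunproj(c,349.1,22.1,.172); print(h,k,np.linalg.norm((k-h)[:2]), np.degrees(np.arctan2(k[1]-h[1],k[0]-h[0])))
L=washer((.562,.2075),np.radians(-3.9)); print(np.mean(L[4][:4],0),np.mean(L[5][:4],0))
from t import *
to(k[0],k[1],.25,-4.2)
# top view check
c=manip.calibration('top')
O=np.array([125,165])
print(unproj(c,195/5.5+125,70/5.5+165,.172),unproj(c,197/5.5+125,195/5.5+165,.13))
```

```text
[0.5689417  0.29102902 0.13      ] [0.62216148 0.28697196 0.172     ] 0.053374202532252786 -4.359349187428379
[0.5677813  0.29230316 0.13      ] [0.62265394 0.28856232 0.172     ]
pos [0.5685 0.1447 0.2502] head -4.31 turn -0.002 shift [ 0.0431 -0.1458  0.0002] F [ 0.2 -0.9 -0.2] w 0.0854 t 86.28
[0.62002998 0.28519982 0.172     ] [0.56675958 0.28955244 0.13      ]
```

Request:
send_rows:
  increments:
    - [0.6, 0.012, -0.04, 0, 0]
    - [0.6, 0.012, -0.05, 0, 0]
    - [0.6, 0.012, -0.045, 0, 0]
    - [0.6, 0.0071, -0.0115, 0.01, 0]
    - [0.6, 0, 0, 0.03, 0]
    - [0.6, 0, 0, 0.03, 0]
    - [0.6, 0, 0, 0, 0]

```text
clock: 87.15
position: [0.621, 0.2846, 0.1773]
ee_rot: [0.002, 0.999, -0.039, -0.003]
contact_force: [-0.0, 0.0, -0.4]
width: 0.0512
```

Run:
```python
from t import *
to(.6225,.2878,.138,-4.2)
snap('wrist','w18.png')
```

```text
pos [0.621  0.2846 0.1773] head -4.49 turn -0.005 shift [ 0.0012 -0.0033  0.0393] F [-0.   0.  -0.4] w 0.0512 t 87.15
```

View pics/w18.png

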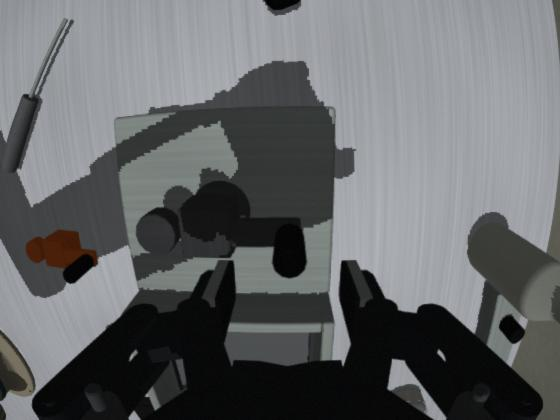

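Request:
send_rows:
  increments:
    - [0.6, 0.001, -0.003, 0.02, 0]
    - [0.6, 0, 0, 0.015, 0]
    - [0.6, 0, 0, 0.004, 0]
    - [0.6, 0, 0, 0, 0]

```text
clock: 87.7
position: [0.624, 0.2906, 0.1419]
ee_rot: [-0.0, 0.999, -0.038, 0.0]
contact_force: [0.0, 1.1, 1.3]
width: 0.0516
```

Request:
send_rows:
  increments:
    - [0, 0, 0, 0, 0]
    - [0, 0, 0, 0, 0]
    - [0, 0, 0, 0, 0]
    - [0, 0, 0, 0, 0]
    - [0, 0, 0, 0, 0]
  squeeze: 35

```text
clock: 88.32
position: [0.624, 0.291, 0.1421]
ee_rot: [-0.0, 0.999, -0.038, 0.0]
contact_force: [-1.2, 0.5, 3.2]
width: 0.0169
```

Run:
```python
from t import *
to(.6225,.2878,.138,-4.2)
snap('wrist','w18.png')
```

```text
pos [0.624  0.291  0.1421] head -4.35 turn -0.003 shift [-0.0012  0.0033  0.0041] F [-1.2  0.5  3.2] w 0.0169 t 88.33
```

View pics/w18.png

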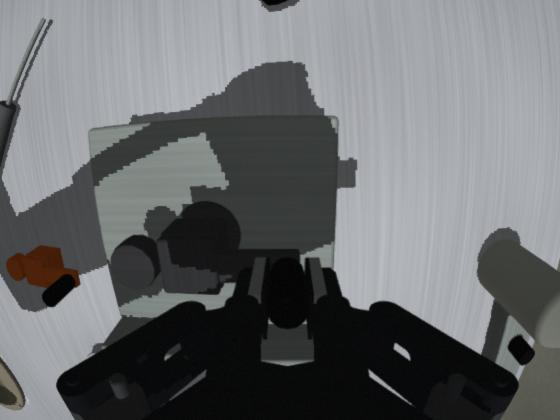

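Request:
send_rows:
  increments:
    - [0, -0.0019, 0.0142, 0, 0]
    - [0, -0.0055, 0.0133, 0, 0]
    - [0, -0.0087, 0.0114, 0, 0]
    - [0, -0.0114, 0.0087, 0, 0]
    - [0, -0.0133, 0.0055, 0, 0]
    - [0, -0.0142, 0.0019, 0, 0]
    - [0, 0, 0, 0, 0]

```text
clock: 89.25
position: [0.5629, 0.2395, 0.1418]
ee_rot: [0.001, 0.999, -0.038, -0.001]
contact_force: [-0.2, -0.1, 5.5]
width: 0.0171
```

Run:
```python
from t import *
s,p,R,h=pose(); d=(p-np.array([.624,.291,.1421]))@R; print(d)
to(.6225,.2878,.138,-4.2)
snap('wrist','w18.png');snap('scene','s18.png')
cv2.imwrite('pics/s18a.png',cv2.resize(cv2.imread('pics/s18.png')[220:370,250:400],None,fx=4,fy=4,interpolation=cv2.INTER_CUBIC))
```

```text
[-0.05701565  0.05591254  0.00048827]
pos [0.5629 0.2395 0.1418] head -4.31 turn -0.002 shift [ 0.0559 -0.0525  0.0038] F [-0.2 -0.1  5.5] w 0.0171 t 89.25
```

View pics/w18.png

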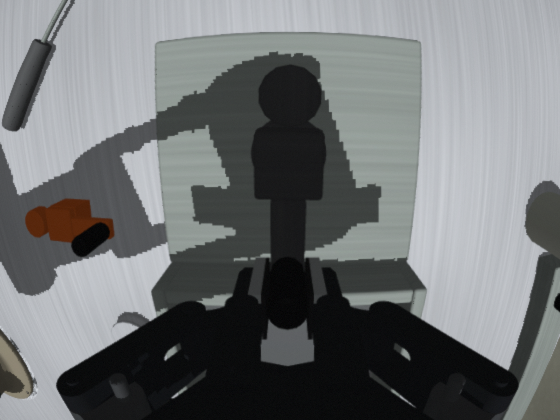

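View pics/s18a.png

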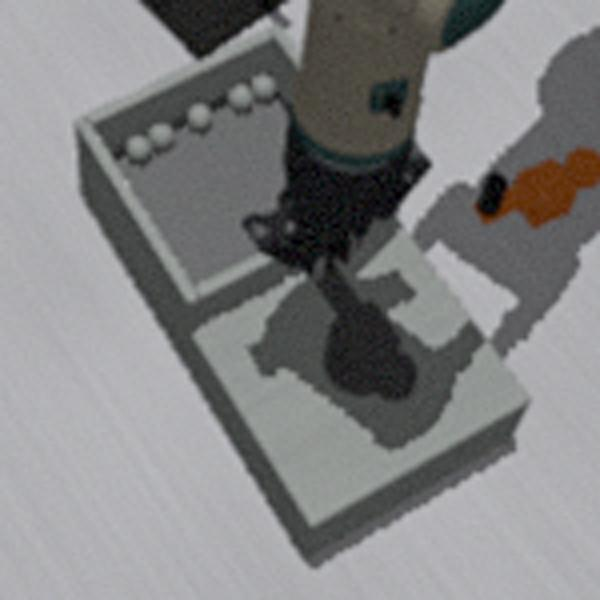

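Request:
send_rows:
  increments:
    - [0, -0.0142, -0.0019, 0, 0]
    - [0, -0.0133, -0.0055, 0, 0]
    - [0, -0.0114, -0.0087, 0, 0]
    - [0, -0.0087, -0.0114, 0, 0]
    - [0, -0.0055, -0.0133, 0, 0]
    - [0, -0.0019, -0.0142, 0, 0]
    - [0, 0.0019, -0.0142, 0, 0]
    - [0, 0.0055, -0.0133, 0, 0]

```text
clock: 90.35
position: [0.5216, 0.3254, 0.1418]
ee_rot: [0.002, 0.999, -0.038, -0.002]
contact_force: [-2.8, -1.1, 7.7]
width: 0.0169
```

Request:
send_rows:
  increments:
    - [0, 0.0087, -0.0114, 0, 0]
    - [0, 0.0114, -0.0087, 0, 0]
    - [0, 0.0133, -0.0055, 0, 0]
    - [0, 0.0142, -0.0019, 0, 0]
    - [0, 0.0142, 0.0019, 0, 0]
    - [0, 0.0133, 0.0055, 0, 0]
    - [0, 0.0114, 0.0087, 0, 0]
    - [0, 0.0087, 0.0114, 0, 0]

```text
clock: 91.35
position: [0.618, 0.3189, 0.1417]
ee_rot: [0.0, 0.999, -0.038, -0.001]
contact_force: [-2.1, 2.5, 7.2]
width: 0.0171
```

Request:
send_rows:
  increments:
    - [0, 0.0055, 0.0133, 0, 0]
    - [0, 0.0019, 0.0142, 0, 0]
    - [0, 0, 0, 0, 0]

```text
clock: 91.72
position: [0.6232, 0.2893, 0.1417]
ee_rot: [0.001, 0.999, -0.038, -0.001]
contact_force: [-0.5, 0.4, 6.9]
width: 0.0167
```

Run:
```python
from t import *
s,p,R,h=pose(); d=(p-np.array([.624,.291,.1421]))@R; print(d)
to(.6225,.2878,.138,-4.2)
snap('wrist','w19.png');snap('scene','s18.png')
cv2.imwrite('pics/s18a.png',cv2.resize(cv2.imread('pics/s18.png')[220:370,250:400],None,fx=4,fy=4,interpolation=cv2.INTER_CUBIC))
```

```text
[-0.00071373  0.00174899  0.00043175]
pos [0.6232 0.2893 0.1417] head -4.39 turn -0.003 shift [-0.0005  0.0016  0.0037] F [-0.5  0.4  6.9] w 0.0167 t 91.72
```

View pics/w19.png

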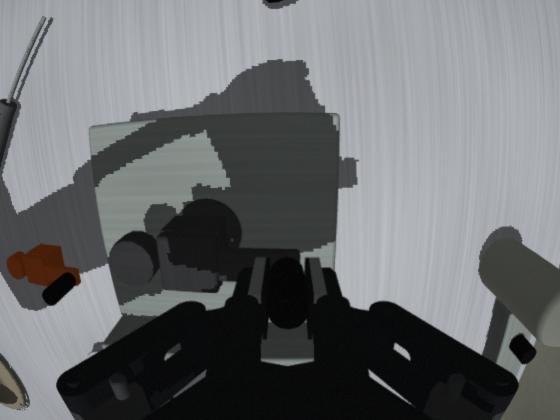

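One full turn, back on the starting point within 2 mm. Turns two and three.

Request:
send_rows:
  increments:
    - [0, -0.0019, 0.0142, 0, 0]
    - [0, -0.0055, 0.0133, 0, 0]
    - [0, -0.0087, 0.0114, 0, 0]
    - [0, -0.0114, 0.0087, 0, 0]
    - [0, -0.0133, 0.0055, 0, 0]
    - [0, -0.0142, 0.0019, 0, 0]
    - [0, -0.0142, -0.0019, 0, 0]
    - [0, -0.0133, -0.0055, 0, 0]

```text
clock: 92.82
position: [0.5377, 0.2483, 0.1418]
ee_rot: [0.001, 0.999, -0.038, 0.001]
contact_force: [2.2, -1.6, 5.3]
width: 0.0168
```

Request:
send_rows:
  increments:
    - [0, -0.0114, -0.0087, 0, 0]
    - [0, -0.0087, -0.0114, 0, 0]
    - [0, -0.0055, -0.0133, 0, 0]
    - [0, -0.0019, -0.0142, 0, 0]
    - [0, 0.0019, -0.0142, 0, 0]
    - [0, 0.0055, -0.0133, 0, 0]
    - [0, 0.0087, -0.0114, 0, 0]
    - [0, 0.0114, -0.0087, 0, 0]

```text
clock: 93.82
position: [0.5428, 0.3446, 0.1417]
ee_rot: [0.001, 0.999, -0.037, -0.002]
contact_force: [-2.0, -0.3, 6.8]
width: 0.0168
```

Request:
send_rows:
  increments:
    - [0, 0.0133, -0.0055, 0, 0]
    - [0, 0.0142, -0.0019, 0, 0]
    - [0, 0.0142, 0.0019, 0, 0]
    - [0, 0.0133, 0.0055, 0, 0]
    - [0, 0.0114, 0.0087, 0, 0]
    - [0, 0.0087, 0.0114, 0, 0]
    - [0, 0.0055, 0.0133, 0, 0]
    - [0, 0.0019, 0.0142, 0, 0]

```text
clock: 94.82
position: [0.6233, 0.2913, 0.1418]
ee_rot: [-0.0, 0.999, -0.038, -0.0]
contact_force: [-0.2, 2.4, 5.5]
width: 0.0168
```

Run:
```python
from t import *
s,p,R,h=pose(); d=(p-np.array([.624,.291,.1421]))@R; print(d)
to(.6225,.2878,.138,-4.2)
snap('wrist','w19.png')
```

```text
[-0.00072571 -0.00020648  0.00029776]
pos [0.6233 0.2913 0.1418] head -4.33 turn -0.002 shift [-0.0005  0.0035  0.0038] F [-0.2  2.4  5.5] w 0.0168 t 94.83
```

View pics/w19.png

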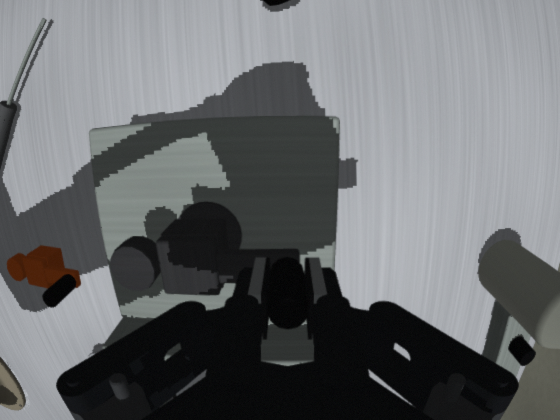

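Request:
send_rows:
  increments:
    - [0, -0.0019, 0.0142, 0, 0]
    - [0, -0.0055, 0.0133, 0, 0]
    - [0, -0.0087, 0.0114, 0, 0]
    - [0, -0.0114, 0.0087, 0, 0]
    - [0, -0.0133, 0.0055, 0, 0]
    - [0, -0.0142, 0.0019, 0, 0]
    - [0, -0.0142, -0.0019, 0, 0]
    - [0, -0.0133, -0.0055, 0, 0]

```text
clock: 95.88
position: [0.5375, 0.2485, 0.1418]
ee_rot: [0.001, 0.999, -0.038, 0.0]
contact_force: [1.8, -0.3, 5.2]
width: 0.0172
```

Request:
send_rows:
  increments:
    - [0, -0.0114, -0.0087, 0, 0]
    - [0, -0.0087, -0.0114, 0, 0]
    - [0, -0.0055, -0.0133, 0, 0]
    - [0, -0.0019, -0.0142, 0, 0]
    - [0, 0.0019, -0.0142, 0, 0]
    - [0, 0.0055, -0.0133, 0, 0]
    - [0, 0.0087, -0.0114, 0, 0]
    - [0, 0.0114, -0.0087, 0, 0]

```text
clock: 96.88
position: [0.5426, 0.3445, 0.1416]
ee_rot: [0.001, 0.999, -0.037, -0.002]
contact_force: [-2.3, 0.5, 7.7]
width: 0.0171
```

Request:
send_rows:
  increments:
    - [0, 0.0133, -0.0055, 0, 0]
    - [0, 0.0142, -0.0019, 0, 0]
    - [0, 0.0142, 0.0019, 0, 0]
    - [0, 0.0133, 0.0055, 0, 0]
    - [0, 0.0114, 0.0087, 0, 0]
    - [0, 0.0087, 0.0114, 0, 0]
    - [0, 0.0055, 0.0133, 0, 0]
    - [0, 0.0019, 0.0142, 0, 0]

```text
clock: 97.88
position: [0.6233, 0.2914, 0.1418]
ee_rot: [-0.001, 0.999, -0.038, -0.0]
contact_force: [-0.1, 3.0, 6.5]
width: 0.0169
```

Request:
send_rows:
  increments:
    - [0, 0, 0, 0, 0]
    - [0, -0.0006, 0.0072, 0, 0]
    - [0, -0.0013, 0.0065, 0, 0]
    - [0, 0, 0, 0, 0]
    - [0, 0, 0, 0, 0]

```text
clock: 98.5
position: [0.6203, 0.2768, 0.1418]
ee_rot: [0.001, 0.999, -0.038, -0.0]
contact_force: [0.6, -1.0, 6.7]
width: 0.0167
```

Run:
```python
from t import *
s,p,R,h=pose(); d=(p-np.array([.624,.291,.1421]))@R; print(d)
to(.6225,.2878,.138,-4.2)
snap('wrist','w20.png')
```

```text
[-0.00264043  0.01441421  0.00032136]
pos [0.6203 0.2768 0.1418] head -4.34 turn -0.002 shift [ 0.0014 -0.0111  0.0038] F [ 0.6 -1.   6.7] w 0.0167 t 98.50
```

View pics/w20.png

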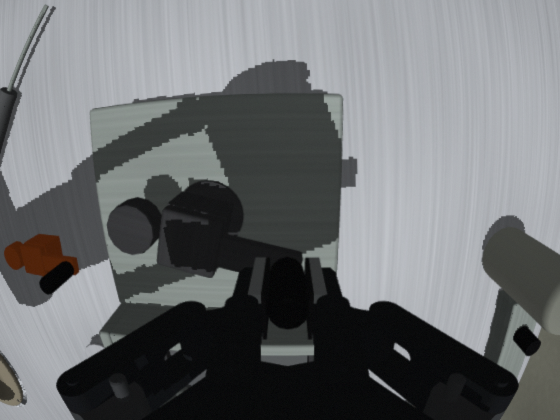

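Request:
send_rows:
  increments:
    - [0.6, 0, 0, 0, 0]
    - [0.6, 0, 0, 0, 0]
    - [0.6, 0, 0, 0, 0]
    - [0.6, 0, 0, 0, 0]
    - [0.6, 0, 0, -0.02, 0]
    - [0.6, 0, 0, -0.04, 0]
    - [0.6, 0, 0.02, -0.05, 0]
    - [0.6, -0.02, 0.05, -0.01, 0]

```text
clock: 99.55
position: [0.5984, 0.2101, 0.2652]
ee_rot: [-0.001, 0.999, -0.037, 0.004]
contact_force: [0.5, -1.4, -0.0]
width: 0.0509
```

Request:
send_rows:
  increments:
    - [0.6, -0.02, 0.05, 0, 0]
    - [0.6, -0.02, 0.04, 0, 0]
    - [0.6, 0, 0, 0, 0]
    - [0.6, 0, 0, 0, 0]

```text
clock: 100.05
position: [0.5492, 0.1226, 0.2618]
ee_rot: [-0.0, 0.999, -0.038, 0.001]
contact_force: [0.4, -0.5, -0.4]
width: 0.0511
```

Run:
```python
from t import *
to(.6225,.2878,.138,-4.2)
snap('wrist','w21.png');snap('scene','s21.png');snap('top','t21.png')
cv2.imwrite('pics/s21a.png',cv2.resize(cv2.imread('pics/s21.png')[140:370,200:400],None,fx=3.2,fy=2.6,interpolation=cv2.INTER_CUBIC))
```

```text
pos [0.5492 0.1226 0.2618] head -4.38 turn -0.003 shift [ 0.061  -0.1701  0.1238] F [ 0.4 -0.5 -0.4] w 0.0511 t 100.05
```

View pics/w21.png

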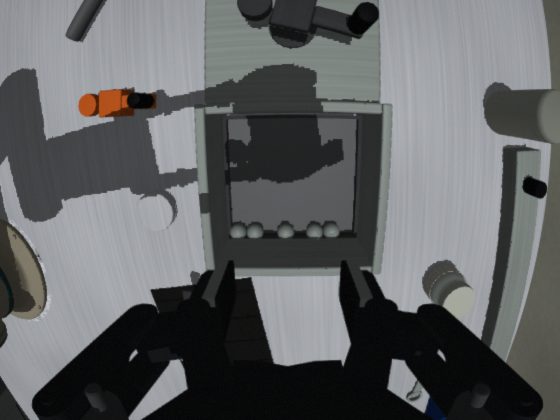

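View pics/s21a.png

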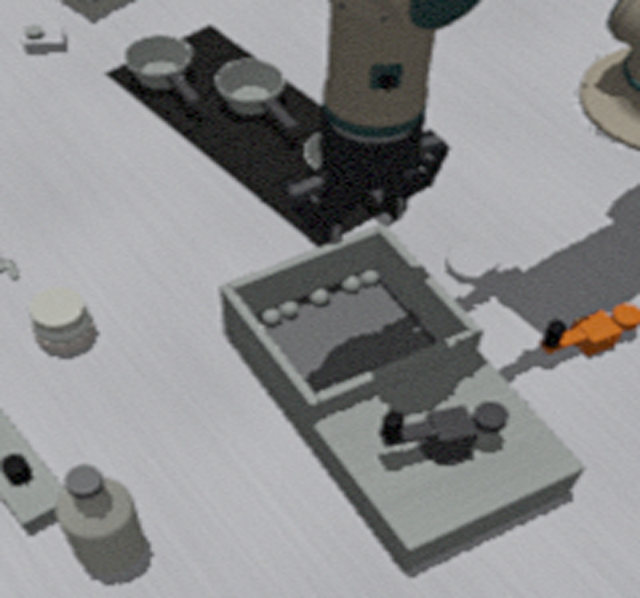

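View pics/t21.png

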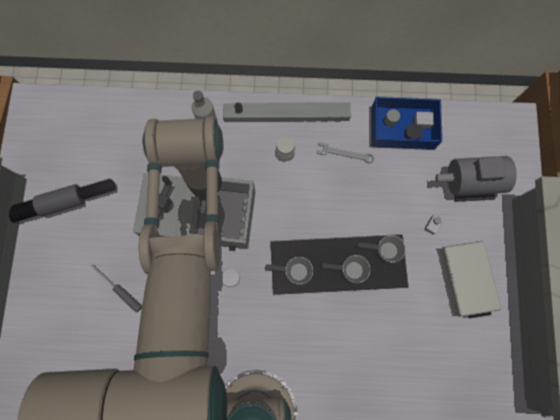

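Run:
```python
from m import *
import t
from t import *
c=manip.calibration('top')
im0=cv2.imread('pics/t21.png');s=5;O=np.array([262,225]);im=cv2.resize(im0[225:305,262:412],None,fx=s,fy=s,interpolation=cv2.INTER_CUBIC)
P=[unproj(c,u,v,.049)[:2] for u,v in [(299,270),(356,268.5),(390.5,249)]]
print(P)
for p in P: draw(im,c,cuppts(p,np.radians(86),.003),O,s,(0,255,0))
draw(im,c,mat((.4258,-.2239),np.radians(5.6)),O,s,(0,0,255))
cv2.imwrite('pics/t21a.png',im)
c=manip.calibration('wrist');snap('wrist','w22.png');im=cv2.imread('pics/w22.png')
R=lambda a:np.array([[np.cos(a),-np.sin(a)],[np.sin(a),np.cos(a)]])
o=np.array([.562,.2075])
for z,col in [(.06,(0,0,255)),(.03,(0,255,0)),(.115,(255,0,0))]:
    q=[(-.078,-.153),(.078,-.153),(.078,-.007),(-.078,-.007),(-.078,-.153)] if z<.1 else [(-.08,-.155),(.08,-.155),(.08,-.005),(-.08,-.005),(-.08,-.155)]
    wdraw(im,c,[[[*(o+R(np.radians(-3.9))@np.array(x)),z] for x in q]],np.zeros(2),1,col)
cv2.imwrite('pics/w22a.png',cv2.resize(im[0:290,170:420],None,fx=2.4,fy=2.05,interpolation=cv2.INTER_CUBIC))
```

```text
[array([ 0.39861302, -0.10470723]), array([ 0.41008694, -0.26774568]), array([ 0.47082651, -0.36688945])]
```

View pics/t21a.png

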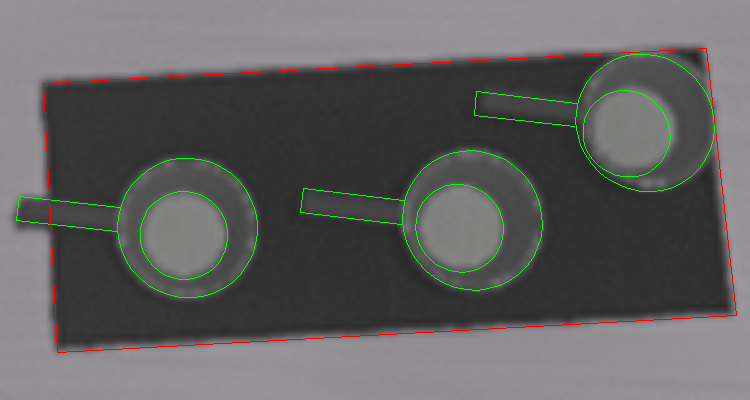

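View pics/w22a.png

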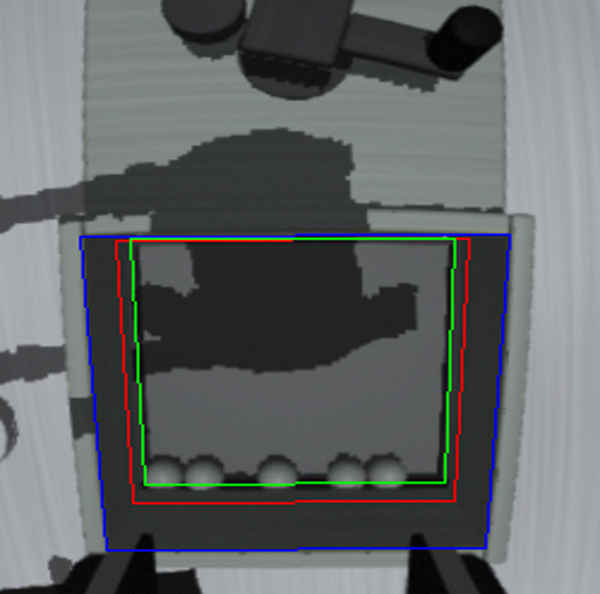

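Run:
```python
from t import *
print(manip.get_state()['clock'], manip.sign_off())
```

```text
the job is handed in; nothing more can be done
100.25 None
```

The washer is loaded and the job was handed in at about 100 s of the 210 s allowed.

- **Balls:** the cups held 1, 2 and 2 balls. Since the tool can't tilt, I let each cup swing in a light grip by levering its handle on the washer wall and pushing its rim against the inside of the well. All five balls are in the tray in the last scene and wrist pictures.
- **Cups:** I set all three cups upright again. The last overhead picture shows every foot inside the mat. The cup nearest the mat's corner has its rim right at the mat edge.
- **Crank:** I turned it three full turns clockwise plus about 15° to take up the play in the socket. The tray outline in the last wrist picture fits a floor 30 mm above the bench, which is fully down. The crank looks seated on its shaft, but I judged that from the picture and did not measure it.

**What went wrong along the way:**
- While I stood the first cup up on the mat, its handle slid in the grip and the contact force reached about 41 N on the wrist reading. That was the cup pressing on the mat, not the arm or gripper body.
- The second cup slid on the mat without turning (about 34 N), so I finished it and did the third cup against the washer wall instead.

I saw no other bench item move in the pictures, but I did not check that in detail.

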